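# Refill the tin caddy in order and shut its lid

## Robot

A 6-joint arm with a two-finger parallel gripper is mounted at the origin on the work surface. World frame = base frame: x ahead of the robot, y to its left, z up, the work surface at z = 0. Lengths are in mm, angles in rad, forces in N, time in s.
With the tool pointing down it reaches from about 325 to 900 mm from the base axis. Payload 6.1 kg.
Tool frame: the origin (TCP) lies between the finger pads; the fingertips stand 17 mm ahead of it and the grasp point (between the pads) lies 2 mm behind it; z points along the fingers, x is the direction in which the jaws open and shut, and the axes are right-handed (so a half turn about z gives the same grasp; the last joint's range is limited). The gripper opens to 87 mm and grips with 3 to 60 N. Pads are 19 mm wide; open, the fingers measure 117 mm over their backs; the gripper's body (75 mm by 190 mm) begins 51 mm behind the grasp point.
Start: joints at [0.979, 0.22, 1.526, -0, 1.395, -0.126], TCP at [280.708, 558.407, 213.738] pointing down, gripper open.
Joint ranges: [-2.98, 2.98], [-0.91, 2.08], [0.09, 2.57], [-1.24, 4.39], [0.2, 2.65], [-2.68, 2.68]. Speed limits (rad/s): [2.57, 2.57, 3.01, 3.14, 3.14, 3.14].

## Interface

Orientations are given as a unit quaternion [x, y, z, w].
In Python, from rig import * gives the robot as it stands.
- The arm moves only by the shell command python3 -m jog 'ROWS' [OPENING] [FORCE]. ROWS is JSON, one flat list of numbers, 4 for each row, row after row: the shift along the world's x, y, z in cm, then the turn about the world's z in degrees. In form: [x, y, z, yaw, x, y, z, yaw, ...]. A call has 1 to 12 rows; each row shifts and turns the pose as measured when the row begins; what a row does not reach is not made up. A row lasts 1/8 s, in which the tool goes at most 62.5 mm and 10.7 degrees, less where a joint would pass 70% of its speed; a pose out of reach is approached as far as the arm can. A call with a gripper value outside its range is refused whole. OPENING is the closure in counts, from 0 (fully open) to 255 (shut), set as the call begins (- or left out, the last holds). The fingers move at their own pace and stop on an object; FORCE is the grip in N (left out, the last holds). Time passes only in rows, so rows that do not move let the fingers close. It gives the time, the measured TCP pose, the force and the opening at its end, in the units of the state.
- get_obs(): the state, without advancing time (a new reading comes with each control period).
- read_camera(name): name is "scene" or "side" or "wrist"; returns a dict with "frame" (420x560x3 uint8, red, green, blue), "K" (3x3 intrinsics, pixels), "R" (3x3) and "t" (3): a world point X has camera coordinates R X + t. Camera axes: x right, y down, z forward; pixel columns grow to the right and rows downward; lengths in mm; the calibration is good to about 2 mm. A picture is of the moment at which its call begins. There is no depth.
- hand_in(): hands the job in, once; it reports no verdict.
The state is a dict: "time_s": time; "joint_positions": joint angles; "joint_velocities": joint speeds; "tau": joint torques, N m; "tcp_pos": TCP position; "tool_rot": TCP orientation; "force": force on the tool from outside, world axes, zero at the start; "ft_torque": the same for the moment, N m; "grip_width": finger opening in mm.
Only numpy, scipy, OpenCV 4.12 (cv2) and the standard library are available. Lean on these libraries where they do the work, as an engineer would, in place of code of your own. Each camera call takes 0.05 s, during which the arm holds its last target.

## Task

Put every loose tin from the ledge back into the caddy's tightly packed row where it belongs by height, pushing the tins already there apart to make room, so that the row steps up from the shortest tin at the robot's right-hand end to the tallest at the left. Every tin must stand upright, square and in line on the caddy floor; once all are in, push the lid fully shut without slamming it, and leave the other things on the ledge where they are.

Things in the scene. Friction and masses are not known exactly. Their poses are not given: they have to be found in the camera images.
- caddy: Brushed-steel caddy fixed to the ledge; yaw varies. Origin on the ledge under the middle of the row's lane (the line x = 0); flat floor 4 mm above it. y runs along the row, x away from the robot to the lid's hinge. Front wall at x -60 to -55 mm, 30 high; back wall at x 112 to 117, 140 high. Tins stand side by side, 40 mm each along y: room for seven and 16 mm over.
- right_end (a point): Inner face of the caddy's right-hand end wall (caddy y -148 mm; wall 5 mm thick, 50 mm high), at x 0, on the floor.
- left_end (a point): Inner face of the caddy's left-hand end wall (caddy y +148 mm; wall 5 mm thick, 50 mm high), at x 0, on the floor.
- lid (a joint): Angle of the caddy's lid (steel frame, clear window; 170 mm from hinge to free edge, 306 wide, 6 thick): 0 = shut, level over the tins, 142 to 148 mm above the ledge; grows as it opens up and away from the robot; pi/2 = upright; end stop 2.4. Starts at 1.95 to 2.25, leaning back. Stiff hinge (0.38 N m of friction): it stays where left; about 5 N at the free edge moves it.
- lid_hinge (a point): Middle of the lid's hinge axis: in the caddy's frame x 112, y 0, z 142 mm; the axis runs along the caddy's y. The lid has no handle: push its outer face or free edge with shut fingers, from the far side while it leans back, then down from above.
- lid_edge (a point): Middle of the lid's free edge, on its outer face (the upper face when shut).
- row_short: 56 mm (its x) by 40 mm (its y), closed rectangular white tin with a flat steel cap, origin at the centre of its underside, z up, weight low down. 70 mm tall, about 0.14 kg, the shortest. Stands in the caddy's row at the start and lower in the caddy's y than row_mid and row_tall, with its axes parallel to the caddy's.
- row_mid: 56 mm (its x) by 40 mm (its y), closed rectangular white tin with a flat steel cap, origin at the centre of its underside, z up, weight low down. 100 mm tall, about 0.16 kg. Stands in the row at the start, between row_short and row_tall and touching both, axes parallel to the caddy's. Gripped from above across its 56 mm (front and back) firmly and well down, it slides along the floor and pushes the tins beyond it; held only by its top it merely tilts.
- row_tall: 56 mm (its x) by 40 mm (its y), closed rectangular white tin with a flat steel cap, origin at the centre of its underside, z up, weight low down. 130 mm tall, about 0.18 kg, the tallest; stands in the row at the start at the higher y end of the three, axes parallel to the caddy's.
- tin_80: 56 mm (its x) by 40 mm (its y), closed rectangular white tin with a flat steel cap, origin at the centre of its underside, z up, weight low down. 80 mm tall, about 0.15 kg; stands loose on the ledge to the robot's right at the start. May be absent.
- tin_90: 56 mm (its x) by 40 mm (its y), closed rectangular white tin with a flat steel cap, origin at the centre of its underside, z up, weight low down. 90 mm tall, about 0.15 kg; stands loose on the ledge to the robot's right at the start. May be absent.
- tin_110: 56 mm (its x) by 40 mm (its y), closed rectangular white tin with a flat steel cap, origin at the centre of its underside, z up, weight low down. 110 mm tall, about 0.17 kg; stands loose on the ledge to the robot's right at the start. May be absent.
- tin_120: 56 mm (its x) by 40 mm (its y), closed rectangular white tin with a flat steel cap, origin at the centre of its underside, z up, weight low down. 120 mm tall, about 0.17 kg; stands loose on the ledge to the robot's right at the start. May be absent.
- bottle: Bystander: green glass bottle, 68 mm across, 210 mm tall, origin under its middle.
- strainer: Bystander: perforated steel strainer basket, 80 mm across, 58 mm tall, origin under its middle.
- salad_box: Bystander: open transparent salad container, 130 x 170 x 60 mm, origin under its middle.
- flat_can: Bystander: flattened aluminium can, 66 mm across, 20 mm tall, origin under its middle.
- scraper: Bystander: yellow silicone scraper, 190 mm long, 14 mm high, origin near its middle on the ledge.
- mug: Bystander: white mug, 80 mm across, 90 mm tall, handle on its +y side, origin under its middle.

How it is judged:
By the outcome, as a careful person would: the job done as asked, in the order asked, and still so for the second after the job is handed in, with the robot touching nothing.
Of tin_80, tin_90, tin_110, tin_120 only 3 to 4 are there at a start; the rules pass over those that are not, and their reading is None.
At some moment in a run one of tin_80, tin_90, tin_110, tin_120 may be knocked a few centimetres aside while the robot is not near it.
Once in a run the grip may slacken for a moment while it holds something.
It also fails if it takes over 210 s, if anything falls off the work surface, if the arm or the gripper's body presses on something with over 40 N, if the wrist force passes 120 N, or if a joint passes its speed limit or range.

## Working session

There is one attempt and no reset: what is moved stays moved. The work goes in short steps, Python scripts to look and compute and a shell command to move; the robot and the scene stay as the last step left them, time stands still between calls to the robot, and variables do not carry over. Pictures are saved under pics/ and viewed, and the job is handed in when it is done.

```bash
ls; mkdir -p pics; python3 - <<'E'
from rig import *
import cv2
o=get_obs();print(o)
for n in ["scene","side","wrist"]:
    c=read_camera(n);cv2.imwrite(f"pics/a_{n}.png",c["frame"][:,:,::-1]);print(n,c["K"],c["R"],c["t"])
E
```

```text
pics
{'time_s': 0.0, 'joint_positions': array([ 9.78894895e-01,  2.21241873e-01,  1.52759982e+00, -1.14652269e-05,
        1.39467997e+00, -1.26095136e-01]), 'joint_velocities': array([-0.00124829, -0.00157184, -0.00048252,  0.00048217,  0.00179174,
        0.00052701]), 'tau': array([ 6.19218554e-04, -4.94605350e+01, -3.87381113e+01,  7.02942861e-02,
        5.70905779e-02, -1.96335236e-04]), 'tcp_pos': array([280.36575894, 557.88496142, 212.63348545]), 'tool_rot': array([ 8.51216831e-01,  5.24813277e-01, -8.75809365e-04,  4.04052583e-04]), 'force': array([-0.0893385 ,  1.06737356,  0.30884389]), 'ft_torque': array([0.05766414, 0.04265823, 0.00113214]), 'grip_width': 86.93383522254715}
scene [[458.88074209   0.         280.89082998]
 [  0.         458.88074209 210.88110813]
 [  0.           0.           1.        ]] [[-0.78896238  0.61436085  0.00995587]
 [ 0.58150868  0.75181101 -0.31085021]
 [-0.19845913 -0.2394597  -0.95040677]] [ 353.97752688 -301.37691229 1341.79138627]
side [[479.91956509   0.         279.81984223]
 [  0.         479.91956509 212.92830175]
 [  0.           0.           1.        ]] [[ 9.65274565e-01 -2.61237452e-01  9.30328686e-05]
 [-2.47818344e-01 -9.15803403e-01 -3.16054101e-01]
 [ 8.26503678e-02  3.05055930e-01 -9.48741164e-01]] [-472.36233143  216.75039106 1266.67491246]
wrist [[289.89811422   0.         274.43799066]
 [  0.         289.89811422 210.9187106 ]
 [  0.           0.           1.        ]] [[ 0.44959457  0.8932322  -0.00098192]
 [ 0.8658936  -0.4355637   0.24599297]
 [ 0.21930115 -0.11144734 -0.96927112]] [-624.59436405  -29.02980394  388.42766842]
```

View pics/a_scene.png

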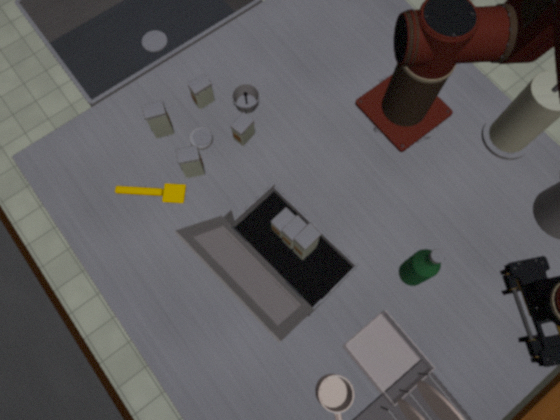

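View pics/a_side.png

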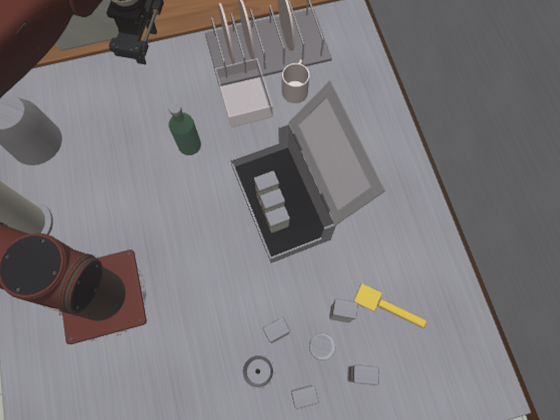

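View pics/a_wrist.png

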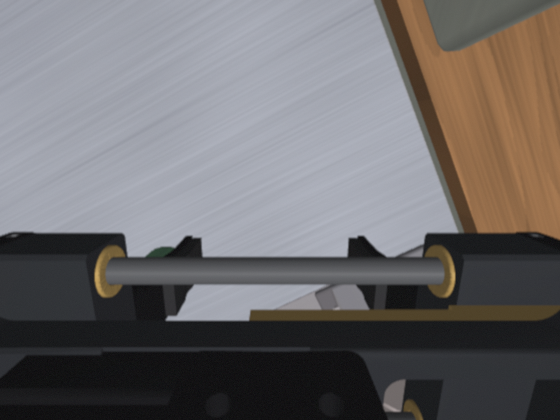

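The scene view shows four loose tins near (203,92), (158,120), (190,160) and (243,130), with the caddy at about (290,240). The side view shows the same four at (276,328), (345,310), (304,397) and (365,374), and three row tins at about (270,200). Next I'll zoom in.

```bash
cat > h.py <<'E'
from rig import *
import cv2, numpy as np
from scipy.spatial.transform import Rotation as Ro
def ray(c,uv):
    d=np.linalg.inv(c["K"])@np.array([uv[0],uv[1],1.]);R=np.array(c["R"]);return -R.T@np.array(c["t"]),R.T@d
def plane(c,uv,z):
    o,d=ray(c,uv);return o+d*(z-o[2])/d[2]
def tri(c1,u1,c2,u2):
    A=[];b=[]
    M=np.zeros((3,3));v=np.zeros(3);rs=[ray(c1,u1),ray(c2,u2)]
    for o,d in rs:
        d=d/np.linalg.norm(d);P=np.eye(3)-np.outer(d,d);M+=P;v+=P@o
    X=np.linalg.solve(M,v)
    e=[np.linalg.norm((np.eye(3)-np.outer(d,d)/(d@d))@(X-o)) for o,d in rs]
    return X,max(e)
def proj(c,X):
    p=np.array(c["R"])@np.array(X,float)+c["t"];p=np.array(c["K"])@p;return p[:2]/p[2]
def crop(c,x0,y0,w,h,s,fn):
    im=c["frame"][y0:y0+h,x0:x0+w,::-1];cv2.imwrite("pics/"+fn,cv2.resize(im,None,fx=s,fy=s,interpolation=cv2.INTER_CUBIC))
E
python3 - <<'E'
import sys; sys.path.insert(0,'.')
from h import *
a=read_camera("scene");b=read_camera("side")
np.save("a.npy",a,allow_pickle=True);np.save("b.npy",b,allow_pickle=True)
crop(a,130,65,140,125,5,"z_scene_t.png");crop(a,170,175,190,150,4,"z_scene_c.png")
crop(b,235,285,160,130,5,"z_side_t.png");crop(b,225,80,165,185,3,"z_side_c.png")
E
```

```text
(no output)
```

View pics/z_scene_t.png

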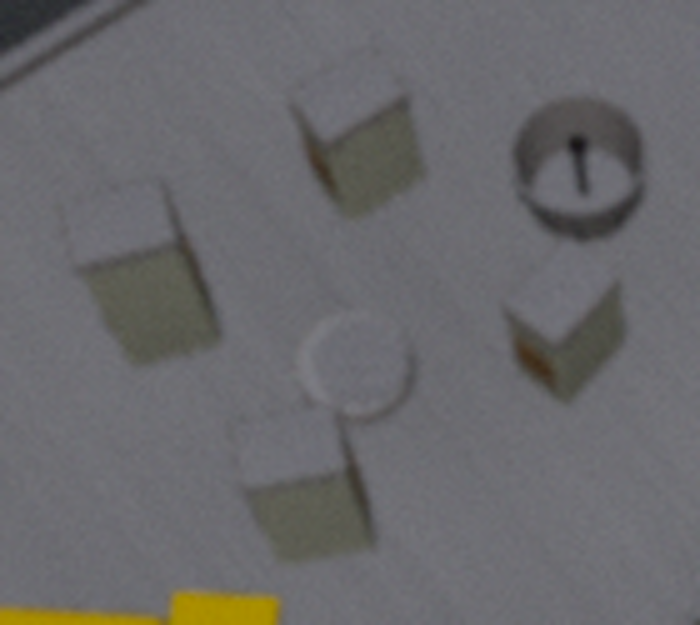

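View pics/z_side_t.png

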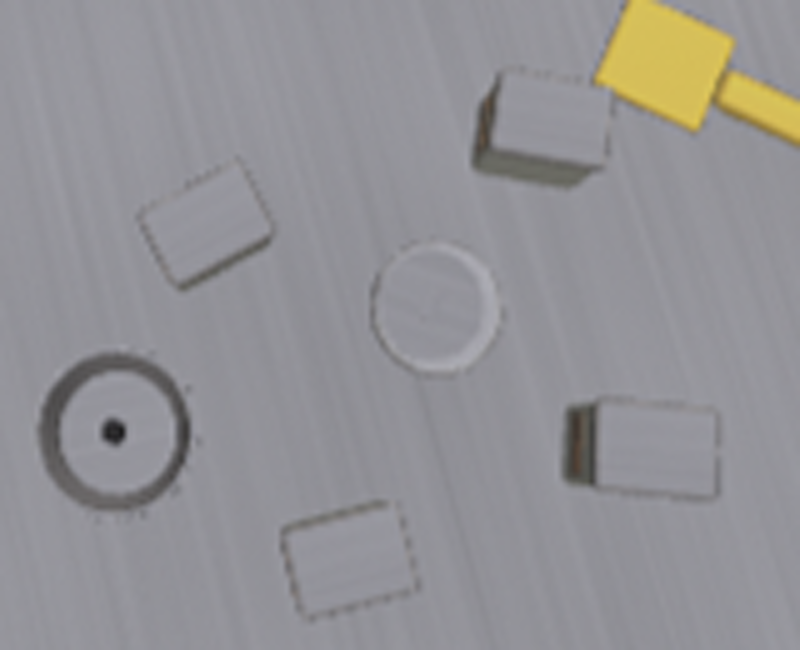

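View pics/z_scene_c.png

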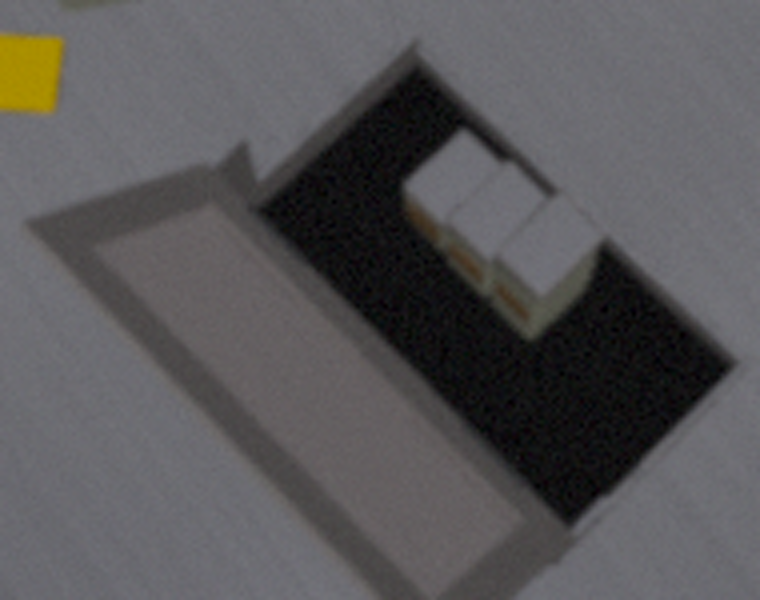

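View pics/z_side_c.png

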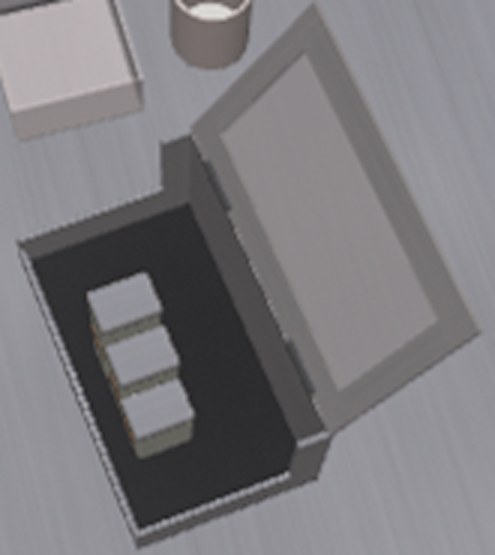

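```bash
python3 - <<'E'
import sys; sys.path.insert(0,'.')
from h import *
a=np.load("a.npy",allow_pickle=True).item();b=np.load("b.npy",allow_pickle=True).item()
for c in(a,b):print(ray(c,(280,210))[0])
S=lambda x,y:(170+x/4-.375,175+y/4-.375); D=lambda x,y:(225+x/3-.33,80+y/3-.33)
for n,s,d in [("FLtop",(738,362),(20,243)),("FRtop",(418,42),(136,530)),("tall far-left cap (front-left)",(608,238),(87,293)),("tall front-right",(552,188),(105,335)),("tall backleft",(545,300),(148,272)),("tall backright",(495,252),(162,308)),("short frontright",(465,127),(135,432)),("short backright",(405,185),(193,412)),
 ("lidR free",(28,222),(478,330))]:
    X,e=tri(a,S(*s),b,D(*d));print(n,X.round(1),round(e,1))
S=lambda x,y:(130+x/5-.4,65+y/5-.4); D=lambda x,y:(235+x/5-.4,285+y/5-.4)
T={"A":[(290,100),(370,48),(410,97),(330,143)],"B":[(60,205),(160,180),(182,245),(80,270)],"C":[(233,425),(335,408),(352,470),(248,492)],"E":[(505,305),(565,245),(622,285),(558,340)]}
Td={"A":[(302,618),(418,590),(388,500),(282,527)],"B":[(718,497),(720,408),(600,398),(592,487)],"C":[(605,165),(612,85),(508,70),(490,152)],"E":[(182,288),(272,235),(238,158),(138,215)]}
for k in T:
    s=np.mean([S(*p) for p in T[k]],0);d=np.mean([D(*p) for p in Td[k]],0)
    X,e=tri(a,s,b,d);print(k,X.round(1),round(e,1))
    h=X[2];print(" scene",[plane(a,S(*p),h)[:2].round(0) for p in T[k]]);q=[plane(b,D(*p),h)[:2].round(0) for p in Td[k]];print(" side",q)
    r=cv2.minAreaRect(np.array(q,np.float32));print(r)
E
```

```text
[ 720.81899428  330.41350866 1178.04038464]
[ 404.98291937 -311.30467899 1270.29542623]
FLtop [422.8 270.2  35.1] 1.7
FRtop [454.7 -24.4  41.1] 1.4
tall far-left cap (front-left) [462.6 169.1 125.5] 2.7
tall front-right [468.9 125.8 128.5] 1.3
tall backleft [517.1 175.  125.6] 4.0
tall backright [521.3 136.2 131.2] 1.8
short frontright [474.7  51.1  78. ] 1.1
short backright [528.   57.   74.1] 1.7
lidR free [728.    2.9 271.5] 2.6
A [ 444.3 -375.2   80.3] 1.8
 scene [array([ 470., -393.]), array([ 416., -394.]), array([ 416., -354.]), array([ 468., -357.])]
 side [array([ 419., -395.]), array([ 474., -398.]), array([ 471., -356.]), array([ 420., -355.])]
((447.0035095214844, -376.3625793457031), (41.911903381347656, 55.05779266357422), 88.56790161132812)
B [ 592.6 -364.6  112.2] 2.4
 scene [array([ 609., -393.]), array([ 559., -373.]), array([ 572., -334.]), array([ 622., -354.])]
 side [array([ 615., -393.]), array([ 628., -357.]), array([ 576., -338.]), array([ 561., -374.])]
((594.5355224609375, -365.4017028808594), (38.95460510253906, 57.24315643310547), 70.14479064941406)
C [ 593.3 -208.8  101. ] 2.9
 scene [array([ 607., -237.]), array([ 560., -213.]), array([ 573., -179.]), array([ 622., -201.])]
 side [array([ 613., -238.]), array([ 628., -202.]), array([ 582., -182.]), array([ 562., -217.])]
((595.14794921875, -209.14498901367188), (40.0, 55.153846740722656), 67.38013458251953)
E [ 420.8 -211.1   69. ] 2.0
 scene [array([ 448., -224.]), array([ 400., -233.]), array([ 390., -195.]), array([ 438., -189.])]
 side [array([ 403., -238.]), array([ 452., -225.]), array([ 445., -185.]), array([ 391., -199.])]
((423.1150207519531, -211.72946166992188), (55.78529357910156, 40.76342010498047), 14.534454345703125)
```

```bash
python3 - <<'E'
import sys; sys.path.insert(0,'.')
from h import *
a=np.load("a.npy",allow_pickle=True).item();b=np.load("b.npy",allow_pickle=True).item()
S=lambda x,y:(170+x/4-.375,175+y/4-.375); D=lambda x,y:(225+x/3-.33,80+y/3-.33)
for n,s,d,z in [("FL",(738,362),(20,243),50),("FR",(418,42),(136,530),50),("FL",(738,362),(20,243),30),("FR",(418,42),(136,530),30),("tFL",(608,238),(87,293),134),("tFR",(552,188),(105,335),134),("tBL",(545,300),(148,272),134),("tBR",(495,252),(162,308),134),("sFR",(465,127),(135,432),74),("sBR",(405,185),(193,412),74)]:
    p=plane(a,S(*s),z);q=plane(b,D(*d),z);print(n,z,p[:2].round(1),q[:2].round(1),((p+q)/2)[:2].round(1))
S=lambda x,y:(130+x/5-.4,65+y/5-.4); D=lambda x,y:(235+x/5-.4,285+y/5-.4)
T={"A":[(290,100),(370,48),(410,97),(330,143)],"B":[(60,205),(160,180),(182,245),(80,270)],"C":[(233,425),(335,408),(352,470),(248,492)],"E":[(505,305),(565,245),(622,285),(558,340)]}
Td={"A":[(302,618),(418,590),(388,500),(282,527)],"B":[(718,497),(720,408),(600,398),(592,487)],"C":[(605,165),(612,85),(508,70),(490,152)],"E":[(182,288),(272,235),(238,158),(138,215)]}
for k,h in zip("ABCE",(90,120,110,80)):
    p=np.array([plane(a,S(*p),h)[:2] for p in T[k]]).mean(0);q=np.array([plane(b,D(*p),h)[:2] for p in Td[k]]).mean(0);print(k,p.round(1),q.round(1))
E
```

```text
FL 50 [428.2 270.3] [421.2 264.1] [424.7 267.2]
FR 50 [455.5 -21. ] [455.5 -27.2] [455.5 -24.1]
FL 30 [423.  269.2] [421.4 273.6] [422.2 271.4]
FR 30 [450.8 -27.3] [456.4 -22.5] [453.6 -24.9]
tFL 134 [462.3 171.6] [464.5 164.2] [463.4 167.9]
tFR 134 [469.  127.4] [469.8 123. ] [469.4 125.2]
tBL 134 [515.1 178. ] [519.7 169.4] [517.4 173.7]
tBR 134 [520.2 137.5] [522.6 134.2] [521.4 135.8]
sFR 74 [472.9  50.5] [475.9  51.8] [474.4  51.1]
sBR 74 [526.4  57.7] [529.5  56.2] [528.   56.9]
A [ 445.  -368.2] [ 445.6 -375.4]
B [ 591.4 -358.2] [ 593.6 -365.1]
C [ 591.8 -202.9] [ 594.6 -210.7]
E [ 422.  -204.9] [ 422.5 -212.7]
```

```bash
python3 -m jog '[0,0,5,0, 0,0,5,-5, 1.5,-3,3,-5, 2,-5,2,-6, 2,-5,1,-6, 2,-5,0,-6, 2,-5,0,-6, 2,-5,0,-6, 2,-5,0,-6, 2,-5,0,-6, 1,-4,0,-5, 0,0,0,0]' 0 30; python3 - <<'E'
import sys; sys.path.insert(0,'.')
from h import *
o=get_obs();print(o["tcp_pos"],o["force"])
w=read_camera("wrist");print(ray(w,(0,0))[0],w["R"]);cv2.imwrite("pics/w1.png",w["frame"][:,:,::-1]);np.save("w1.npy",w,allow_pickle=True)
E
```

```text
time_s: 1.75
tcp_pos: [446.7, 123.3, 376.0]
tool_rot: [0.999, 0.039, -0.0, -0.001]
force: [-0.5, 0.1, -0.4]
grip_width: 87.0
[446.71355989 123.25763529 376.00362118] [-0.47753717  0.13863505 -0.39807928]
[441.66542161 190.15542486 546.33438812] [[ 9.96924086e-01  7.83698309e-02 -7.32488927e-04]
 [ 7.61675546e-02 -9.66623105e-01  2.44618633e-01]
 [ 1.84626802e-02 -2.43921999e-01 -9.69619094e-01]]
```

View pics/w1.png

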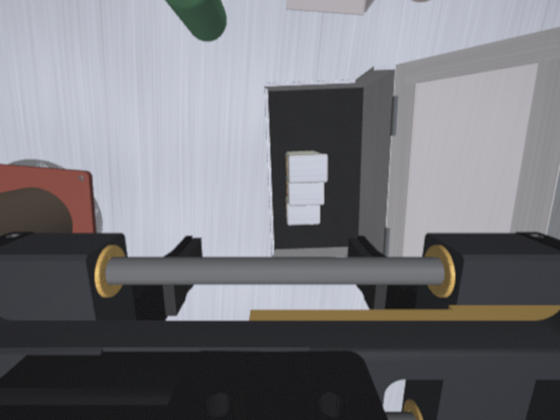

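The wrist view shows the whole caddy: floor at about (270–360, 88–248), with the tin caps at (306,167), (305,192) and (303,213). I'll zoom in to measure them.

```bash
python3 - <<'E'
import sys; sys.path.insert(0,'.')
from h import *
w=np.load("w1.npy",allow_pickle=True).item()
crop(w,255,70,145,125,5,"w1a.png");crop(w,255,170,145,95,5,"w1b.png")
E
```

```text
(no output)
```

View pics/w1a.png

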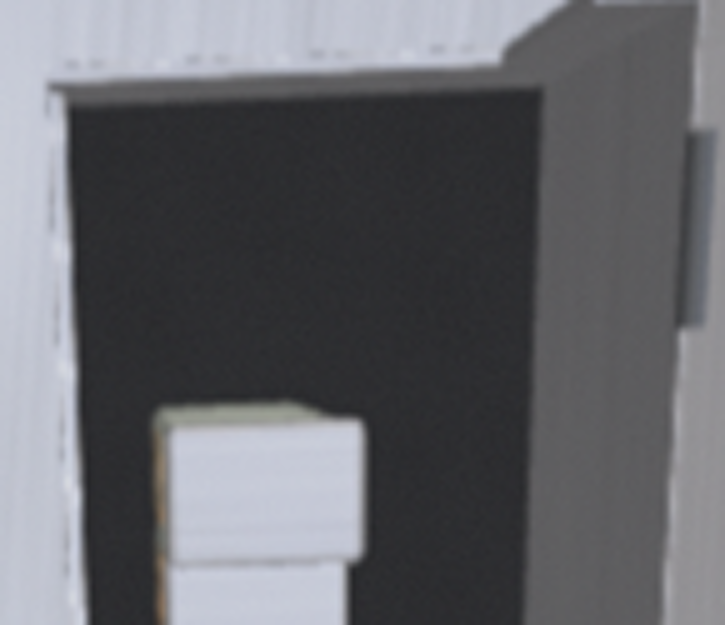

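View pics/w1b.png

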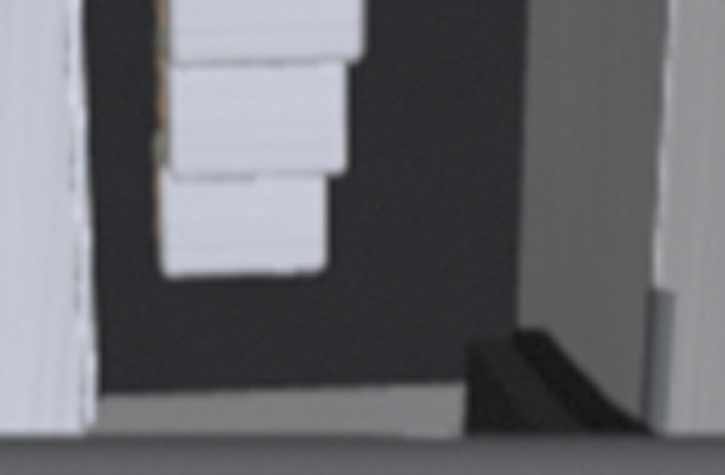

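```bash
python3 - <<'E'
import sys; sys.path.insert(0,'.')
from h import *
w=np.load("w1.npy",allow_pickle=True).item()
A=lambda x,y:(255+x/5-.4,70+y/5-.4);B=lambda x,y:(255+x/5-.4,170+y/5-.4)
P=lambda f,u,z:plane(w,f(*u),z)[:2]
LB=P(A,(543,88),4);LF=P(A,(70,103),4);R1=P(B,(100,393),4);R2=P(B,(465,382),4);K1=P(A,(527,620),4);K2=P(B,(520,320),4)
print("LB LF R1 R2 K",LB,LF,R1,R2,K1,K2)
yx=LB-K2;print("yaw back",np.degrees(np.arctan2(-yx[0],yx[1])),"left",np.degrees(np.arctan2(*(LB-LF)[::-1])),"right",np.degrees(np.arctan2(*(R2-R1)[::-1])))
for n,pts,z,f in [("tall",[(168,422),(365,420),(362,560),(170,565)],134,A),("mid",[(165,62),(348,58),(345,175),(165,178)],104,B),("short",[(162,178),(328,176),(326,272),(162,276)],74,B)]:
    q=np.array([P(f,p,z) for p in pts]);print(n,q.round(1).tolist(),q.mean(0).round(1))
E
```

```text
LB LF R1 R2 K [588.67844348 287.38823855] [424.79460966 269.63207562] [458.32289814 -22.68709942] [602.75897035  -6.61032429] [611.42551404 100.33380149] [620.70197892  20.84371671]
yaw back 6.85086656949585 left 6.183649243937668 right 6.351289698370745
tall [[462.3, 169.7], [517.1, 174.6], [521.1, 135.4], [466.5, 129.7]] [491.7 152.4]
mid [[466.6, 126.1], [522.5, 131.7], [526.0, 95.1], [469.9, 89.7]] [496.3 110.7]
short [[470.8, 82.8], [526.1, 87.9], [529.3, 54.5], [473.9, 48.7]] [500.   68.5]
```

```bash
cat >> h.py <<'E'
YAW=6.3; _c,_s=np.cos(np.radians(YAW)),np.sin(np.radians(YAW))
EX=np.array([_c,_s]);EY=np.array([-_s,_c]);OX=506.;OY=74.1
def c2w(xc,yc): return (OX+xc)*EX+(OY+yc)*EY
def w2c(p): p=np.array(p[:2]);return np.array([p@EX-OX,p@EY-OY])
def tool():
    o=get_obs();R=Ro.from_quat(o["tool_rot"]).as_matrix();y=np.degrees(np.arctan2(R[1,0],R[0,0]))
    return o,(y+90)%180-90
def go(xy,z,yaw):
    o,y=tool();d=np.append(np.array(xy),z)-o["tcp_pos"]
    dy=((yaw-y)+90)%180-90
    print("tcp",o["tcp_pos"].round(1),"caddy",w2c(o["tcp_pos"]).round(1),"yaw",round(y,2),"F",o["force"].round(1),"w",round(float(o["grip_width"]),1),"t",o["time_s"],"-> d(cm)",(d/10).round(2),"dyaw",round(dy,1))
def goc(xc,yc,z): go(c2w(xc,yc),z,YAW)
E
python3 -c "
from h import *
goc(0,23,200);goc(0,23,90)"
```

```text
tcp [446.4 124.5 376. ] caddy [-48.6   0.7] yaw 4.66 F [0.4 0.6 0.4] w 87.1 t 1.8 -> d(cm) [  4.59   2.75 -17.6 ] dyaw 1.6
tcp [446.4 124.5 376. ] caddy [-48.6   0.7] yaw 4.66 F [0.4 0.6 0.4] w 87.1 t 1.8 -> d(cm) [  4.59   2.75 -28.6 ] dyaw 1.6
```

```bash
python3 -m jog '[2.3,1.4,-3,0.8, 2.3,1.4,-4,0.8, 0,0,-4,0, 0,0,-4,0, 0,0,-2.5,0, 0,0,0,0, 0,0,0,0]' 50 30; python3 - <<'E'
from h import *
goc(0,23,90)
w=read_camera("wrist");cv2.imwrite("pics/w2.png",w["frame"][:,:,::-1])
E
```

```text
time_s: 2.68
tcp_pos: [491.3, 163.2, 198.5]
tool_rot: [0.998, 0.063, 0.002, -0.003]
force: [1.3, 0.2, 0.3]
grip_width: 70.3
tcp [491.3 163.2 198.5] caddy [ 0.2 34.2] yaw 7.24 F [1.3 0.2 0.3] w 70.3 t 2.675 -> d(cm) [  0.1   -1.11 -10.85] dyaw -0.9
```

View pics/w2.png

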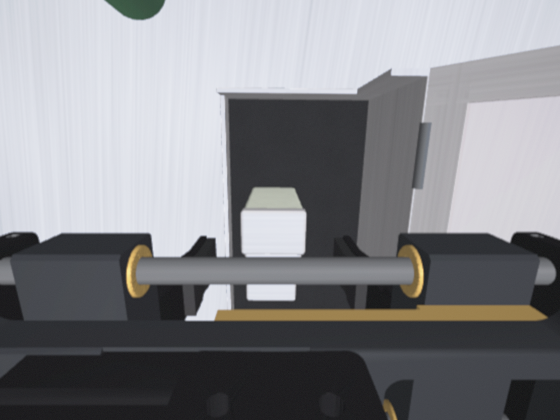

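The tall tin's cap at (273,232) is centred between the fingers. I'll correct y and descend.

```bash
python3 -m jog '[0.1,-1.1,0,-0.9, 0,0,0,0, 0,0,-2,0]'; python3 -c "
from h import *
goc(0,23,90)"
```

```text
time_s: 3.1
tcp_pos: [495.7, 151.7, 183.6]
tool_rot: [0.998, 0.055, 0.006, -0.003]
force: [-0.3, 0.7, -0.3]
grip_width: 70.1
tcp [495.7 151.7 183.6] caddy [ 3.3 22.3] yaw 6.26 F [-0.3  0.7 -0.3] w 70.1 t 3.1 -> d(cm) [-0.34  0.04 -9.36] dyaw 0.0
```

```bash
python3 -m jog '[-0.3,0,-1.5,0, 0,0,-2.5,0, 0,0,-2.5,0, 0,0,-1.5,0, 0,0,0,0]'; python3 -c "
from h import *
goc(0,23,90)"
```

```text
time_s: 3.72
tcp_pos: [492.4, 150.9, 101.2]
tool_rot: [0.999, 0.054, 0.007, -0.004]
force: [0.1, 0.1, 0.3]
grip_width: 70.4
tcp [492.4 150.9 101.2] caddy [-0.1 21.9] yaw 6.15 F [0.1 0.1 0.3] w 70.4 t 3.725 -> d(cm) [-0.01  0.11 -1.12] dyaw 0.1
```

```bash
python3 -m jog '[0,0.1,-1.1,0, 0,0,0,0, 0,0,0,0]'; python3 -c "
from h import *
goc(0,23,90)"; python3 -m jog '[0,0,0,0, 0,0,0,0, 0,0,0,0,0,0,0,0]' 255 30
```

```text
time_s: 4.1
tcp_pos: [494.0, 152.3, 91.6]
tool_rot: [0.999, 0.054, 0.009, -0.004]
force: [-0.1, -0.8, 0.1]
grip_width: 70.2
tcp [494.  152.3  91.6] caddy [ 1.7 23. ] yaw 6.15 F [-0.1 -0.8  0.1] w 70.2 t 4.1 -> d(cm) [-0.17 -0.02 -0.16] dyaw 0.1
time_s: 4.6
tcp_pos: [494.4, 152.3, 92.4]
tool_rot: [0.999, 0.054, 0.009, -0.004]
force: [0.1, -0.0, -1.1]
grip_width: 56.3
```

```bash
python3 -m jog '[-0.1,1,0,0, -0.15,1.5,0,0, -0.17,1.5,0,0, -0.17,1.5,0,0, -0.17,1.5,0,0, -0.17,1.5,0,0, 0,0,0,0, 0,0,0,0]'; python3 -c "
from h import *
goc(0,126,92)"
```

```text
time_s: 5.6
tcp_pos: [484.5, 243.6, 93.0]
tool_rot: [0.998, 0.055, 0.009, -0.003]
force: [0.7, -0.7, 0.7]
grip_width: 56.1
tcp [484.5 243.6  93. ] caddy [  2.3 114.9] yaw 6.25 F [ 0.7 -0.7  0.7] w 56.1 t 5.6 -> d(cm) [-0.35  1.08 -0.1 ] dyaw 0.1
```

```bash
python3 -m jog '[-0.2,0.6,0,0, -0.1,0.4,0,0, 0,0,0,0, 0,0,0,0]'; python3 -c "
from h import *
goc(0,126,92)"
```

```text
time_s: 6.1
tcp_pos: [481.6, 253.2, 93.1]
tool_rot: [0.999, 0.054, 0.01, -0.003]
force: [-0.3, -0.5, 0.7]
grip_width: 56.2
tcp [481.6 253.2  93.1] caddy [  0.5 124.7] yaw 6.16 F [-0.3 -0.5  0.7] w 56.2 t 6.1 -> d(cm) [-0.07  0.12 -0.11] dyaw 0.1
```

```bash
python3 -m jog '[0,0,0,0, 0,0,0,0, 0,0,0,0, 0,0,1,0, 0,0,3,0, 0,0,4,0, 0,0,4,0, 0,0,0,0]' 50; python3 - <<'E'
from h import *
goc(0,-57,60)
w=read_camera("wrist");cv2.imwrite("pics/w3.png",w["frame"][:,:,::-1])
E
```

```text
time_s: 7.1
tcp_pos: [480.8, 252.9, 218.9]
tool_rot: [0.999, 0.053, 0.01, -0.003]
force: [1.4, -0.2, -0.5]
grip_width: 69.9
tcp [480.8 252.9 218.9] caddy [ -0.3 124.5] yaw 6.13 F [ 1.4 -0.2 -0.5] w 69.9 t 7.1 -> d(cm) [  2.02 -18.04 -15.89] dyaw 0.2
```

View pics/w3.png

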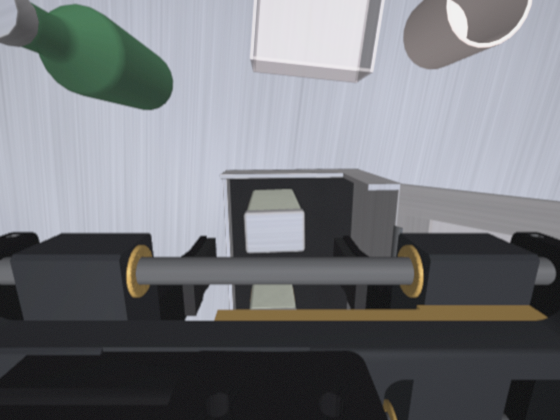

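```bash
python3 -m jog '[0.3,-2,0,0, 0.35,-3,0,0, 0.35,-3,-1,0, 0.35,-3,-1,0, 0.35,-3,-1,0, 0.35,-3,0,0.2, 0,0,0,0, 0,0,0,0]'; python3 - <<'E'
from h import *
goc(0,-57,60)
E
```

```text
time_s: 8.15
tcp_pos: [492.9, 77.8, 175.1]
tool_rot: [0.998, 0.056, -0.001, -0.003]
force: [0.2, 0.5, -0.1]
grip_width: 69.8
tcp [492.9  77.8 175.1] caddy [ -7.6 -50.8] yaw 6.4 F [ 0.2  0.5 -0.1] w 69.8 t 8.15 -> d(cm) [  0.82  -0.53 -11.51] dyaw -0.1
```

```bash
python3 -m jog '[0.8,-0.5,0,0, 0,0,0,0, 0,0,-2,0, 0,0,-2,0, 0,0,-2,0,0,0,0,0]'; python3 - <<'E'
from h import *
goc(0,-57,60)
E
```

```text
time_s: 8.9
tcp_pos: [502.0, 76.2, 114.3]
tool_rot: [0.998, 0.058, -0.0, -0.004]
force: [-0.2, 0.5, 0.0]
grip_width: 69.7
tcp [502.   76.2 114.3] caddy [  1.3 -53.4] yaw 6.68 F [-0.2  0.5  0. ] w 69.7 t 8.9 -> d(cm) [-0.09 -0.37 -5.43] dyaw -0.4
```

```bash
python3 -m jog '[0,-0.4,-1,-0.4, 0,0,-2,0, 0,0,-1.5,0, 0,0,-0.8,0, 0,0,0,0]'; python3 - <<'E'
from h import *
goc(0,-57,60)
E
python3 -m jog '[0,0,0,0, 0,0,0,0, 0,0,0,0,0,0,0,0]' 255 30
```

```text
time_s: 9.52
tcp_pos: [504.5, 72.1, 61.9]
tool_rot: [0.998, 0.055, 0.002, -0.003]
force: [0.3, 0.9, -1.3]
grip_width: 70.2
tcp [504.5  72.1  61.9] caddy [  3.3 -57.8] yaw 6.28 F [ 0.3  0.9 -1.3] w 70.2 t 9.525 -> d(cm) [-0.34  0.04 -0.19] dyaw 0.0
time_s: 10.02
tcp_pos: [505.1, 72.1, 63.2]
tool_rot: [0.998, 0.055, 0.003, -0.003]
force: [0.2, -0.1, -2.0]
grip_width: 54.9
```

```bash
python3 -m jog '[-0.1,-1,0,0, 0.05,-1.2,0,0, 0.05,-1.2,0,0, 0.05,-1.2,0,0, 0.05,-1,0,0, 0,0,0,0, 0,0,0,0]'; python3 - <<'E'
from h import *
goc(0,-127,62)
E
```

```text
time_s: 10.9
tcp_pos: [506.1, 11.0, 63.0]
tool_rot: [0.999, 0.054, 0.003, -0.003]
force: [-0.0, -0.6, -1.0]
grip_width: 55.3
tcp [506.1  11.   63. ] caddy [  -1.7 -118.7] yaw 6.19 F [-0.  -0.6 -1. ] w 55.3 t 10.9 -> d(cm) [ 0.26 -0.81 -0.1 ] dyaw 0.1
```

```bash
python3 -m jog '[0.15,-0.5,0,0, 0.05,-0.3,0,0, 0,0,0,0, 0,0,0,0]'; python3 - <<'E'
from h import *
goc(0,-127,62)
E
```

```text
time_s: 11.4
tcp_pos: [508.3, 3.4, 63.0]
tool_rot: [0.998, 0.055, 0.003, -0.003]
force: [0.4, 0.2, -0.7]
grip_width: 55.2
tcp [508.3   3.4  63. ] caddy [  -0.4 -126.5] yaw 6.26 F [ 0.4  0.2 -0.7] w 55.2 t 11.4 -> d(cm) [ 0.05 -0.04 -0.1 ] dyaw 0.0
```

```bash
python3 -m jog '[0,0,0,0, 0,0,0,0, 0,0,0,0, 0,0,1,0, 0,0,2.5,0, 0,0,3,0, 0,0,3,0, -0.2,2,0,0, -0.4,3.5,0,0, -0.4,3.5,0,0, 0,0,0,0]' 50; python3 - <<'E'
from h import *
goc(0,-17,66)
w=read_camera("wrist");cv2.imwrite("pics/w4.png",w["frame"][:,:,::-1])
E
```

```text
time_s: 12.78
tcp_pos: [500.9, 95.4, 169.2]
tool_rot: [0.999, 0.054, 0.008, -0.003]
force: [0.4, 0.4, -0.6]
grip_width: 70.1
tcp [500.9  95.4 169.2] caddy [  2.3 -34.3] yaw 6.17 F [ 0.4  0.4 -0.6] w 70.1 t 12.775 -> d(cm) [ -0.42   1.69 -10.32] dyaw 0.1
```

View pics/w4.png

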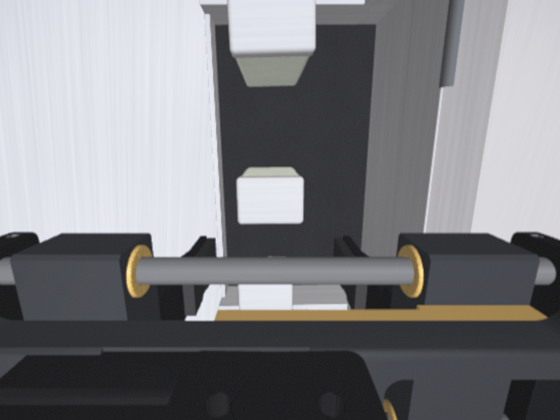

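All three row tins are apart and upright; the mid cap is at (270,200).

```bash
python3 - <<'E'
from h import *
w=read_camera("wrist")
print([w2c(plane(w,p,104)).round(1).tolist() for p in [(237,178),(302,178),(302,222),(238,222)]])
print([w2c(plane(w,p,134)).round(1).tolist() for p in [(232,54),(313,52)]])
print([w2c(plane(w,p,4)).round(1).tolist() for p in [(240,84),(302,84),(217,26),(376,26)]])
E
python3 -m jog '[-0.4,1.5,-1,0, 0,0.1,-1,0, 0,0,-2,0, 0,0,0,0]'; python3 -c "
from h import *
goc(0,-17,66)"
```

```text
[[-26.6, 0.3], [26.4, 0.0], [27.1, -37.4], [-27.0, -36.9]]
[[-23.7, 84.2], [28.5, 85.4]]
[[-31.1, 88.4], [35.6, 88.4], [-52.9, 143.8], [111.3, 144.2]]
time_s: 13.38
tcp_pos: [496.5, 108.6, 126.0]
tool_rot: [0.999, 0.052, 0.007, -0.002]
force: [0.4, -0.2, 0.3]
grip_width: 69.8
tcp [496.5 108.6 126. ] caddy [ -0.6 -20.6] yaw 5.93 F [ 0.4 -0.2  0.3] w 69.8 t 13.375 -> d(cm) [ 0.02  0.37 -6.  ] dyaw 0.4
```

```bash
python3 - <<'E'
from h import *
b=read_camera("side");crop(b,225,80,165,185,3,"s2.png")
crop(read_camera("scene"),170,175,190,150,4,"s2b.png")
E
```

```text
(no output)
```

View pics/s2.png

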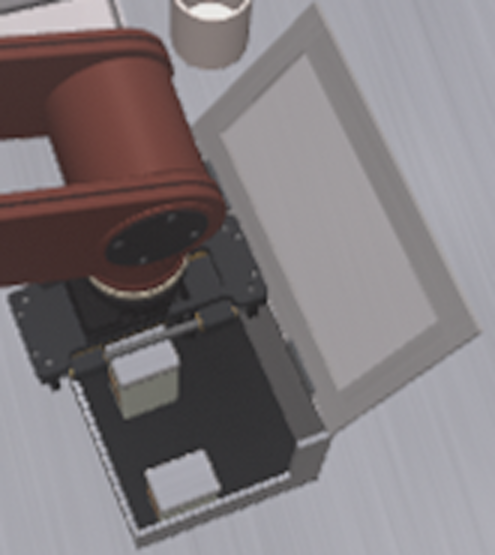

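View pics/s2b.png

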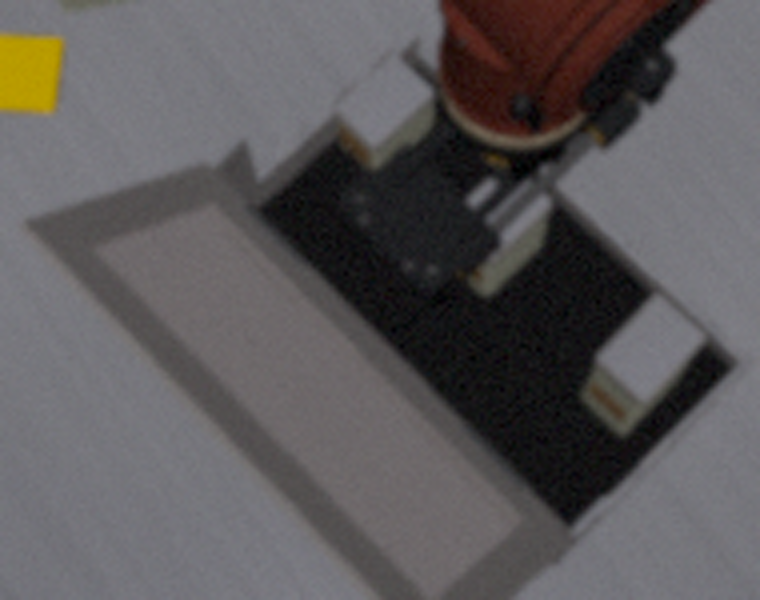

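The tall tin stopped about 15 mm short of the wall, because it pivoted in the grip while being dragged. From here on I'll grip harder and deeper.

```bash
python3 -m jog '[0,0.2,-1,0.3, 0,0,-2,0, 0,0,-1.8,0, 0,0,-1,0, 0,0,0,0, 0,0,0,0]'; python3 -c "
from h import *
goc(0,-18,62)"
```

```text
time_s: 14.22
tcp_pos: [500.9, 110.9, 70.7]
tool_rot: [0.998, 0.054, 0.012, -0.002]
force: [-0.1, -0.2, -0.8]
grip_width: 69.7
tcp [500.9 110.9  70.7] caddy [  4.  -18.8] yaw 6.24 F [-0.1 -0.2 -0.8] w 69.7 t 14.225 -> d(cm) [-0.41  0.04 -0.87] dyaw 0.1
```

```bash
python3 -m jog '[-0.5,0,-0.8,0, 0,0,0,0]'; python3 -c "
from h import *
goc(0,-18,62)"; python3 -m jog '[0,0,0,0, 0,0,0,0, 0,0,0,0, 0,0,0,0]' 255 50; python3 -m jog '[0,0.5,0.2,0, -0.1,0.7,0,0, -0.1,0.7,0,0, -0.1,0.7,0,0, 0,0,0,0, 0,0,0,0]';python3 -c "
from h import *
goc(0,8,62)"
```

```text
time_s: 14.48
tcp_pos: [496.2, 110.9, 63.1]
tool_rot: [0.998, 0.054, 0.013, -0.002]
force: [-0.2, -0.2, -0.2]
grip_width: 69.9
tcp [496.2 110.9  63.1] caddy [ -0.7 -18.3] yaw 6.24 F [-0.2 -0.2 -0.2] w 69.9 t 14.475 -> d(cm) [ 0.06  0.04 -0.11] dyaw 0.1
time_s: 14.98
tcp_pos: [496.6, 111.0, 63.7]
tool_rot: [0.998, 0.054, 0.014, -0.002]
force: [-0.4, 0.2, -0.2]
grip_width: 56.0
time_s: 15.72
tcp_pos: [492.5, 139.4, 65.0]
tool_rot: [0.998, 0.055, 0.013, -0.002]
force: [-0.5, 0.7, -1.5]
grip_width: 55.8
tcp [492.5 139.4  65. ] caddy [-1.2 10.4] yaw 6.29 F [-0.5  0.7 -1.5] w 55.8 t 15.725 -> d(cm) [ 0.15 -0.22 -0.3 ] dyaw 0.0
```

```bash
python3 -m jog '[0,0,-0.2,0, 0,0,0,0]'; python3 -m jog '[0,0,0,0, 0,0,0,0, 0,0,0.5,0, 0,0,2,0, 0,0,3,0, 0,0,3,0, 0,0,2.5,0, -0.2,2,0,0, -0.3,2.5,0,0, -0.3,2.5,0,0, 0,0,0,0, 0,0,0,0]' 50;python3 - <<'E'
from h import *
goc(0,107,92)
w=read_camera("wrist");cv2.imwrite("pics/w5.png",w["frame"][:,:,::-1])
E
```

```text
time_s: 15.98
tcp_pos: [492.9, 139.2, 63.7]
tool_rot: [0.998, 0.055, 0.013, -0.002]
force: [0.0, 0.1, -1.2]
grip_width: 55.6
time_s: 17.48
tcp_pos: [486.5, 209.8, 181.8]
tool_rot: [0.998, 0.054, 0.017, -0.002]
force: [0.5, -0.8, -0.6]
grip_width: 69.8
tcp [486.5 209.8 181.8] caddy [ 0.6 81. ] yaw 6.17 F [ 0.5 -0.8 -0.6] w 69.8 t 17.475 -> d(cm) [-0.34  2.58 -8.98] dyaw 0.1
```

View pics/w5.png

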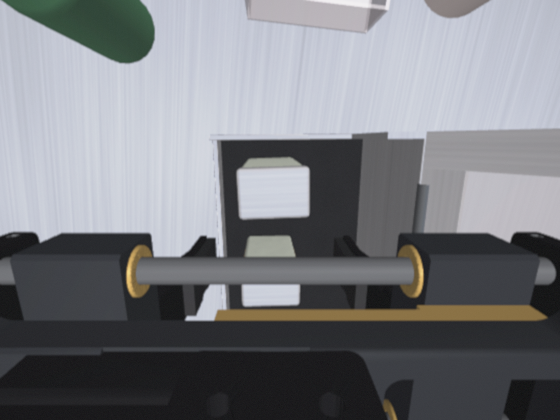

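```bash
python3 - <<'E'
from h import *
w=read_camera("wrist")
print([w2c(plane(w,p,134)).round(1).tolist() for p in [(238,169),(308,168),(309,217),(238,219)]])
print([w2c(plane(w,p,4)).round(1).tolist() for p in [(220,140),(360,139)]])
E
python3 -m jog '[-0.3,2,0,0, 0,0.5,0,0, 0,0,0,0, 0,0,0,0]'; python3 -c "
from h import *
goc(0,107,92);print(get_obs()['tool_rot'])"
```

```text
[[-24.8, 125.6], [27.7, 126.0], [29.4, 87.8], [-26.1, 86.9]]
[[-56.4, 146.1], [107.7, 146.6]]
time_s: 18.08
tcp_pos: [484.2, 232.0, 181.6]
tool_rot: [0.999, 0.052, 0.016, -0.002]
force: [-0.5, -0.6, 0.4]
grip_width: 69.9
tcp [484.2 232.  181.6] caddy [  0.8 103.4] yaw 5.95 F [-0.5 -0.6  0.4] w 69.9 t 18.075 -> d(cm) [-0.12  0.35 -8.96] dyaw 0.4
[ 0.99851773  0.05189609  0.0163147  -0.00172496]
```

```bash
python3 -m jog '[-0.1,0.3,-2,0.3, 0,0,-2.5,0, 0,0,-2.5,0, -0.1,0,-1.2,0, 0,0,0,0, 0,0,0,0]'; python3 -c "
from h import *
goc(1,106,91);print(get_obs()['tool_rot'])"
```

```text
time_s: 18.82
tcp_pos: [484.1, 232.9, 99.5]
tool_rot: [0.998, 0.053, 0.018, -0.002]
force: [0.7, 0.3, 0.7]
grip_width: 70.0
tcp [484.1 232.9  99.5] caddy [  0.8 104.3] yaw 6.12 F [0.7 0.3 0.7] w 70.0 t 18.825 -> d(cm) [ 0.    0.18 -0.85] dyaw 0.2
[ 0.9984058   0.05342778  0.01812184 -0.00171273]
```

```bash
python3 -m jog '[-0.1,0.2,-0.8,0, 0,0,0,0, 0,0,0,0, 0,0,0,0, 0,0,0,0]' 50; python3 -m jog '[0,0,0,0, 0,0,0,0, 0,0,0,0, 0,0,0,0]' 255 50;  python3 -m jog '[0,0,0.3,0, -0.1,0.6,0,0, -0.1,0.6,0,0, -0.05,0.4,0,0, 0,0,0,0, 0,0,0,0]';python3 -c "
from h import *
goc(0,126,92)"
```

```text
time_s: 19.45
tcp_pos: [484.7, 235.7, 93.4]
tool_rot: [0.998, 0.054, 0.02, -0.002]
force: [-0.2, 0.0, -0.5]
grip_width: 70.0
time_s: 19.95
tcp_pos: [484.7, 235.7, 93.6]
tool_rot: [0.998, 0.054, 0.02, -0.002]
force: [-0.1, 0.1, 0.1]
grip_width: 55.9
time_s: 20.7
tcp_pos: [480.8, 252.8, 95.4]
tool_rot: [0.998, 0.054, 0.019, -0.002]
force: [-0.7, 0.2, -1.9]
grip_width: 55.9
tcp [480.8 252.8  95.4] caddy [ -0.3 124.4] yaw 6.17 F [-0.7  0.2 -1.9] w 55.9 t 20.7 -> d(cm) [ 0.02  0.16 -0.34] dyaw 0.1
```

```bash
python3 -m jog '[0,0.1,-0.3,0, 0,0,0,0]'; python3 -m jog '[0,0,0,0, 0,0,0,0, 0,0,0.5,0, 0,0,2,0, 0,0,4,0, 0,0,5,0, 0,0,5,0, 0,-3,2,0, 0,-4,0,0, 0,-4,0,0, 0,-4,0,0, 0,-4,0,0]' 50;python3 - <<'E'
from h import *
go((480,-280),300,-5);print(get_obs()['tool_rot'])
E
```

```text
time_s: 20.95
tcp_pos: [481.8, 253.9, 93.6]
tool_rot: [0.998, 0.054, 0.02, -0.002]
force: [0.4, -0.3, -3.0]
grip_width: 55.7
time_s: 22.45
tcp_pos: [481.2, 60.6, 289.8]
tool_rot: [0.998, 0.056, 0.024, -0.002]
force: [-0.1, 1.0, 0.8]
grip_width: 70.3
tcp [481.2  60.6 289.8] caddy [-21.  -66.7] yaw 6.47 F [-0.1  1.   0.8] w 70.3 t 22.45 -> d(cm) [ -0.12 -34.06   1.02] dyaw -11.5
[ 0.99811889  0.05641973  0.02388264 -0.00226259]
```

```bash
python3 -m jog '[0,-4,0,-1, 0,-4,0,-1, 0,-4,0,-1, 0,-4,0,-1]'; python3 -c "
from h import *
go((480,-280),300,-5);print(get_obs()['tool_rot'])"; python3 -m jog '[0,-4,0,-2, 0,-3,0,-2, 0,-2,0,-1, 0,0,0,0]';python3 - <<'E'
from h import *
go((480,-280),300,-5);print(get_obs()['tool_rot'])
w=read_camera("wrist");cv2.imwrite("pics/w6.png",w["frame"][:,:,::-1]);np.save("w6.npy",w,allow_pickle=True)
b=read_camera("side");crop(b,225,80,165,320,1.9,"s3.png")
E
```

```text
time_s: 22.95
tcp_pos: [481.0, -104.8, 292.5]
tool_rot: [0.999, 0.021, 0.026, -0.001]
force: [0.4, 0.6, 1.4]
grip_width: 70.0
tcp [ 481.  -104.8  292.5] caddy [ -39.4 -231. ] yaw 2.35 F [0.4 0.6 1.4] w 70.0 t 22.95 -> d(cm) [ -0.1  -17.52   0.75] dyaw -7.4
[ 9.99443544e-01  2.05425408e-02  2.62674116e-02 -7.93620685e-04]
time_s: 23.45
tcp_pos: [480.5, -200.3, 294.0]
tool_rot: [0.999, -0.026, 0.027, 0.001]
force: [-0.4, -0.2, -0.9]
grip_width: 69.7
tcp [ 480.5 -200.3  294. ] caddy [ -50.4 -325.9] yaw -3.03 F [-0.4 -0.2 -0.9] w 69.7 t 23.45 -> d(cm) [-0.05 -7.97  0.6 ] dyaw -2.0
[ 0.99927738 -0.02642704  0.02730058  0.00100122]
```

View pics/w6.png

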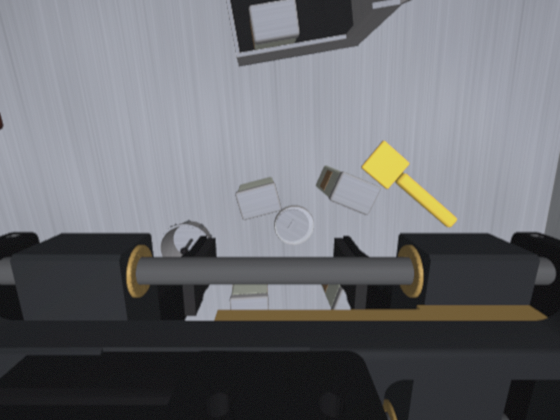

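View pics/s3.png

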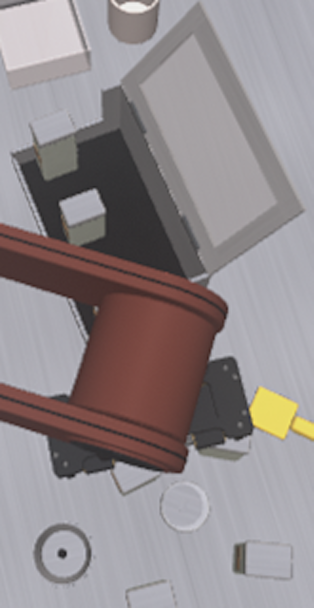

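Loose tins are visible at (258,198) for the 80 and (355,190) for the 110. The tool has built up about 3° of tilt, so I'll test which moves cause it.

```bash
t='
from h import *
o=get_obs();R=Ro.from_quat(o["tool_rot"]).as_matrix();print("tilt deg",np.degrees(R[:2,2]).round(2),o["joint_positions"].round(4),o["joint_positions"][[1,2,4]].sum()-np.pi,o["tcp_pos"].round(1))'
python3 -c "$t"; python3 -m jog '[0,0,0,0, 0,0,0,0, 0,0,0,0, 0,0,0,0]'>/dev/null; python3 -c "$t"; python3 -m jog '[0,0,3,0, 0,0,3,0, 0,0,0,0]'>/dev/null; python3 -c "$t"; python3 -m jog '[0,0,-3,0, 0,0,-3,0, 0,0,0,0]'>/dev/null; python3 -c "$t"; python3 -m jog '[3,0,0,0, 3,0,0,0, 0,0,0,0]'>/dev/null; python3 -c "$t";python3 -m jog '[-3,0,0,0, -3,0,0,0, 0,0,0,0]'>/dev/null; python3 -c "$t"
```

```text
tilt deg [ 3.13 -0.17] [-0.5623 -0.1199  1.7317  0.0267  1.4821 -0.5131] -0.04774946226011911 [ 480.6 -198.9  294. ]
tilt deg [ 3.16 -0.13] [-0.5575 -0.1219  1.7329  0.0274  1.4826 -0.5127] -0.0480343181978542 [ 481.1 -196.   294.4]
tilt deg [ 3.09 -0.08] [-0.5568 -0.1341  1.6331  0.0273  1.596  -0.5096] -0.0465794113455269 [ 480.7 -195.4  355.1]
tilt deg [ 2.99 -0.02] [-0.5567 -0.1217  1.7386  0.0274  1.4802 -0.5127] -0.04458385622640293 [ 479.9 -194.8  291.1]
tilt deg [ 3.03 -0.06] [-0.4978  0.0192  1.6005  0.0245  1.4749 -0.4531] -0.04693028358761575 [ 541.5 -195.1  292.5]
tilt deg [ 3.   -0.08] [-0.5571 -0.1244  1.7364  0.0266  1.4843 -0.5133] -0.04528569397719373 [ 479.3 -195.   293.6]
```

```bash
t='
from h import *
o=get_obs();R=Ro.from_quat(o["tool_rot"]).as_matrix();print("tilt deg",np.degrees(R[:2,2]).round(2),o["tcp_pos"].round(1))'
python3 -m jog '[0,-6,0,0, 0,-6,0,0]'>/dev/null; python3 -c "$t"; python3 -m jog '[0,6,0,0, 0,6,0,0, 0,0,0,0]'>/dev/null; python3 -c "$t"; python3 -m jog '[6,0,0,0, 6,0,0,0, -6,0,0,0, -6,0,0,0, 0,0,0,0]'>/dev/null; python3 -c "$t";  python3 -m jog '[0,0,6,0, 0,0,6,0, 0,0,-6,0, 0,0,-6,0, 0,0,0,0]'>/dev/null; python3 -c "$t"; python3 -m jog '[0,0,0,10, 0,0,0,10, 0,0,0,-10, 0,0,0,-10, 0,0,0,0]'>/dev/null; python3 -c "$t"
```

```text
tilt deg [ 3.26 -0.16] [ 480.7 -314.2  296.3]
tilt deg [ 2.96 -0.02] [ 478.6 -201.1  292.7]
tilt deg [1.47 0.67] [ 482.  -204.8  275.4]
tilt deg [2.31 0.13] [ 487.4 -209.8  284.6]
tilt deg [ 3.26 -0.65] [ 494.7 -214.7  302.3]
```

```bash
t='
from h import *
o=get_obs();R=Ro.from_quat(o["tool_rot"]).as_matrix();print("tilt deg",np.degrees(R[:2,2]).round(2),o["tcp_pos"].round(1),tool()[1])'
python3 -m jog '[0,0,0,0, 0,0,0,0]'>/dev/null; python3 -c "$t"; python3 -m jog '[6,0,0,0, 6,0,0,0, -6,0,0,0, -6,0,0,0, 0,0,0,0, 0,0,0,0]'>/dev/null; python3 -c "$t"; python3 -m jog '[6,0,0,0, 6,0,0,0, -6,0,0,0, -6,0,0,0, 0,0,0,0, 0,0,0,0]'>/dev/null; python3 -c "$t"
```

```text
tilt deg [ 3.46 -0.77] [ 495.9 -215.5  305.5] -2.515926872766528
tilt deg [1.77 0.18] [ 498.1 -217.   285.8] -2.0870234373244188
tilt deg [0.81 0.77] [ 506.6 -218.5  272.1] -1.7565170679423403
```

```bash
t='
from h import *
o=get_obs();R=Ro.from_quat(o["tool_rot"]).as_matrix();print("tilt deg",np.degrees(R[:2,2]).round(2),o["tcp_pos"].round(1),tool()[1])'
python3 -m jog '[5,0,0,0, 5,0,0,0, -6,0,0,0, -6,0,0,0, 0,0,0,0, 0,0,0,0]'>/dev/null; python3 -c "$t"; python3 -m jog '[0,6,0,0, 0,6,0,0, 0,-6,0,0, 0,-6,0,0, 0,0,0,0, 0,0,0,0]'>/dev/null; python3 -c "$t"
```

```text
tilt deg [0.62 0.94] [ 497.6 -220.2  267. ] -1.441578927732067
tilt deg [1.9  0.53] [ 512.9 -211.3  278.5] -0.1226209890257337
```

```bash
t='
from h import *
o=get_obs();R=Ro.from_quat(o["tool_rot"]).as_matrix();print("tilt deg",np.degrees(R[:2,2]).round(2),o["tcp_pos"].round(1),tool()[1])'
python3 -m jog '[0,-6,0,0, 0,-6,0,0, 0,6,0,0, 0,6,0,0, 0,0,0,0, 0,0,0,0]'>/dev/null; python3 -c "$t"
python3 - <<'E'
from h import *
w=read_camera("wrist");cv2.imwrite("pics/w7.png",w["frame"][:,:,::-1]);np.save("w7.npy",w,allow_pickle=True)
a=read_camera("scene");crop(a,130,65,140,125,5,"w7s.png");b=read_camera("side");crop(b,235,285,160,130,5,"w7d.png")
E
```

```text
tilt deg [2.05 0.57] [ 515.8 -212.5  278.7] -0.29940310860656894
```

View pics/w7.png

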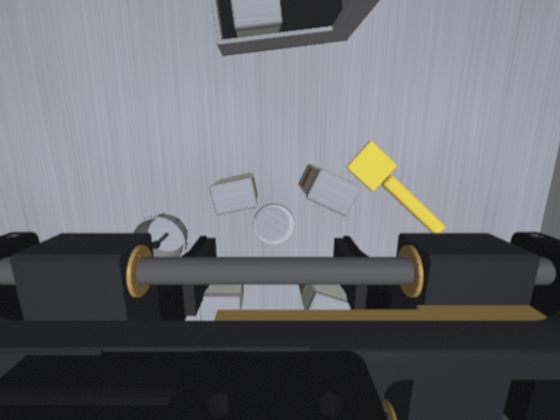

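The 80 tin is at (234,195) and the 110 at (333,190). The other two are partly hidden by the gripper at (225,295) and (325,295).

```bash
python3 - <<'E'
from h import *
w=np.load("w7.npy",allow_pickle=True).item();crop(w,195,155,170,75,4.7,"w7c.png");print(get_obs()["time_s"])
E
```

```text
32.2
```

View pics/w7c.png

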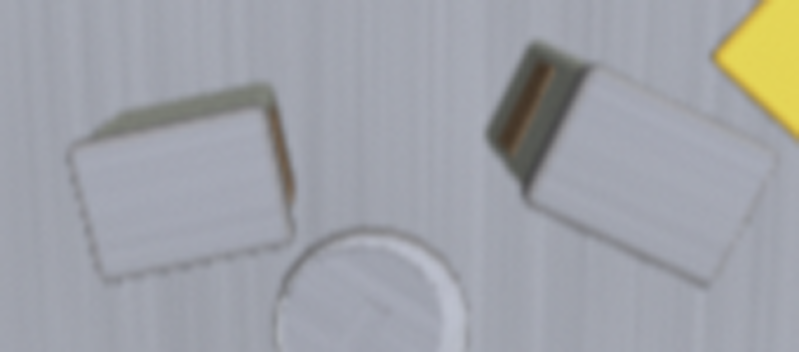

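```bash
cat >> h.py <<'E'
def tin(w,f,pts,z):
    q=np.array([plane(w,f(*p),z)[:2] for p in pts]);e=q-q.mean(0)
    l=[np.linalg.norm(q[i]-q[(i+1)%4]) for i in range(4)]
    i=0 if l[0]+l[2]>l[1]+l[3] else 1
    d=(q[(i+1)%4]-q[i]);d2=(q[(i+2)%4]-q[(i+3)%4]);d=d+d2
    y=np.degrees(np.arctan2(d[1],d[0]));y=(y+90)%180-90
    print("tin",z,q.mean(0).round(1),"sides",np.round(l,1),"yaw",y.round(1));return q.mean(0),y
E
python3 - <<'E'
from h import *
w=np.load("w7.npy",allow_pickle=True).item();f=lambda x,y:(195+x/4.7-.4,155+y/4.7-.4)
c,y=tin(w,f,[(72,150),(265,107),(292,238),(107,280)],80);go(c,62,y)
tin(w,f,[(592,66),(775,158),(705,285),(530,195)],110)
E
```

```text
tin 80 [ 470.4 -216.2] sides [53.7 37.  52.8 37.3] yaw 12.1
tcp [ 515.5 -213.4  278.4] caddy [ -17.  -342.7] yaw -0.39 F [ 0.6  0.5 -0.6] w 69.9 t 32.2 -> d(cm) [ -4.51  -0.29 -21.64] dyaw 12.5
tin 110 [ 592.2 -207.6] sides [53.2 36.9 52.2 35.7] yaw -27.1
```

View pics/w7d.png

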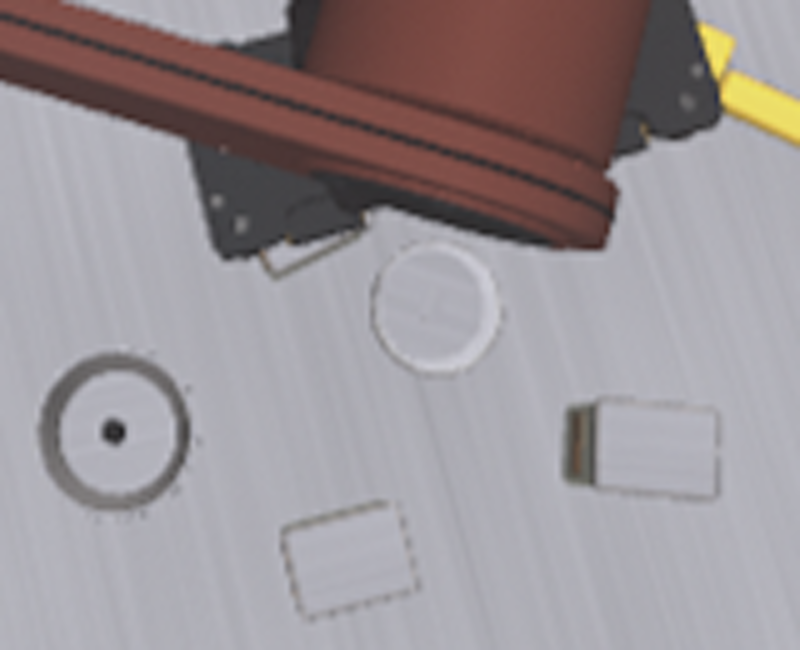

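View pics/w7s.png

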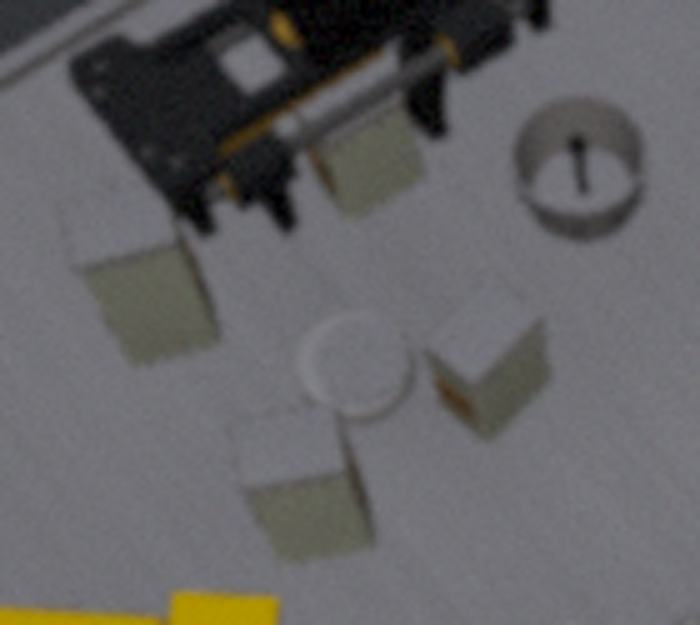

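The 80 tin was knocked about 48 mm. The new wrist fix puts it at (470,-216), yaw 12, and both other views agree. I'll move in.

```bash
python3 -m jog '[-1.5,-0.1,0,4, -1.5,-0.1,-1,4, -1.5,-0.1,-2,4, 0,0,-3,0.5, 0,0,-3,0, 0,0,-3,0, 0,0,0,0]' 45; python3 - <<'E'
from h import *
w=read_camera("wrist");cv2.imwrite("pics/w8.png",w["frame"][:,:,::-1]);np.save("w8.npy",w,allow_pickle=True)
go((470.4,-216.2),52,12.1);print(get_obs()['tool_rot'])
E
```

```text
time_s: 33.08
tcp_pos: [469.4, -222.4, 157.1]
tool_rot: [0.994, 0.106, 0.018, -0.005]
force: [0.0, 0.1, -0.0]
grip_width: 71.3
tcp [ 470.5 -223.2  159. ] caddy [ -62.8 -347.6] yaw 12.13 F [ 0.2 -0.2  0.5] w 71.6 t 33.125 -> d(cm) [-1.00e-02  7.00e-01 -1.07e+01] dyaw -0.0
[ 0.99419329  0.1057145   0.01964421 -0.0042711 ]
```

View pics/w8.png

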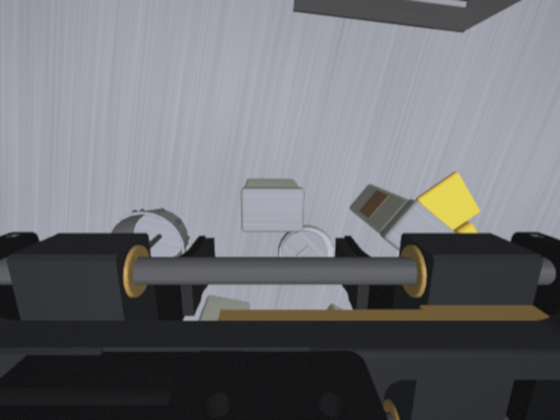

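```bash
python3 - <<'E'
from h import *
w=np.load("w8.npy",allow_pickle=True).item();f=lambda x,y:(x,y)
c,y=tin(w,f,[(241,187),(302.5,186.5),(304,231),(241.5,232)],80);go(c,52,y)
E
```

```text
tin 80 [ 469.3 -216. ] sides [53.1 40.5 56.  40.6] yaw 12.3
tcp [ 470.5 -223.2  159. ] caddy [ -62.8 -347.6] yaw 12.13 F [ 0.2 -0.2  0.5] w 71.6 t 33.125 -> d(cm) [ -0.12   0.71 -10.7 ] dyaw 0.2
```

```bash
python3 -m jog '[-0.1,0.7,-1,0, 0,0,-2,0, 0,0,-3,0, 0,0,-2.5,0, 0,0,-1,0, 0,0,0,0]'; python3 -c "
from h import *
go((469.3,-216),52,12.2)"
```

```text
time_s: 33.88
tcp_pos: [474.5, -218.2, 69.0]
tool_rot: [0.994, 0.106, 0.025, 0.0]
force: [0.1, 0.0, 0.4]
grip_width: 71.5
tcp [ 474.5 -218.2   69. ] caddy [ -58.3 -343. ] yaw 12.14 F [0.1 0.  0.4] w 71.5 t 33.875 -> d(cm) [-0.52  0.22 -1.7 ] dyaw 0.1
```

```bash
python3 -m jog '[-0.6,0.2,-0.9,0, 0,0,-0.8,0, 0,0,0,0]'; python3 -c "
from h import *
go((469.3,-216),52,12.2)"; python3 -m jog '[0,0,0,0, 0,0,0,0, 0,0,0,0, 0,0,0,0]' 255 50; python3 -c "
from h import *
go((469.3,-216),52,12.2);goc(-0,-86,150)"
```

```text
time_s: 34.25
tcp_pos: [469.7, -217.0, 53.4]
tool_rot: [0.994, 0.106, 0.027, 0.001]
force: [-0.2, -0.9, -0.2]
grip_width: 71.9
tcp [ 469.7 -217.    53.4] caddy [ -63.  -341.3] yaw 12.15 F [-0.2 -0.9 -0.2] w 71.9 t 34.25 -> d(cm) [-0.04  0.1  -0.14] dyaw 0.0
time_s: 34.75
tcp_pos: [470.1, -217.3, 54.0]
tool_rot: [0.994, 0.106, 0.027, 0.002]
force: [0.9, -0.6, -0.4]
grip_width: 55.6
tcp [ 470.1 -217.3   54. ] caddy [ -62.6 -341.7] yaw 12.15 F [ 0.9 -0.6 -0.4] w 55.6 t 34.75 -> d(cm) [-0.08  0.13 -0.2 ] dyaw 0.0
tcp [ 470.1 -217.3   54. ] caddy [ -62.6 -341.7] yaw 12.15 F [ 0.9 -0.6 -0.4] w 55.6 t 34.75 -> d(cm) [ 3.42 26.1   9.6 ] dyaw -5.9
```

```bash
python3 -m jog '[0,0,1,0, 0,0,2,0, 0,0,3,0, 0.3,2,3,0, 0.4,3,1.5,-2, 0.4,3,0,-2, 0.4,3,0,-2, 0.4,3,0,0, 0.4,3,0,0, 0.4,3,0,0, 0,0,0,0]'; python3 -c "
from h import *
goc(0,-86,150);print(get_obs()['tool_rot'])"
```

```text
time_s: 36.12
tcp_pos: [498.0, -11.5, 170.0]
tool_rot: [0.998, 0.051, 0.03, 0.004]
force: [0.3, -0.2, -0.9]
grip_width: 55.9
tcp [498.  -11.5 170. ] caddy [ -12.3 -140.2] yaw 5.84 F [ 0.3 -0.2 -0.9] w 55.9 t 36.125 -> d(cm) [ 0.62  5.52 -2.  ] dyaw 0.5
[0.99824238 0.0507402  0.03036184 0.00396805]
```

```bash
python3 -m jog '[0.2,2,0,0.5, 0.2,2,0,0, 0.2,1.4,0,0, 0,0,0,0, 0,0,0,0]'; python3 - <<'E'
from h import *
goc(0,-86,58);print(get_obs()['tool_rot'])
w=read_camera("wrist");cv2.imwrite("pics/w9.png",w["frame"][:,:,::-1])
b=read_camera("side");crop(b,225,80,165,185,3,"s4.png")
E
```

```text
time_s: 36.75
tcp_pos: [504.5, 40.8, 171.8]
tool_rot: [0.998, 0.055, 0.031, 0.005]
force: [-0.5, 0.5, -1.4]
grip_width: 55.8
tcp [504.5  40.8 171.8] caddy [ -0.1 -88.9] yaw 6.31 F [-0.5  0.5 -1.4] w 55.8 t 36.75 -> d(cm) [ -0.02   0.29 -11.38] dyaw -0.0
[0.99799972 0.05483018 0.03103097 0.00522355]
```

View pics/w9.png

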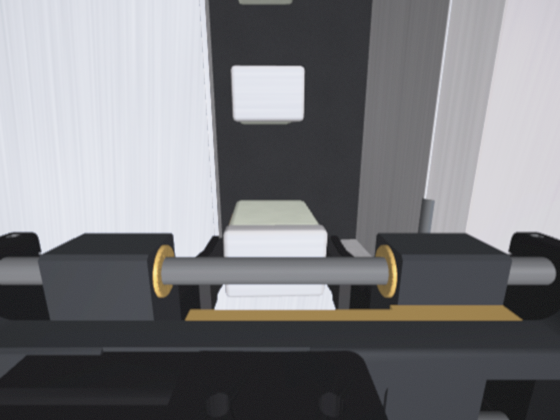

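View pics/s4.png

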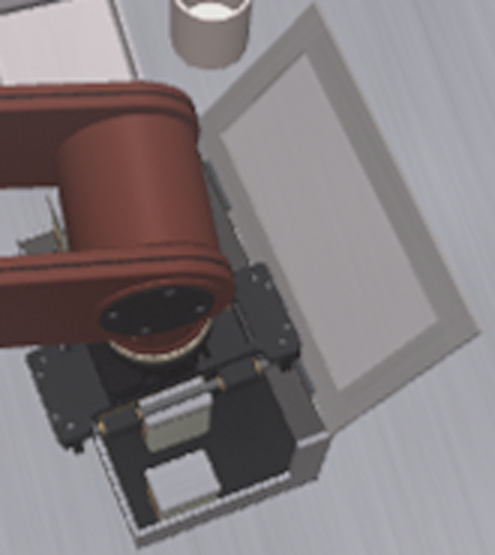

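```bash
python3 - <<'E'
from h import *
b=read_camera("side")
D=lambda x,y:(225+x/3-.33,80+y/3-.33)
for p,z in [((148,470),74),((207,450),74),((160,518),74),((219,486),74)]: print(w2c(plane(b,D(*p),z)).round(1))
# bias check: right end wall top inner/outer & front corner
for p in [(136,530)]: print(w2c(plane(b,D(*p),50)).round(1))
w=read_camera("wrist")
print([w2c(plane(w,p,104)).round(1).tolist() for p in [(232,67),(304,68),(303,120),(233,120)]])
E
```

```text
[ -29.1 -110.9]
[  24.9 -112.9]
[ -35.  -154.2]
[  22.4 -146.5]
[ -56.2 -151.1]
[[-27.3, 28.1], [26.5, 28.1], [26.7, -9.3], [-28.0, -9.4]]
```

```bash
python3 -m jog '[0,0.6,-1,0, 0,0,-2,0, 0,0,-2,0, 0,0,-2,0, 0,0,-1.5,0, 0,0,0,0, 0,0,0,0]'; python3 -c "
from h import *
goc(0,-83,59);print(get_obs()['tool_rot'])"
```

```text
time_s: 37.83
tcp_pos: [503.5, 47.7, 81.7]
tool_rot: [0.998, 0.054, 0.03, 0.005]
force: [0.3, 0.0, -0.8]
grip_width: 55.8
tcp [503.5  47.7  81.7] caddy [ -0.3 -81.9] yaw 6.21 F [ 0.3  0.  -0.8] w 55.8 t 37.825 -> d(cm) [ 0.04 -0.11 -2.27] dyaw 0.1
[0.99806887 0.05392932 0.03045092 0.0047849 ]
```

```bash
python3 -m jog '[0,-0.1,-1,0, 0,0,-0.7,0, 0,0,0,0, 0,0,0,0]'; python3 -m jog '[0,0,-0.4,0, 0,0,0,0]';python3 -c "
from h import *
goc(0,-83,59);print(get_obs()['tool_rot'])"
```

```text
time_s: 38.33
tcp_pos: [504.8, 46.6, 65.1]
tool_rot: [0.998, 0.054, 0.032, 0.005]
force: [-0.1, -1.2, -2.1]
grip_width: 55.8
time_s: 38.58
tcp_pos: [505.0, 46.6, 61.2]
tool_rot: [0.998, 0.054, 0.032, 0.005]
force: [0.5, -0.1, -0.8]
grip_width: 55.8
tcp [505.   46.6  61.2] caddy [  1.1 -83.2] yaw 6.2 F [ 0.5 -0.1 -0.8] w 55.8 t 38.575 -> d(cm) [-0.11  0.01 -0.22] dyaw 0.1
[0.99801561 0.05387145 0.03221487 0.00499057]
```

```bash
python3 -m jog '[0,0,-0.2,0, 0,0,0,0]'; python3 -m jog '[0,-0.3,0,0, 0,-0.2,0,0, 0,0,0,0]';python3 -c "
from h import *
goc(0,-87,59)"
```

```text
time_s: 38.83
tcp_pos: [505.1, 46.6, 59.1]
tool_rot: [0.998, 0.054, 0.032, 0.005]
force: [-0.7, -0.5, -1.0]
grip_width: 55.4
time_s: 39.2
tcp_pos: [505.3, 41.4, 59.3]
tool_rot: [0.998, 0.054, 0.032, 0.005]
force: [-0.4, 1.4, -2.2]
grip_width: 55.6
tcp [505.3  41.4  59.3] caddy [  0.8 -88.4] yaw 6.2 F [-0.4  1.4 -2.2] w 55.6 t 39.2 -> d(cm) [-0.09  0.13 -0.03] dyaw 0.1
```

```bash
python3 -m jog '[0,0,-0.2,0, 0,0,0,0]'; python3 -m jog '[0,0,0,0, 0,0,0,0, 0,0,0,0, 0,0,1,0, 0,0,2,0, 0,0,3,0, 0,0,4,0, 0,0,4,0, 0,0,0,0]' 50;python3 - <<'E'
from h import *
go((445,-372),300,-1);print(get_obs()['tool_rot'])
w=read_camera("wrist");cv2.imwrite("pics/w10.png",w["frame"][:,:,::-1])
b=read_camera("side");crop(b,225,80,165,185,3,"s5.png")
E
```

```text
time_s: 39.45
tcp_pos: [505.7, 41.3, 58.3]
tool_rot: [0.998, 0.054, 0.033, 0.005]
force: [-0.3, 0.6, -1.2]
grip_width: 55.9
time_s: 40.58
tcp_pos: [506.0, 41.1, 206.0]
tool_rot: [0.998, 0.054, 0.034, 0.005]
force: [0.1, 0.5, -1.2]
grip_width: 70.0
tcp [506.   41.1 206. ] caddy [  1.4 -88.8] yaw 6.21 F [ 0.1  0.5 -1.2] w 70.0 t 40.575 -> d(cm) [ -6.1  -41.31   9.4 ] dyaw -7.2
[0.99794242 0.0538544  0.03438451 0.00532232]
```

View pics/s5.png

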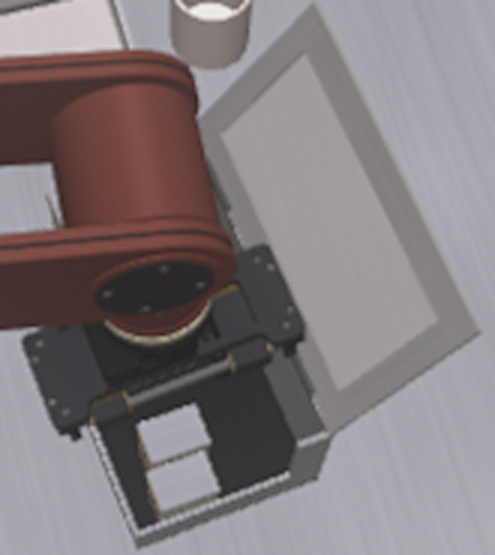

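View pics/w10.png

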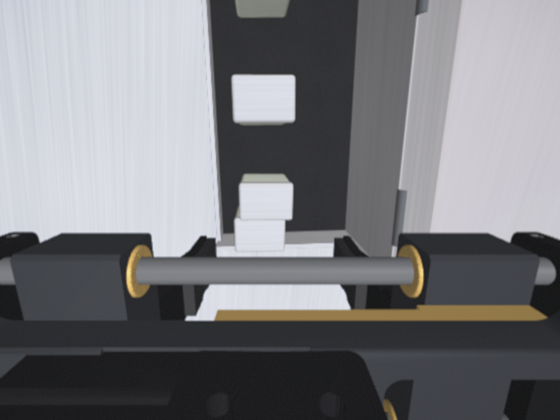

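```bash
python3 - <<'E'
from h import *
w=read_camera("wrist")
for z,pts in [(84,[(240,183),(292,181),(292,218),(240,219)]),(74,[(236,214),(287,248),(236,249)]),(104,[(232,77),(294,76),(294,121),(234,122)])]:
    print(z,[w2c(plane(w,p,z)).round(1).tolist() for p in pts])
E
```

```text
84 [[-27.9, -66.4], [24.1, -65.1], [24.6, -103.8], [-29.1, -103.7]]
74 [[-33.7, -101.1], [20.7, -141.1], [-35.2, -140.7]]
104 [[-30.4, 27.1], [22.1, 28.3], [22.7, -8.4], [-30.2, -9.2]]
```

```bash
python3 -m jog '[0,-2,3,-1, -0.5,-4,3,-1, -1,-5,3,-1, -1,-5,1,-1, -1,-5,0,-1, -1,-5,0,-1, -1,-5,0,-1, -1,-5,0,0, -1,-4,0,0, 0,0,0,0]'; python3 -m jog '[6,0,0,0, 6,0,0,0, -6,0,0,0, -6,0,0,0, 0,0,0,0, 0,0,0,0]'; python3 -m jog '[6,0,0,0, 6,0,0,0, -6,0,0,0, -6,0,0,0, 0,0,0,0, 0,0,0,0]'; python3 -c "
from h import *
go((445,-372),300,-1);print(get_obs()['tool_rot'])"
```

```text
time_s: 41.98
tcp_pos: [415.1, -366.5, 283.0]
tool_rot: [1.0, -0.008, 0.016, -0.002]
force: [-0.0, 0.6, -0.7]
grip_width: 70.0
time_s: 42.72
tcp_pos: [415.5, -358.7, 259.8]
tool_rot: [1.0, -0.006, 0.003, -0.016]
force: [-0.2, 0.3, 0.6]
grip_width: 70.1
time_s: 43.48
tcp_pos: [423.3, -354.8, 247.6]
tool_rot: [1.0, -0.002, -0.003, -0.023]
force: [1.2, 0.4, -0.9]
grip_width: 70.3
tcp [ 423.3 -354.8  247.6] caddy [-124.2 -473.2] yaw -0.27 F [ 1.2  0.4 -0.9] w 70.3 t 43.475 -> d(cm) [ 2.17 -1.72  5.24] dyaw -0.7
[ 0.99972367 -0.00245373 -0.00259241 -0.02323462]
```

```bash
t='
from h import *
o=get_obs();R=Ro.from_quat(o["tool_rot"]).as_matrix();print("tilt deg",np.degrees(R[:2,2]).round(2),o["tcp_pos"].round(1),tool()[1])'
python3 -c "$t"; python3 -m jog '[-4,4,0,0, -4,4,0,0, 4,-4,0,0, 4,-4,0,0, 0,0,0,0, 0,0,0,0]'>/dev/null; python3 -c "$t"
```

```text
tilt deg [-0.29  2.66] [ 423.3 -354.8  247.6] -0.2742016449967366
tilt deg [-0.18  2.7 ] [ 423.4 -344.9  247.9] 0.14379692497344365
```

```bash
t='
from h import *
o=get_obs();R=Ro.from_quat(o["tool_rot"]).as_matrix();print("tilt deg",np.degrees(R[:2,2]).round(2),o["tcp_pos"].round(1),tool()[1])'
python3 -m jog '[0,0,6,0, 0,0,6,0, 0,0,-6,0, 0,0,-6,0, 0,0,0,0, 0,0,0,0]'>/dev/null; python3 -c "$t"; python3 -m jog '[0,0,0,10, 0,0,0,10, 0,0,0,-10, 0,0,0,-10, 0,0,0,0]'>/dev/null; python3 -c "$t"
```

```text
tilt deg [0.35 2.16] [ 425.9 -343.4  258.2] 0.34221898243998794
tilt deg [1.   1.21] [ 430.3 -347.4  274.3] 0.7265264047706097
```

```bash
t='
from h import *
o=get_obs();R=Ro.from_quat(o["tool_rot"]).as_matrix();print("tilt deg",np.degrees(R[:2,2]).round(2),o["tcp_pos"].round(1),tool()[1])'
python3 -m jog '[0,-2,0,10, 0,-2,0,10, 0,0,0,-10, 0,0,0,-10, 0,0,0,0]'>/dev/null; python3 -c "$t"; python3 - <<'E'
from h import *
w=read_camera("wrist");cv2.imwrite("pics/w11.png",w["frame"][:,:,::-1]);np.save("w11.npy",w,allow_pickle=True)
b=read_camera("side");cv2.imwrite("pics/s6.png",b["frame"][:,:,::-1])
E
```

```text
tilt deg [1.35 0.6 ] [ 432.8 -391.2  284.4] 2.2855638611075477
```

View pics/w11.png

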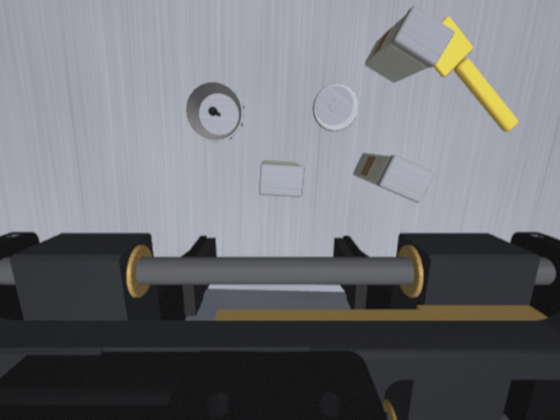

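View pics/s6.png

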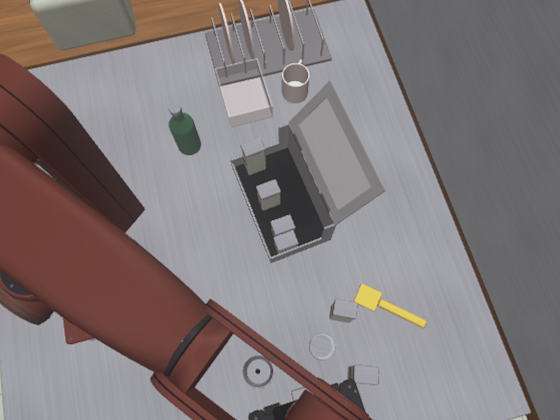

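The wrist view shows the 90 tin at (282,180), the 120 at (406,177) and the 110 at the top right.

```bash
python3 - <<'E'
from h import *
w=np.load("w11.npy",allow_pickle=True).item();f=lambda x,y:(x,y)
c,y=tin(w,f,[(260.5,162),(304.5,164),(302.5,196.5),(259.5,194.5)],90);go(c,66,y)
c,y=tin(w,f,[(392,155),(432,177),(421,201),(381,184)],120)
E
```

```text
tin 90 [ 446.2 -373. ] sides [55.  41.4 55.2 41.1] yaw -0.6
tcp [ 432.8 -391.1  284.2] caddy [-118.7 -510.3] yaw 2.34 F [-0.7 -0.4  0.1] w 70.1 t 46.325 -> d(cm) [  1.33   1.8  -21.82] dyaw -2.9
tin 120 [ 591.  -363.9] sides [56.  30.3 54.2 34.9] yaw -22.5
```

```bash
python3 -m jog '[0.7,0.9,-1,-1.5, 0.7,0.9,-2,-1.5, 0,0,-2.5,0, 0,0,-2.5,0, 0,0,-2.5,0, 0,0,-1.5,0, 0,0,0,0]'; python3 - <<'E'
from h import *
w=read_camera("wrist");cv2.imwrite("pics/w12.png",w["frame"][:,:,::-1]);np.save("w12.npy",w,allow_pickle=True)
go((446.2,-373),60,-0.6);print(get_obs()['tool_rot'])
E
```

```text
time_s: 47.2
tcp_pos: [448.5, -372.9, 164.8]
tool_rot: [1.0, 0.008, 0.014, -0.003]
force: [-0.0, 0.3, 0.1]
grip_width: 69.8
tcp [ 449.  -373.4  165.8] caddy [-100.7 -494.5] yaw 0.85 F [-0.2  0.1 -0.3] w 70.1 t 47.25 -> d(cm) [ -0.28   0.04 -10.58] dyaw -1.4
[ 0.99986955  0.00742302  0.01419083 -0.00209592]
```

View pics/w12.png

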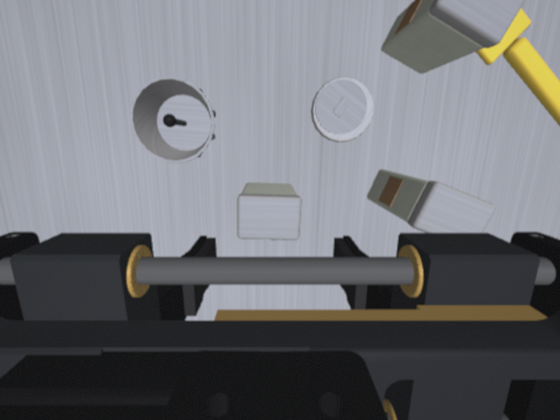

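```bash
python3 - <<'E'
from h import *
w=np.load("w12.npy",allow_pickle=True).item();f=lambda x,y:(x,y)
c,y=tin(w,f,[(237.5,194),(301,195),(300.5,239.5),(237,239)],90);go(c,66,y)
E
python3 -m jog '[-0.3,0,-1,-1, 0,0,-2,0, 0,0,-2,0, 0,0,-2,0, 0,0,-1,0, 0,0,0,0, 0,0,0,0]'; python3 -c "
from h import *
go((446,-372.5),60,-.6);print(get_obs()['tool_rot'])"
```

```text
tin 90 [ 446.  -373.2] sides [54.6 40.6 56.7 40.7] yaw -0.3
tcp [ 449.  -373.4  165.8] caddy [-100.7 -494.5] yaw 0.85 F [-0.2  0.1 -0.3] w 70.1 t 47.25 -> d(cm) [-0.3   0.02 -9.98] dyaw -1.1
time_s: 48.12
tcp_pos: [448.0, -376.9, 89.1]
tool_rot: [1.0, -0.002, 0.018, 0.002]
force: [-0.5, 1.0, 0.6]
grip_width: 70.1
tcp [ 448.  -376.9   89.1] caddy [-102.1 -497.9] yaw -0.24 F [-0.5  1.   0.6] w 70.1 t 48.125 -> d(cm) [-0.2   0.44 -2.91] dyaw -0.4
[ 0.99983735 -0.00212101  0.01776715  0.00225728]
```

```bash
python3 -m jog '[-0.2,0.3,-1,-0.3, 0,0.1,-1,0, 0,0,-0.8,0, 0,0,0,0, 0,0,0,0]'; python3 -c "
from h import *
go((446,-373),60,-.4);print(get_obs()['tool_rot'])"
```

```text
time_s: 48.75
tcp_pos: [446.3, -373.1, 60.3]
tool_rot: [1.0, -0.005, 0.018, 0.003]
force: [0.0, -0.5, 0.9]
grip_width: 70.1
tcp [ 446.3 -373.1   60.3] caddy [-103.3 -493.9] yaw -0.55 F [ 0.  -0.5  0.9] w 70.1 t 48.75 -> d(cm) [-0.03  0.01 -0.03] dyaw 0.2
[ 0.99981538 -0.00486296  0.01835124  0.00296367]
```

```bash
python3 -m jog '[0,0,0,0, 0,0,0,0, 0,0,0,0, 0,0,0,0]' 255 50; python3 -m jog '[0,0,1,0, 0,0,2,0, 0,0,3,0, 0.3,1,3,0, 0.4,3,2,1, 0.4,4,0,1, 0.4,4,0,1, 0.4,4,0,1, 0.5,4,0,1, 0.5,4,0,1, 0.5,4,0,0.5, 0,0,0,0]'; python3 -c "
from h import *
goc(0,-46,170);print(get_obs()['tool_rot'])"
```

```text
time_s: 49.25
tcp_pos: [446.5, -373.3, 60.7]
tool_rot: [1.0, -0.005, 0.019, 0.003]
force: [0.6, 0.1, -0.7]
grip_width: 56.0
time_s: 50.75
tcp_pos: [480.7, -85.3, 182.1]
tool_rot: [0.998, 0.053, 0.022, 0.004]
force: [0.6, -0.9, -2.0]
grip_width: 55.8
tcp [480.7 -85.3 182.1] caddy [ -37.6 -211.6] yaw 6.04 F [ 0.6 -0.9 -2. ] w 55.8 t 50.75 -> d(cm) [ 1.91 16.88 -1.21] dyaw 0.3
[0.99836398 0.0525727  0.02218912 0.00362149]
```

```bash
python3 -m jog '[0.4,3,0,0, 0.4,3,0,0, 0.4,3,0,0, 0.3,3,0,0, 0.3,2.5,0,0, 0.1,1,0,0, 0,0,0,0, 0,0,0,0]'; python3 - <<'E'
from h import *
goc(0,-45,64.7);print(get_obs()['tool_rot'])
w=read_camera("wrist");cv2.imwrite("pics/w13.png",w["frame"][:,:,::-1])
print([w2c(plane(w,p,104)).round(1).tolist() for p in [(232,67),(304,68),(303,120),(233,120)]])
E
```

```text
time_s: 51.75
tcp_pos: [501.4, 67.6, 185.8]
tool_rot: [0.998, 0.05, 0.024, 0.006]
force: [-0.1, 0.3, -1.7]
grip_width: 56.0
tcp [501.4  67.6 185.8] caddy [ -0.2 -62. ] yaw 5.8 F [-0.1  0.3 -1.7] w 56.0 t 51.75 -> d(cm) [ -0.17   1.69 -12.11] dyaw 0.5
[0.99841716 0.05038819 0.02418695 0.0062606 ]
[[-28.5, 58.1], [28.5, 57.4], [28.3, 17.9], [-29.6, 18.3]]
```

View pics/w13.png

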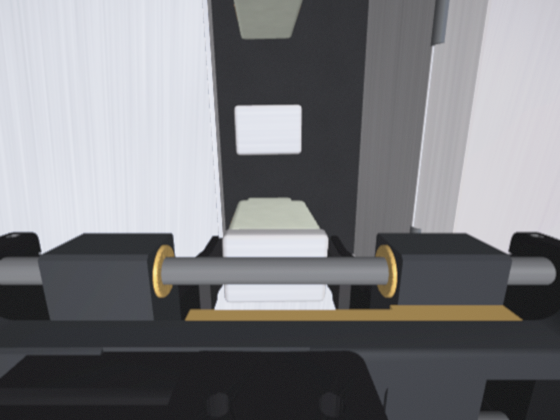

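```bash
python3 - <<'E'
from h import *
w=read_camera("wrist")
print([w2c(plane(w,p,104)).round(1).tolist() for p in [(235,106),(301,106),(301,154),(236,155)]])
E
python3 -m jog '[-0.2,1.9,-1,0.5, 0,0,-2,0, 0,0,-2,0, 0,0,-1.5,0, 0,0,0,0, 0,0,0,0]'; python3 - <<'E'
from h import *
goc(0,-43,65);print(get_obs()['tool_rot'])
E
```

```text
[[-27.4, 29.1], [26.5, 28.8], [27.1, -10.0], [-28.3, -10.1]]
time_s: 52.6
tcp_pos: [498.4, 88.7, 117.5]
tool_rot: [0.998, 0.054, 0.024, 0.006]
force: [-0.1, 1.0, -1.5]
grip_width: 55.7
tcp [498.4  88.7 117.5] caddy [ -0.8 -40.7] yaw 6.22 F [-0.1  1.  -1.5] w 55.7 t 52.6 -> d(cm) [ 0.11 -0.22 -5.25] dyaw 0.1
[0.99823759 0.05404807 0.02387872 0.00550742]
```

```bash
python3 -m jog '[0.1,-0.2,-1,0, 0,0,-2,0, 0,0,-1.2,0, 0,0,0,0, 0,0,0,0]'; python3 - <<'E'
from h import *
goc(0,-43,65);print(get_obs()['tool_rot'])
E
```

```text
time_s: 53.22
tcp_pos: [501.9, 86.2, 76.1]
tool_rot: [0.998, 0.054, 0.026, 0.006]
force: [-0.3, 0.2, -1.7]
grip_width: 55.8
tcp [501.9  86.2  76.1] caddy [  2.3 -43.5] yaw 6.19 F [-0.3  0.2 -1.7] w 55.8 t 53.225 -> d(cm) [-0.23  0.02 -1.11] dyaw 0.1
[0.99818607 0.05380909 0.02640661 0.00564297]
```

```bash
python3 -m jog '[-0.2,0,-0.8,0, 0,0,-0.3,0, 0,0,0,0]';python3 -m jog '[0,-0.3,-0.1,0, 0,-0.2,0,0, 0,0,0,0]'; python3 - <<'E'
from h import *
goc(0,-47,65)
E
```

```text
time_s: 53.6
tcp_pos: [500.6, 86.2, 65.5]
tool_rot: [0.998, 0.054, 0.027, 0.006]
force: [0.8, 0.8, -1.7]
grip_width: 56.1
time_s: 53.98
tcp_pos: [501.1, 81.9, 65.3]
tool_rot: [0.998, 0.054, 0.028, 0.005]
force: [0.5, 1.3, -1.8]
grip_width: 55.8
tcp [501.1  81.9  65.3] caddy [  1.1 -47.7] yaw 6.17 F [ 0.5  1.3 -1.8] w 55.8 t 53.975 -> d(cm) [-0.12  0.05 -0.03] dyaw 0.1
```

```bash
python3 -m jog '[-0.1,0,-0.2,0, 0,0,0,0]'; python3 -m jog '[0,0,0,0, 0,0,0,0, 0,0,0.7,0, 0,0,2,0, 0,0,3,0, 0,0,2.5,0, -0.1,1.5,0,0, -0.2,2,0,0, -0.2,1.6,0,0, 0,0,0,0, 0,0,0,0]' 50;python3 - <<'E'
from h import *
goc(0,9.5,62);print(get_obs()['tool_rot'])
w=read_camera("wrist");cv2.imwrite("pics/w14.png",w["frame"][:,:,::-1])
b=read_camera("side");crop(b,225,80,165,185,3,"s7.png")
E
```

```text
time_s: 54.22
tcp_pos: [501.2, 81.9, 65.2]
tool_rot: [0.998, 0.054, 0.029, 0.005]
force: [-0.2, 0.8, -2.4]
grip_width: 55.8
time_s: 55.6
tcp_pos: [494.9, 135.0, 148.0]
tool_rot: [0.998, 0.054, 0.028, 0.006]
force: [1.5, 0.0, 0.4]
grip_width: 69.8
tcp [494.9 135.  148. ] caddy [0.7 5.8] yaw 6.21 F [1.5 0.  0.4] w 69.8 t 55.6 -> d(cm) [-0.11  0.36 -8.6 ] dyaw 0.1
[0.99812149 0.05396842 0.02836105 0.00604548]
```

View pics/s7.png

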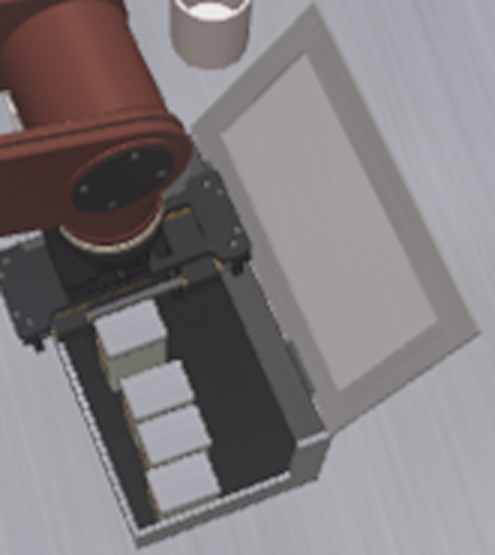

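The 90 now sits against the 80, and the 80 against the short tin. Next I'll close the mid tin up.

```bash
python3 -m jog '[-0.1,0.3,-1,0, 0,0,-2,0, 0,0,-2,0, 0,0,-2,0, -0.1,0,-0.8,0, 0,0,0,0]'; python3 - <<'E'
from h import *
goc(0,9.5,62);print(get_obs()['tool_rot'])
E
```

```text
time_s: 56.45
tcp_pos: [492.1, 136.1, 65.4]
tool_rot: [0.998, 0.052, 0.028, 0.006]
force: [-0.3, 0.7, -0.0]
grip_width: 69.9
tcp [492.1 136.1  65.4] caddy [-1.9  7.2] yaw 5.96 F [-0.3  0.7 -0. ] w 69.9 t 56.45 -> d(cm) [ 0.16  0.25 -0.34] dyaw 0.3
[0.99825252 0.05175828 0.02784    0.0061579 ]
```

```bash
python3 -m jog '[0.1,0.2,-0.3,0.3, 0,0,0,0]'; python3 -m jog '[0,0,0,0, 0,0,0,0, 0,0,0,0, 0,0,0,0]' 255 50; python3 -m jog '[0,-0.3,0.1,0, 0.1,-0.5,0,0, 0.1,-0.5,0,0, 0,0,0,0]'; python3 - <<'E'
from h import *
goc(0,-8,62);print(get_obs()['tool_rot'])
E
```

```text
time_s: 56.7
tcp_pos: [494.2, 138.3, 63.5]
tool_rot: [0.998, 0.054, 0.029, 0.006]
force: [0.6, 0.2, -0.5]
grip_width: 70.0
time_s: 57.2
tcp_pos: [494.8, 138.4, 64.4]
tool_rot: [0.998, 0.055, 0.03, 0.006]
force: [-0.1, 0.4, -1.1]
grip_width: 56.6
time_s: 57.7
tcp_pos: [496.4, 124.2, 65.0]
tool_rot: [0.998, 0.054, 0.029, 0.006]
force: [-0.5, -0.7, -1.7]
grip_width: 56.7
tcp [496.4 124.2  65. ] caddy [ 1.1 -5.1] yaw 6.27 F [-0.5 -0.7 -1.7] w 56.7 t 57.7 -> d(cm) [-0.07 -0.3  -0.3 ] dyaw 0.0
[0.99807351 0.05443871 0.02914037 0.00604514]
```

```bash
python3 -m jog '[-0.1,-0.2,-0.1,0, 0,-0.2,0,0, 0,0,0,0]'; python3 - <<'E'
from h import *
goc(0,-8,62)
E
```

```text
time_s: 58.08
tcp_pos: [495.9, 120.1, 64.4]
tool_rot: [0.998, 0.054, 0.03, 0.006]
force: [0.5, 0.4, -1.4]
grip_width: 56.5
tcp [495.9 120.1  64.4] caddy [ 0.  -9.2] yaw 6.26 F [ 0.5  0.4 -1.4] w 56.5 t 58.075 -> d(cm) [-0.02  0.12 -0.24] dyaw 0.0
```

```bash
python3 -m jog '[0,-0.2,-0.1,0, 0,-0.1,0,0, 0,0,0,0]'; python3 - <<'E'
from h import *
goc(0,-8,62)
E
```

```text
time_s: 58.45
tcp_pos: [495.7, 119.9, 64.4]
tool_rot: [0.998, 0.054, 0.03, 0.003]
force: [0.0, 0.3, -1.8]
grip_width: 56.4
tcp [495.7 119.9  64.4] caddy [-0.2 -9.4] yaw 6.21 F [ 0.   0.3 -1.8] w 56.4 t 58.45 -> d(cm) [ 0.    0.14 -0.24] dyaw 0.1
```

```bash
python3 -m jog '[0,0,-0.1,0, 0,0,0,0]'; python3 -m jog '[0,0,0,0, 0,0,0,0, 0,0,0.7,0, 0,0,2,0, 0,0,4,0, 0,0,5,0, 0,0,5,0, 0,-2,5,0, 0,-4,2,-1, 0,-5,0,-1, 0,-5,0,-1, 0,0,0,0]' 50; python3 -m jog '[4,0,0,0, 6,0,0,0, -6,0,0,0, -6,0,0,0, 0,0,0,0, 0,0,0,0]'; python3 -m jog '[6,0,0,0, 6,0,0,0, -6,0,0,0, -6,0,0,0, 0,0,0,0, 0,0,0,0]';python3 - <<'E'
from h import *
go((590,-220),300,-25);print(get_obs()['tool_rot'])
w=read_camera("wrist");cv2.imwrite("pics/w15.png",w["frame"][:,:,::-1])
E
```

```text
time_s: 58.7
tcp_pos: [495.8, 119.8, 64.5]
tool_rot: [0.998, 0.054, 0.03, 0.004]
force: [0.2, 1.6, -2.8]
grip_width: 56.4
time_s: 60.2
tcp_pos: [494.6, -46.7, 315.0]
tool_rot: [0.999, 0.028, 0.033, 0.007]
force: [0.3, 0.4, 0.9]
grip_width: 70.2
time_s: 60.95
tcp_pos: [477.4, -43.6, 294.4]
tool_rot: [0.999, 0.029, 0.014, 0.001]
force: [-0.0, -0.7, 0.8]
grip_width: 70.1
time_s: 61.7
tcp_pos: [485.9, -41.8, 280.5]
tool_rot: [1.0, 0.031, 0.002, -0.002]
force: [0.4, 0.6, 0.3]
grip_width: 70.2
tcp [485.9 -41.8 280.5] caddy [ -27.6 -169. ] yaw 3.5 F [0.4 0.6 0.3] w 70.2 t 61.7 -> d(cm) [ 10.41 -17.82   1.95] dyaw -28.5
[ 0.99952728  0.03056161  0.00227906 -0.00245204]
```

View pics/w15.png

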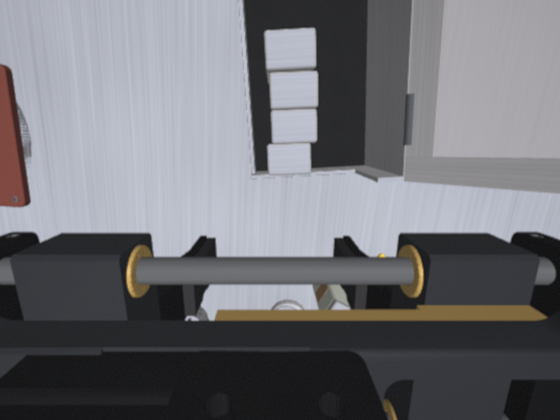

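The tilt is gone. The four right-hand tins are in view from (290,50) to (289,158), so I'll check their alignment.

```bash
python3 - <<'E'
from h import *
w=read_camera("wrist");crop(w,230,15,150,170,4,"w15c.png");np.save("w15.npy",w,allow_pickle=True)
E
```

```text
(no output)
```

View pics/w15c.png

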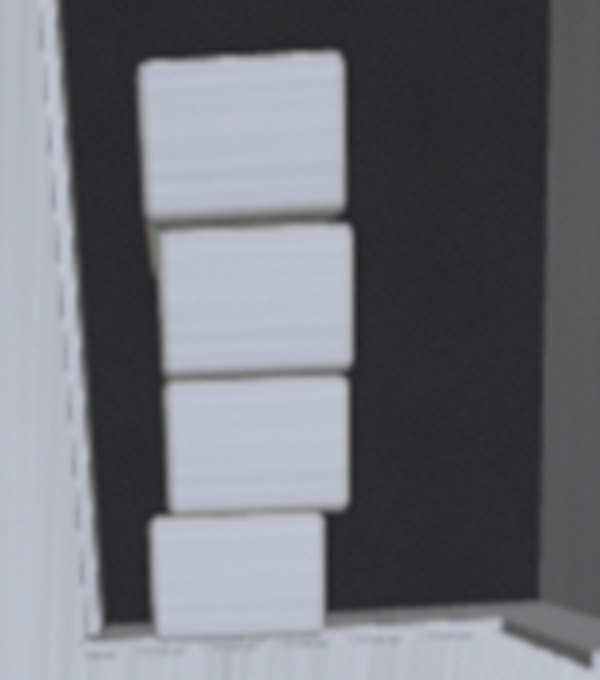

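```bash
python3 - <<'E'
from h import *
w=np.load("w15.npy",allow_pickle=True).item();f=lambda x,y:(230+x/4-.375,15+y/4-.375)
for z,p in [(104,[(138,62),(345,52),(346,213),(145,220)]),(94,[(157,229),(353,222),(352,369),(163,376)]),(84,[(164,379),(350,375),(348,508),(170,514)]),(74,[(149,518),(325,513),(323,634),(155,637)])]:
    c,y=tin(w,f,p,z);print("  caddy",w2c(c).round(1),"relyaw",round(y-YAW,1))
for p in [(100,628),(335,613),(540,603)]: print(w2c(plane(w,f(*p),4)).round(1))
E
```

```text
tin 104 [494.3 120. ] sides [55.3 39.4 55.3 38.8] yaw 5.7
  caddy [-1.5 -9.1] relyaw -0.6
tin 94 [501.5  80.9] sides [55.6 39.4 55.1 39.5] yaw 5.5
  caddy [  1.3 -48.7] relyaw -0.8
tin 84 [505.7  41.5] sides [55.8 38.8 54.9 39.5] yaw 5.0
  caddy [  1.2 -88.3] relyaw -1.3
tin 74 [503.1   1.2] sides [55.8 38.3 54.6 37.7] yaw 4.8
  caddy [  -5.8 -128.1] relyaw -1.5
[ -55.9 -149.8]
[  34.4 -148.6]
[ 112.9 -148.7]
```

Spacing is tight at 40 mm, but the short tin sits 6 mm to the front, so I'll nudge it into line now.

```bash
python3 - <<'E'
from h import *
goc(-5,-128,52)
E
python3 -m jog '[0.7,2,-2,1.3, 0.7,2,-3,1, 0,0,-3,0, 0,0,-3,0, 0,0,-3,0, 0,0,-2,0, 0,0,0,0, 0,0,0,0]'; python3 - <<'E'
from h import *
goc(-5,-128,52);print(get_obs()['tool_rot'])
E
```

```text
tcp [485.9 -41.8 280.5] caddy [ -27.6 -169. ] yaw 3.51 F [-0.3  1.   0.8] w 69.7 t 61.8 -> d(cm) [  1.8    4.32 -22.85] dyaw 2.8
time_s: 62.8
tcp_pos: [513.0, -0.6, 128.4]
tool_rot: [0.999, 0.052, 0.015, 0.0]
force: [0.2, -0.2, 0.6]
grip_width: 69.9
tcp [513.   -0.6 128.4] caddy [   3.8 -131. ] yaw 5.99 F [ 0.2 -0.2  0.6] w 69.9 t 62.8 -> d(cm) [-0.91  0.2  -7.64] dyaw 0.3
[9.98524283e-01 5.22421728e-02 1.48327571e-02 4.21354197e-05]
```

```bash
python3 -m jog '[-0.6,0.2,-1,0.3, 0,0,-2,0, 0,0,-2,0, -0.1,0,-1.5,0, 0,0,-0.5,0, 0,0,0,0, 0,0,0,0]' 55; python3 - <<'E'
from h import *
goc(-2,-128,52);print(get_obs()['tool_rot'])
E
```

```text
time_s: 63.68
tcp_pos: [508.9, 1.3, 60.9]
tool_rot: [0.998, 0.055, 0.02, 0.001]
force: [-0.5, 0.4, -0.3]
grip_width: 68.5
tcp [508.9   1.3  60.9] caddy [   0.  -128.6] yaw 6.37 F [-0.5  0.4 -0.3] w 68.5 t 63.675 -> d(cm) [-0.21  0.04 -0.89] dyaw -0.1
[9.98265432e-01 5.54751469e-02 1.96894069e-02 9.80792300e-04]
```

```bash
python3 -m jog '[-0.1,0,-0.8,0, 0,0,0,0]'; python3 -m jog '[0,0,0,0, 0,0,0,0, 0,0,0,0, 0,0,0,0]' 255 40; python3 - <<'E'
from h import *
goc(0,-128,52);print(get_obs()['tool_rot'])
E
```

```text
time_s: 63.92
tcp_pos: [508.4, 1.2, 53.2]
tool_rot: [0.998, 0.055, 0.02, 0.001]
force: [0.2, 0.8, -0.1]
grip_width: 68.1
time_s: 64.42
tcp_pos: [507.7, 1.0, 53.1]
tool_rot: [0.998, 0.056, 0.02, 0.001]
force: [-1.6, 1.0, 1.0]
grip_width: 55.3
tcp [507.7   1.   53.1] caddy [  -1.2 -128.8] yaw 6.37 F [-1.6  1.   1. ] w 55.3 t 64.425 -> d(cm) [ 0.11  0.09 -0.11] dyaw -0.1
[0.9982649  0.05554435 0.01950643 0.00123329]
```

```bash
python3 -m jog '[0.15,0,0,0, 0,0,0,0]'; python3 -m jog '[0,0,0,0, 0,0,0,0, 0,0,0.7,0, 0,0,2,0, 0,0,4,0, 0,0,5,0, 0,0,5,0, 0,-3,5,-1, 0,-4,2,-2, 0,0,0,0]' 50; python3 -m jog '[6,0,0,0, 6,0,0,0, -6,0,0,0, -6,0,0,0, 0,0,0,0, 0,0,0,0]'; python3 - <<'E'
from h import *
go((590,-220),280,-25);print(get_obs()['tool_rot'])
E
```

```text
time_s: 64.68
tcp_pos: [508.7, 1.2, 53.2]
tool_rot: [0.998, 0.056, 0.019, 0.001]
force: [-1.9, -0.4, 0.1]
grip_width: 55.8
time_s: 65.92
tcp_pos: [509.6, -69.9, 302.6]
tool_rot: [0.999, 0.029, 0.024, 0.003]
force: [-1.0, 0.4, -0.4]
grip_width: 70.4
time_s: 66.68
tcp_pos: [510.3, -65.9, 276.4]
tool_rot: [1.0, 0.031, 0.003, -0.005]
force: [0.5, -0.7, 0.4]
grip_width: 69.8
tcp [510.3 -65.9 276.4] caddy [  -6.  -195.5] yaw 3.49 F [ 0.5 -0.7  0.4] w 69.8 t 66.675 -> d(cm) [  7.97 -15.41   0.36] dyaw -28.5
[ 0.99951635  0.03050738  0.00293368 -0.00526919]
```

Now the 110.

```bash
python3 -m jog '[1,-2,0,-4, 1,-2.2,0,-4, 1,-2.2,0,-4, 1,-2.2,0,-4, 1,-2.2,0,-4, 1,-2.2,0,-4, 1.2,-2.2,0,-3, 0,0,0,0, 0,0,0,0]'; python3 - <<'E'
from h import *
go((590,-220),280,-25);print(get_obs()['tool_rot'])
w=read_camera("wrist");cv2.imwrite("pics/w16.png",w["frame"][:,:,::-1]);np.save("w16.npy",w,allow_pickle=True)
E
```

```text
time_s: 67.8
tcp_pos: [594.8, -220.0, 286.3]
tool_rot: [0.978, -0.207, 0.015, -0.002]
force: [0.4, 0.2, 0.2]
grip_width: 69.9
tcp [ 594.8 -220.   286.3] caddy [  61. -358.] yaw -23.96 F [0.4 0.2 0.2] w 69.9 t 67.8 -> d(cm) [-0.48 -0.   -0.63] dyaw -1.0
[ 0.97812641 -0.20747534  0.01477628 -0.00209043]
```

View pics/w16.png

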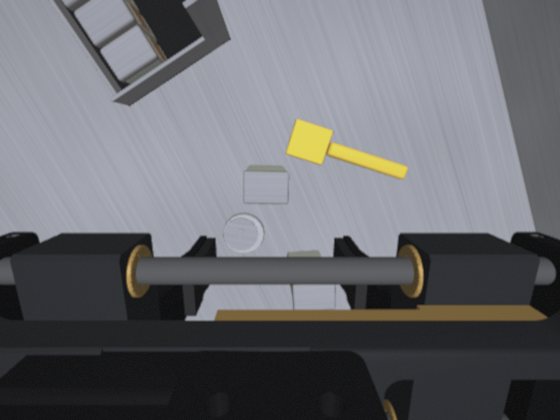

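```bash
python3 - <<'E'
from h import *
w=np.load("w16.npy",allow_pickle=True).item();f=lambda x,y:(x,y)
c,y=tin(w,f,[(243.5,170),(289,169.5),(288.5,203),(244,203.5)],110);go(c,150,y)
E
python3 -m jog '[-0.2,1.2,-2,0, 0,0,-2.5,0, 0,0,-2.5,0, 0,0,-1.5,0, 0,0,0,0]'; python3 - <<'E'
from h import *
w=read_camera("wrist");cv2.imwrite("pics/w17.png",w["frame"][:,:,::-1]);np.save("w17.npy",w,allow_pickle=True);go((590,-207),180,-24.5)
E
```

```text
tin 110 [ 594.8 -207.5] sides [54.2 40.9 54.4 40.7] yaw -23.6
tcp [ 594.7 -219.9  286.3] caddy [  61. -358.] yaw -23.96 F [ 0.2  0.1 -0.5] w 70.0 t 67.85 -> d(cm) [ 1.000e-02  1.240e+00 -1.363e+01] dyaw 0.4
time_s: 68.47
tcp_pos: [593.2, -203.5, 202.2]
tool_rot: [0.979, -0.204, 0.017, -0.002]
force: [-0.5, -1.2, 0.0]
grip_width: 69.8
tcp [ 593.8 -203.8  203.3] caddy [  61.8 -341.8] yaw -23.59 F [-0.7 -0.5 -0. ] w 70.0 t 68.525 -> d(cm) [-0.38 -0.32 -2.33] dyaw -0.9
```

View pics/w17.png

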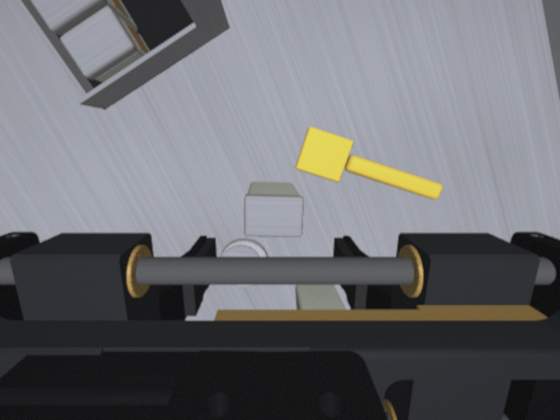

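```bash
python3 - <<'E'
from h import *
w=np.load("w17.npy",allow_pickle=True).item();f=lambda x,y:(x,y)
c,y=tin(w,f,[(244.5,195),(302,194.5),(302.5,236),(243.5,236.5)],110);go(c,70,y)
E
python3 -m jog '[0,-0.3,-1,0, 0,0,-2,0, 0,0,-2.5,0, 0,0,-2.5,0, 0,0,-1.5,0, 0,0,0,0, 0,0,0,0]'; python3 - <<'E'
from h import *
go((594.3,-207.3),70,-23.6);print(get_obs()['tool_rot'])
E
```

```text
tin 110 [ 593.6 -207. ] sides [53.  40.4 56.3 40.1] yaw -23.6
tcp [ 593.8 -203.8  203.3] caddy [  61.8 -341.8] yaw -23.59 F [-0.7 -0.5 -0. ] w 70.0 t 68.525 -> d(cm) [ -0.02  -0.32 -13.33] dyaw -0.0
time_s: 69.4
tcp_pos: [594.7, -208.1, 105.1]
tool_rot: [0.979, -0.205, 0.02, -0.001]
force: [-0.5, -0.3, 0.3]
grip_width: 70.2
tcp [ 594.7 -208.1  105.1] caddy [  62.2 -346.2] yaw -23.63 F [-0.5 -0.3  0.3] w 70.2 t 69.4 -> d(cm) [-0.04  0.08 -3.51] dyaw 0.0
[ 0.97864229 -0.20457804  0.02014388 -0.0011469 ]
```

```bash
python3 -m jog '[-0.1,0.1,-1,0, 0,0,-1.5,0, 0,0,-0.8,0, 0,0,0,0, 0,0,0,0]'; python3 -m jog '[0,0,0,0, 0,0,0,0, 0,0,0,0, 0,0,0,0]' 255 50; python3 - <<'E'
from h import *
go((594.3,-207.3),70,-23.6);print(get_obs()['tool_rot']);goc(0,36,200)
E
```

```text
time_s: 70.03
tcp_pos: [594.7, -207.5, 71.6]
tool_rot: [0.979, -0.205, 0.022, -0.001]
force: [1.0, 0.0, -0.6]
grip_width: 70.0
time_s: 70.53
tcp_pos: [595.0, -207.6, 72.3]
tool_rot: [0.979, -0.205, 0.022, -0.001]
force: [0.8, 0.3, -0.5]
grip_width: 56.2
tcp [ 595.  -207.6   72.3] caddy [  62.6 -345.7] yaw -23.62 F [ 0.8  0.3 -0.5] w 56.2 t 70.525 -> d(cm) [-0.07  0.03 -0.23] dyaw 0.0
[ 9.78615359e-01 -2.04513269e-01  2.20420518e-02 -6.70202561e-04]
tcp [ 595.  -207.6   72.3] caddy [  62.6 -345.7] yaw -23.62 F [ 0.8  0.3 -0.5] w 56.2 t 70.525 -> d(cm) [-10.41  37.26  12.77] dyaw 29.9
```

```bash
python3 -m jog '[0,0,1,0, 0,0,2,0, 0,0,3,0, -1,1,4,3, -2,2,3,4, -2,3,0,4, -2,3,0,4, -1,4,0,4, -0.5,4,0,4, -0.4,4,0,4, -0.4,4,0,3, 0,0,0,0]'; python3 - <<'E'
from h import *
print(get_obs()['tool_rot']);goc(0,36,205)
E
```

```text
time_s: 72.03
tcp_pos: [501.9, 47.9, 226.9]
tool_rot: [0.997, 0.064, 0.033, -0.005]
force: [0.6, -0.4, -1.2]
grip_width: 56.4
[ 0.99743428  0.06350537  0.03272143 -0.00460737]
tcp [501.9  47.9 226.9] caddy [ -1.8 -81.5] yaw 7.28 F [ 0.6 -0.4 -1.2] w 56.4 t 72.025 -> d(cm) [-1.11 11.7  -2.19] dyaw -1.0
```

```bash
python3 -m jog '[-0.3,3,0,-0.5, -0.3,3,0,-0.5, -0.3,3,-1,0, -0.2,2,-1,0, 0,0,0,0, 0,0,0,0]'; python3 - <<'E'
from h import *
print(get_obs()['tool_rot']);goc(0,36,76)
w=read_camera("wrist");cv2.imwrite("pics/w18.png",w["frame"][:,:,::-1]);b=read_camera("side");crop(b,225,80,165,185,3,"s8.png")
E
```

```text
time_s: 72.78
tcp_pos: [494.0, 156.8, 215.1]
tool_rot: [0.998, 0.052, 0.038, -0.003]
force: [0.3, 0.4, -1.0]
grip_width: 55.9
[ 0.99790088  0.05199824  0.03849606 -0.00283922]
tcp [494.  156.8 215.1] caddy [ 2.3 27.5] yaw 5.96 F [ 0.3  0.4 -1. ] w 55.9 t 72.775 -> d(cm) [ -0.32   0.82 -13.91] dyaw 0.3
```

View pics/w18.png

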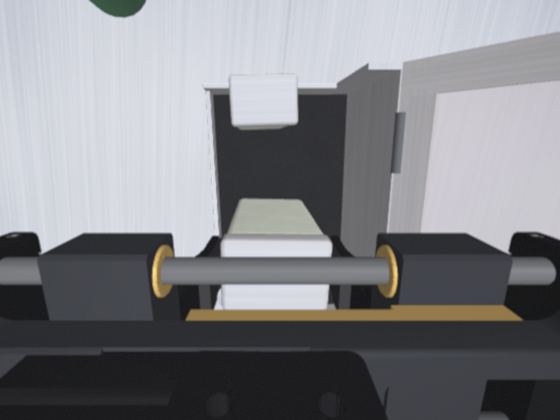

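View pics/s8.png

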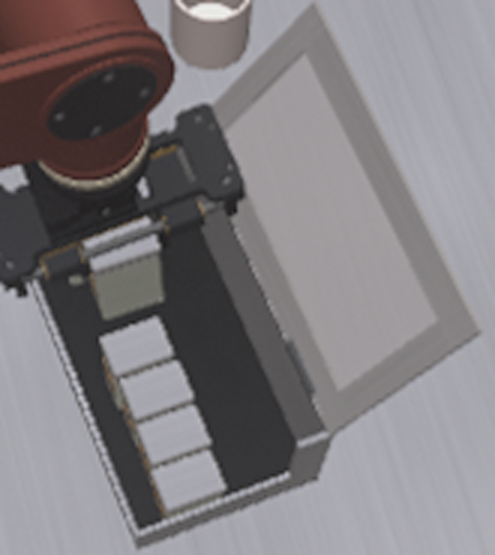

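```bash
python3 -m jog '[-0.3,0.8,-1,0.3, 0,0,-2,0, 0,0,-2.5,0, 0,0,-2.5,0, -0.1,0,-1.5,0, 0,0,0,0, 0,0,0,0]'; python3 - <<'E'
from h import *
print(get_obs()['tool_rot']);goc(0,36,76)
E
```

```text
time_s: 73.75
tcp_pos: [489.8, 164.1, 116.8]
tool_rot: [0.998, 0.053, 0.039, -0.003]
force: [-0.0, 0.1, -0.9]
grip_width: 56.1
[ 0.99783093  0.05279611  0.03918616 -0.00323214]
tcp [489.8 164.1 116.8] caddy [-1.1 35.2] yaw 6.05 F [-0.   0.1 -0.9] w 56.1 t 73.75 -> d(cm) [ 0.1   0.09 -4.08] dyaw 0.2
```

```bash
python3 -m jog '[0,0.1,-1,0.2, 0,0,-1.5,0, -0.1,0,-1,0, 0,0,0,0, 0,0,0,0]'; python3 - <<'E'
from h import *
print(get_obs()['tool_rot']);goc(0,36,76)
E
```

```text
time_s: 74.38
tcp_pos: [489.9, 165.4, 80.9]
tool_rot: [0.998, 0.055, 0.04, -0.003]
force: [-0.4, 0.3, -1.8]
grip_width: 55.8
[ 0.99767839  0.05464689  0.04048924 -0.00348765]
tcp [489.9 165.4  80.9] caddy [-1.  36.5] yaw 6.26 F [-0.4  0.3 -1.8] w 55.8 t 74.375 -> d(cm) [ 0.1  -0.04 -0.49] dyaw 0.0
```

```bash
python3 -m jog '[0.1,0,-0.3,0, 0,0,-0.1,0, 0,0,0,0]'; python3 -m jog '[0,-0.3,0,0, 0,-0.2,0,0, 0,0,0,0]'; python3 - <<'E'
from h import *
goc(0,31,76)
E
python3 -m jog '[0,-0.2,0,0, 0,0,0,0]'; python3 - <<'E'
from h import *
goc(0,31,76)
E
```

```text
time_s: 74.75
tcp_pos: [491.6, 165.5, 77.4]
tool_rot: [0.998, 0.055, 0.041, -0.004]
force: [0.2, 0.5, -1.5]
grip_width: 56.1
time_s: 75.12
tcp_pos: [492.0, 162.3, 78.1]
tool_rot: [0.998, 0.055, 0.042, -0.006]
force: [-0.4, 1.0, -2.1]
grip_width: 56.3
tcp [492.  162.3  78.1] caddy [ 0.8 33.2] yaw 6.26 F [-0.4  1.  -2.1] w 56.3 t 75.125 -> d(cm) [-0.06 -0.23 -0.21] dyaw 0.0
time_s: 75.38
tcp_pos: [492.0, 162.2, 78.6]
tool_rot: [0.998, 0.055, 0.042, -0.007]
force: [0.3, 0.6, -2.5]
grip_width: 56.3
tcp [492.  162.2  78.6] caddy [ 0.8 33.1] yaw 6.25 F [ 0.3  0.6 -2.5] w 56.3 t 75.375 -> d(cm) [-0.06 -0.22 -0.26] dyaw 0.0
```

```bash
python3 -m jog '[0,0,-0.3,0, 0,0,0,0]'; python3 -m jog '[0,0,0,0, 0,0,0,0, 0,0,0.7,0, 0,0,2,0, 0,0,4,0, 0,0,5,0, 0,0,5,0, 0,-3,5,-1, 0,-5,2,-1, 0,-6,0,-1, 0,-6,0,-1, 0,-6,0,-1]' 50; python3 -m jog '[6,0,0,0, 6,0,0,0, -6,0,0,0, -6,0,0,0, 0,0,0,0, 0,0,0,0]';  python3 - <<'E'
from h import *
go((590,-380),280,-23);print(get_obs()['tool_rot'])
w=read_camera("wrist");crop(w,200,0,200,220,2.7,"w19.png");np.save("w19.npy",w,allow_pickle=True)
E
```

```text
time_s: 75.62
tcp_pos: [492.8, 162.3, 77.4]
tool_rot: [0.998, 0.055, 0.043, -0.007]
force: [-2.8, 2.5, 0.0]
grip_width: 56.3
time_s: 77.12
tcp_pos: [491.4, -104.9, 328.0]
tool_rot: [0.999, 0.013, 0.048, -0.002]
force: [0.9, 0.8, 0.2]
grip_width: 69.9
time_s: 77.88
tcp_pos: [493.1, -117.4, 308.6]
tool_rot: [0.999, 0.005, 0.031, -0.007]
force: [0.4, 0.3, -0.1]
grip_width: 69.9
tcp [ 493.1 -117.4  308.6] caddy [ -28.8 -244.9] yaw 0.53 F [ 0.4  0.3 -0.1] w 69.9 t 77.875 -> d(cm) [  9.69 -26.26  -2.86] dyaw -23.5
[ 0.99949551  0.00478733  0.03069459 -0.00660671]
```

View pics/w19.png

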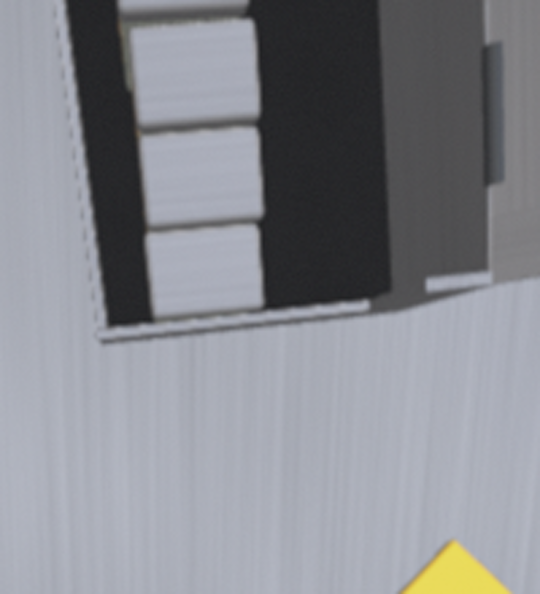

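The short tin is now in line. Next I'll reduce the tilt again and go to the 120.

```bash
python3 -m jog '[6,0,0,0, 6,0,0,0, -6,0,0,0, -6,0,0,0, 0,0,0,0, 0,0,0,0]';  python3 -m jog '[6,0,0,0, 6,0,0,0, -6,0,0,0, -6,0,0,0, 0,0,0,0, 0,0,0,0]'; python3 - <<'E'
from h import *
go((590,-380),280,-23);print(get_obs()['tool_rot'])
E
```

```text
time_s: 78.68
tcp_pos: [501.7, -118.5, 294.6]
tool_rot: [1.0, 0.006, 0.02, -0.011]
force: [-0.0, -0.0, 0.6]
grip_width: 69.7
time_s: 79.42
tcp_pos: [513.2, -120.0, 282.9]
tool_rot: [1.0, 0.007, 0.012, -0.014]
force: [-0.9, 0.0, 0.3]
grip_width: 70.0
tcp [ 513.2 -120.   282.9] caddy [  -9.  -249.7] yaw 0.78 F [-0.9  0.   0.3] w 70.0 t 79.425 -> d(cm) [  7.68 -26.    -0.29] dyaw -23.8
[ 0.99980796  0.00693463  0.01214965 -0.01372348]
```

```bash
python3 -m jog '[1,-3,0,-3, 1,-3.5,0,-3, 1,-3.5,0,-3, 1,-3.5,0,-3, 1,-3.5,0,-3, 1,-3.5,0,-3, 1,-3.5,0,-3, 0.5,-2,0,-2, 0,0,0,0, 0,0,0,0]'; python3 - <<'E'
from h import *
go((590,-380),280,-23);print(get_obs()['tool_rot'])
w=read_camera("wrist");cv2.imwrite("pics/w20.png",w["frame"][:,:,::-1]);np.save("w20.npy",w,allow_pickle=True)
E
```

```text
time_s: 80.68
tcp_pos: [608.3, -392.1, 303.7]
tool_rot: [0.98, -0.195, 0.034, -0.001]
force: [0.5, 0.1, -0.5]
grip_width: 70.2
tcp [ 608.3 -392.1  303.7] caddy [  55.6 -530.6] yaw -22.48 F [ 0.5  0.1 -0.5] w 70.2 t 80.675 -> d(cm) [-1.83  1.21 -2.37] dyaw -0.5
[ 9.80310475e-01 -1.94571345e-01  3.36538544e-02 -8.84759769e-04]
```

View pics/w20.png

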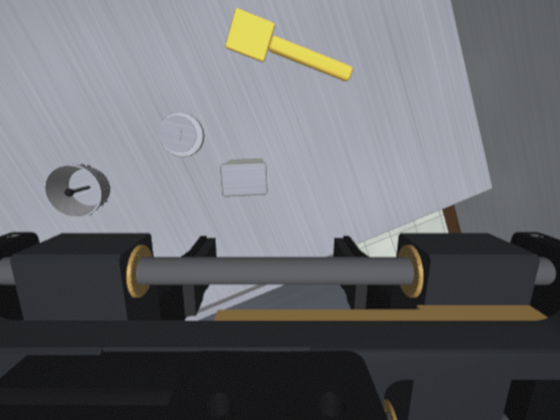

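```bash
python3 -m jog '[4,0,0,0, 6,0,0,0, -6,0,0,0, -6,0,0,0, 0,0,0,0, 0,0,0,0]'; python3 - <<'E'
from h import *
print(get_obs()['tool_rot'])
w=read_camera("wrist");crop(w,190,130,120,100,5,"w21.png");np.save("w21.npy",w,allow_pickle=True);go((590,-364),140,-23)
E
```

```text
time_s: 81.47
tcp_pos: [595.1, -389.0, 277.0]
tool_rot: [0.981, -0.191, 0.02, -0.008]
force: [0.5, -0.1, 1.3]
grip_width: 69.9
[ 0.98143724 -0.19052152  0.02031155 -0.00836247]
tcp [ 595.  -388.9  276.9] caddy [  42.7 -526. ] yaw -21.99 F [ 0.3 -1.1  0.1] w 69.9 t 81.525 -> d(cm) [ -0.5    2.49 -13.69] dyaw -1.0
```

View pics/w21.png

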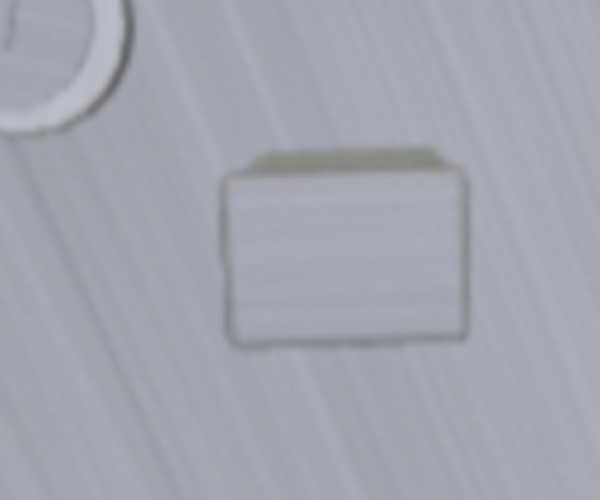

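```bash
python3 - <<'E'
from h import *
w=np.load("w21.npy",allow_pickle=True).item();f=lambda x,y:(190+x/5-.4,130+y/5-.4)
c,y=tin(w,f,[(223,174),(468,168),(468,341),(230,348)],120);go(c,87,y)
E
python3 -m jog '[-0.2,1.2,-2,-0.5, -0.2,1.2,-2.5,0, 0,0,-2.5,0, 0,0,-2,0, 0,0,0,0, 0,0,0,0]'; python3 - <<'E'
from h import *
print(get_obs()['tool_rot'])
w=read_camera("wrist");cv2.imwrite("pics/w22.png",w["frame"][:,:,::-1]);np.save("w22.npy",w,allow_pickle=True);go((590,-364),87,-22.5)
E
```

```text
tin 120 [ 592.6 -363.5] sides [54.8 39.4 54.7 39.5] yaw -20.7
tcp [ 595.  -388.9  276.9] caddy [  42.7 -526. ] yaw -21.99 F [ 0.3 -1.1  0.1] w 69.9 t 81.525 -> d(cm) [ -0.24   2.55 -18.99] dyaw 1.3
time_s: 82.28
tcp_pos: [599.8, -364.9, 197.8]
tool_rot: [0.981, -0.192, 0.03, -0.003]
force: [-0.2, -0.2, -0.5]
grip_width: 69.9
[ 0.9809389  -0.19190758  0.0303006  -0.00349563]
tcp [ 599.6 -364.8  197.6] caddy [  50.  -502.5] yaw -22.18 F [ 0.1  0.5 -0.7] w 70.0 t 82.325 -> d(cm) [ -0.96   0.08 -11.06] dyaw -0.3
```

View pics/w22.png

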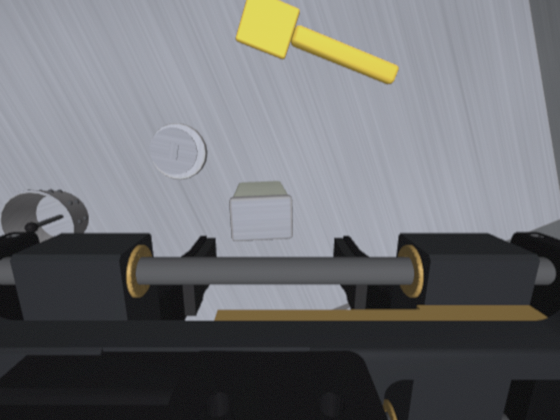

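```bash
python3 - <<'E'
from h import *
w=np.load("w22.npy",allow_pickle=True).item();f=lambda x,y:(x,y)
c,y=tin(w,f,[(230,196),(292,195),(292,239),(231.5,240.5)],120);go(c,87,y)
E
python3 -m jog '[-0.7,0,-1,1, 0,0,-2,0, 0,0,-2,0, 0,0,-1.5,0, 0,0,0,0, 0,0,0,0]'; python3 - <<'E'
from h import *
go((592.5,-363.7),87,-21);print(get_obs()['tool_rot'])
E
```

```text
tin 120 [ 593.  -362.7] sides [53.9 40.5 54.5 40.5] yaw -21.8
tcp [ 599.6 -364.8  197.6] caddy [  50.  -502.5] yaw -22.18 F [ 0.1  0.5 -0.7] w 70.0 t 82.325 -> d(cm) [ -0.66   0.22 -11.06] dyaw 0.3
time_s: 83.08
tcp_pos: [591.5, -365.0, 127.8]
tool_rot: [0.983, -0.183, 0.03, -0.004]
force: [0.5, 0.1, 0.5]
grip_width: 70.2
tcp [ 591.5 -365.   127.8] caddy [  41.9 -501.8] yaw -21.15 F [0.5 0.1 0.5] w 70.2 t 83.075 -> d(cm) [ 0.1   0.13 -4.08] dyaw 0.1
[ 0.98261902 -0.18316649  0.02990423 -0.00395424]
```

```bash
python3 -m jog '[0,0.2,-1,0, 0,0,-2,0, 0,0,-0.9,0, 0,0,0,0, 0,0,0,0]'; python3 - <<'E'
from h import *
go((592.7,-363.2),87,-21.3);print(get_obs()['tool_rot'])
E
python3 -m jog '[0,0,0,0, 0,0,0,0, 0,0,0,0, 0,0,0,0]' 255 50; python3 - <<'E'
from h import *
goc(0,77,240);print(get_obs()['tool_rot'])
E
```

```text
time_s: 83.7
tcp_pos: [591.9, -363.0, 86.8]
tool_rot: [0.983, -0.183, 0.03, -0.004]
force: [0.7, -0.6, 0.2]
grip_width: 70.2
tcp [ 591.9 -363.    86.8] caddy [  42.5 -499.9] yaw -21.14 F [ 0.7 -0.6  0.2] w 70.2 t 83.7 -> d(cm) [ 0.08 -0.02  0.02] dyaw -0.2
[ 0.98261809 -0.18308231  0.03047958 -0.00367983]
time_s: 84.2
tcp_pos: [592.4, -363.5, 88.0]
tool_rot: [0.983, -0.183, 0.031, -0.003]
force: [-0.6, -0.3, -1.0]
grip_width: 55.9
tcp [ 592.4 -363.5   88. ] caddy [  43.  -500.4] yaw -21.14 F [-0.6 -0.3 -1. ] w 55.9 t 84.2 -> d(cm) [-10.61  56.92  15.2 ] dyaw 27.4
[ 0.9825991  -0.18306382  0.03124278 -0.00324556]
```

```bash
python3 -m jog '[0,0,1,0, 0,0,2,0, 0,0,4,0, -0.5,1,4,2, -1.5,3,3,3, -2,4,0,3, -2,4,0,3, -1.5,4,0,3, -1,4,0,3, -0.5,4,0,3, -0.5,4,0,3, 0,0,0,0]'; python3 - <<'E'
from h import *
goc(0,77,225);print(get_obs()['tool_rot'])
E
```

```text
time_s: 85.7
tcp_pos: [496.3, -77.4, 253.0]
tool_rot: [0.999, 0.023, 0.041, -0.005]
force: [-0.2, -1.0, -0.7]
grip_width: 55.9
tcp [496.3 -77.4 253. ] caddy [ -21.2 -205.5] yaw 2.57 F [-0.2 -1.  -0.7] w 55.9 t 85.7 -> d(cm) [-0.99 28.31 -2.8 ] dyaw 3.7
[ 0.99888483  0.02254145  0.04115089 -0.00525146]
```

```bash
python3 -m jog '[5,0,0,0, 6,0,0,0, -6,0,0,0, -6,0,0,0, 0,0,0,0, 0,0,0,0]'; python3 - <<'E'
from h import *
goc(0,77,225);print(get_obs()['tool_rot'])
E
```

```text
time_s: 86.45
tcp_pos: [489.5, -82.6, 241.2]
tool_rot: [0.999, 0.02, 0.029, -0.008]
force: [-0.4, -0.1, -1.1]
grip_width: 55.7
tcp [489.5 -82.6 241.2] caddy [ -28.5 -210. ] yaw 2.28 F [-0.4 -0.1 -1.1] w 55.7 t 86.45 -> d(cm) [-0.32 28.84 -1.62] dyaw 4.0
[ 0.99935784  0.02008373  0.0285997  -0.00791191]
```

```bash
python3 -m jog '[0,3,0,1, 0,4,0,1, 0,4,0,1, 0,4,0,0.5, 0,4,-0.5,0.5, 0,4,-0.5,0, 0,2.5,-0.5,0, 0,0,0,0, 0,0,0,0]'; python3 - <<'E'
from h import *
goc(0,74,92);print(get_obs()['tool_rot'])
w=read_camera("wrist");cv2.imwrite("pics/w23.png",w["frame"][:,:,::-1]);np.save("w23.npy",w,allow_pickle=True);b=read_camera("side");crop(b,225,80,165,185,3,"s9.png")
E
```

```text
time_s: 87.58
tcp_pos: [502.2, 178.1, 243.2]
tool_rot: [0.998, 0.054, 0.044, -0.008]
force: [-0.4, -0.6, -2.4]
grip_width: 56.1
tcp [502.2 178.1 243.2] caddy [12.7 47.8] yaw 6.16 F [-0.4 -0.6 -2.4] w 56.1 t 87.575 -> d(cm) [ -1.55   2.46 -15.12] dyaw 0.1
[ 0.99754044  0.05394192  0.04410224 -0.00763718]
```

View pics/w23.png

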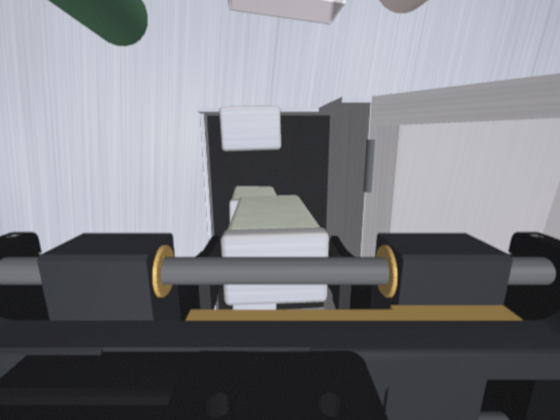

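View pics/s9.png

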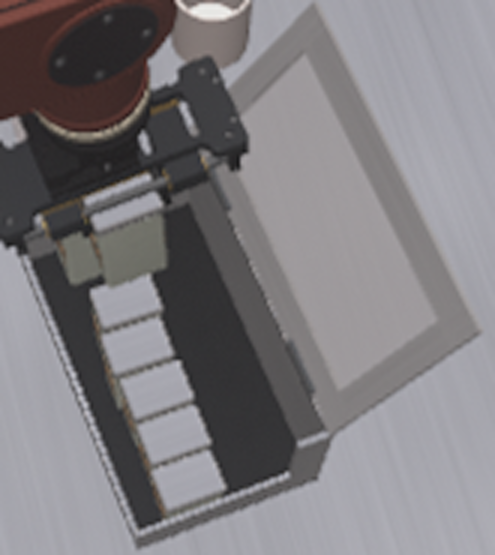

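```bash
python3 - <<'E'
from h import *
w=np.load("w23.npy",allow_pickle=True).item();f=lambda x,y:(x,y)
c,y=tin(w,f,[(221,108),(280,107),(281,149.5),(222,150.5)],134);print(w2c(c),y-YAW)
print([w2c(plane(w,p,4)).round(1) for p in [(208,113),(330,115)]])
E
```

```text
tin 134 [482.4 252.3] sides [53.6 38.2 55.4 37.6] yaw 7.3
[  1.20760378 123.7411951 ] 0.9536828514427329
[array([-53.8, 149.1]), array([111. , 147.3])]
```

```bash
python3 -m jog '[-0.8,1.4,0,0, -0.8,1.3,0,0, 0,0,0,0, 0,0,0,0]'; python3 - <<'E'
from h import *
goc(0,77,92);print(get_obs()['tool_rot'])
E
```

```text
time_s: 88.18
tcp_pos: [485.1, 205.3, 243.4]
tool_rot: [0.998, 0.052, 0.044, -0.008]
force: [-0.2, -0.3, -1.7]
grip_width: 55.9
tcp [485.1 205.3 243.4] caddy [-1.3 76.7] yaw 5.98 F [-0.2 -0.3 -1.7] w 55.9 t 88.175 -> d(cm) [  0.13   0.04 -15.14] dyaw 0.3
[ 0.99762051  0.05231871  0.04423346 -0.00771157]
```

```bash
python3 -m jog '[0.1,0,-1,0.3, 0,0,-2,0, 0,0,-2,0, 0,0,-2,0, 0,0,-1.5,0, 0,0,0,0, 0,0,0,0]'; python3 - <<'E'
from h import *
goc(0,77,92);print(get_obs()['tool_rot'])
w=read_camera("wrist");cv2.imwrite("pics/w24.png",w["frame"][:,:,::-1]);b=read_camera("side");crop(b,225,80,165,185,3,"s10.png")
E
```

```text
time_s: 89.05
tcp_pos: [486.3, 203.7, 153.1]
tool_rot: [0.998, 0.055, 0.044, -0.007]
force: [-1.0, 0.8, -2.3]
grip_width: 55.9
tcp [486.3 203.7 153.1] caddy [-0.3 75. ] yaw 6.25 F [-1.   0.8 -2.3] w 55.9 t 89.05 -> d(cm) [ 0.01  0.2  -6.11] dyaw 0.0
[ 0.99751851  0.05470715  0.04370509 -0.00733559]
```

View pics/w24.png

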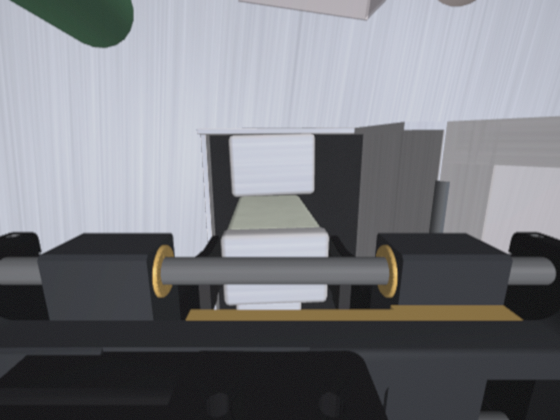

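View pics/s10.png

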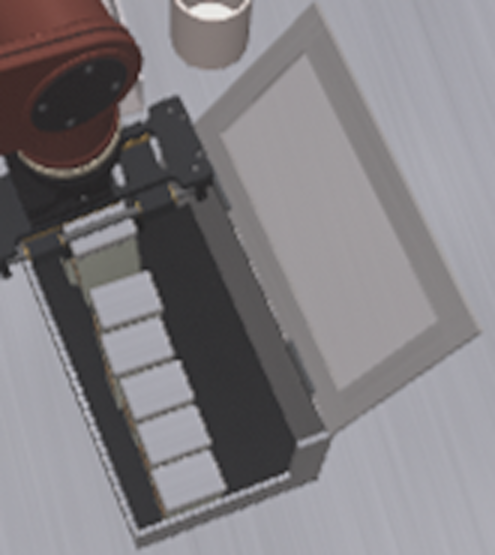

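```bash
python3 -m jog '[0,0.1,-1,0, 0,0,-2,0, 0,0,-1.5,0, 0,0,-0.5,0, 0,0,0,0, 0,0,0,0]'; python3 - <<'E'
from h import *
goc(0,76,92);print(get_obs()['tool_rot'])
E
```

```text
time_s: 89.9
tcp_pos: [488.0, 205.6, 103.3]
tool_rot: [0.997, 0.055, 0.046, -0.008]
force: [-0.3, 0.7, -0.5]
grip_width: 56.2
tcp [488.  205.6 103.3] caddy [ 1.6 76.7] yaw 6.27 F [-0.3  0.7 -0.5] w 56.2 t 89.9 -> d(cm) [-0.15 -0.08 -1.13] dyaw 0.0
[ 0.99739391  0.0548959   0.04615041 -0.00787242]
```

```bash
python3 -m jog '[-0.2,0,-0.6,0, 0,0,-0.4,0, 0,0,-0.1,0, 0,0,0,0]'; python3 - <<'E'
from h import *
goc(0,72,92);print(get_obs()['tool_rot'])
E
python3 -m jog '[0,-0.2,0,0, 0,-0.2,0,0, 0,0,0,0]'; python3 - <<'E'
from h import *
goc(0,72,92)
E
```

```text
time_s: 90.4
tcp_pos: [486.7, 205.8, 92.9]
tool_rot: [0.997, 0.055, 0.047, -0.008]
force: [-0.5, -1.0, -0.3]
grip_width: 55.6
tcp [486.7 205.8  92.9] caddy [ 0.3 77. ] yaw 6.27 F [-0.5 -1.  -0.3] w 55.6 t 90.4 -> d(cm) [ 0.02 -0.5  -0.09] dyaw 0.0
[ 0.99734334  0.05489664  0.04719598 -0.00807227]
time_s: 90.78
tcp_pos: [486.8, 201.9, 93.0]
tool_rot: [0.997, 0.055, 0.047, -0.008]
force: [-0.8, 0.9, -1.9]
grip_width: 56.2
tcp [486.8 201.9  93. ] caddy [-0.  73.1] yaw 6.25 F [-0.8  0.9 -1.9] w 56.2 t 90.775 -> d(cm) [ 0.02 -0.11 -0.1 ] dyaw 0.0
```

```bash
python3 -m jog '[0,-0.2,0,0, 0,0,-0.1,0, 0,0,0,0]'; python3 - <<'E'
from h import *
goc(0,72,92)
E
python3 -m jog '[0,0,0,0, 0,0,0,0, 0,0,0,0, 0,0,0.7,0, 0,0,2,0, 0,0,3,0, 0,0,2.5,0, -0.2,1.5,1,0, -0.3,2,0,0, -0.2,1.5,0,0, 0,0,0,0]' 50; python3 - <<'E'
from h import *
goc(1,123.5,92);print(get_obs()['tool_rot'])
w=read_camera("wrist");cv2.imwrite("pics/w25.png",w["frame"][:,:,::-1]);np.save("w25.npy",w,allow_pickle=True)
E
```

```text
time_s: 91.15
tcp_pos: [486.6, 201.0, 92.8]
tool_rot: [0.997, 0.055, 0.047, -0.01]
force: [-1.4, 0.2, 0.1]
grip_width: 56.1
tcp [486.6 201.   92.8] caddy [-0.3 72.3] yaw 6.22 F [-1.4  0.2  0.1] w 56.1 t 91.15 -> d(cm) [ 0.03 -0.02 -0.08] dyaw 0.1
time_s: 92.52
tcp_pos: [479.5, 253.1, 188.9]
tool_rot: [0.997, 0.055, 0.048, -0.009]
force: [-0.4, -1.0, -0.5]
grip_width: 70.1
tcp [479.5 253.1 188.9] caddy [ -1.6 124.8] yaw 6.22 F [-0.4 -1.  -0.5] w 70.1 t 92.525 -> d(cm) [ 0.28 -0.11 -9.69] dyaw 0.1
[ 0.99730608  0.05451083  0.04826658 -0.00891604]
```

View pics/w25.png

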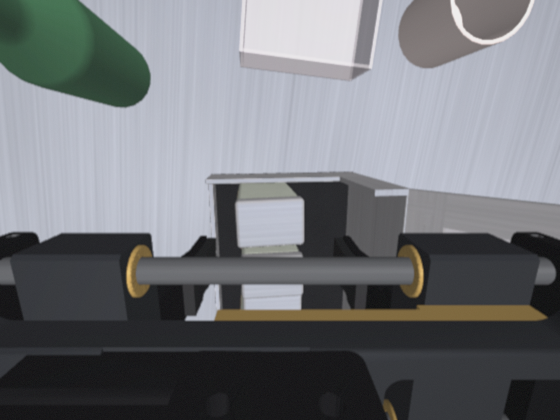

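All seven tins are standing in the caddy. I'll take out the tilt before pushing the tall one in.

```bash
python3 -m jog '[0,0,4,0, 0,0,5,0, 0,0,5,0, -1,-2,5,0, -1,-4,2,0, 0,-4,0,0, 0,-4,0,0, 0,0,0,0]'; python3 -m jog '[6,0,0,0, 6,0,0,0, -6,0,0,0, -6,0,0,0, 0,0,0,0, 0,0,0,0]';  python3 -m jog '[6,0,0,0, 6,0,0,0, -6,0,0,0, -6,0,0,0, 0,0,0,0, 0,0,0,0]'; python3 -m jog '[6,0,0,0, 6,0,0,0, -6,0,0,0, -6,0,0,0, 0,0,0,0, 0,0,0,0]';python3 - <<'E'
from h import *
goc(1,123.5,180);print(get_obs()['tool_rot'])
w=read_camera("wrist");cv2.imwrite("pics/w26.png",w["frame"][:,:,::-1]);np.save("w26.npy",w,allow_pickle=True)
E
```

```text
time_s: 93.58
tcp_pos: [455.6, 104.4, 400.4]
tool_rot: [0.998, 0.054, 0.044, -0.005]
force: [0.1, 0.8, -0.4]
grip_width: 70.1
time_s: 94.32
tcp_pos: [460.4, 106.5, 374.3]
tool_rot: [0.998, 0.053, 0.02, -0.006]
force: [-0.2, 0.1, 0.3]
grip_width: 69.9
time_s: 95.08
tcp_pos: [470.2, 107.7, 355.7]
tool_rot: [0.999, 0.053, 0.004, -0.007]
force: [0.9, -1.2, -0.4]
grip_width: 70.2
time_s: 95.82
tcp_pos: [482.8, 107.5, 340.9]
tool_rot: [0.999, 0.052, -0.008, -0.007]
force: [-0.1, -0.7, 0.2]
grip_width: 69.8
tcp [482.8 107.5 340.9] caddy [-14.3 -20.2] yaw 5.91 F [-0.1 -0.7  0.2] w 69.8 t 95.825 -> d(cm) [ -0.06  14.45 -16.09] dyaw 0.4
[ 0.99861801  0.05153393 -0.00777372 -0.00677402]
```

View pics/w26.png

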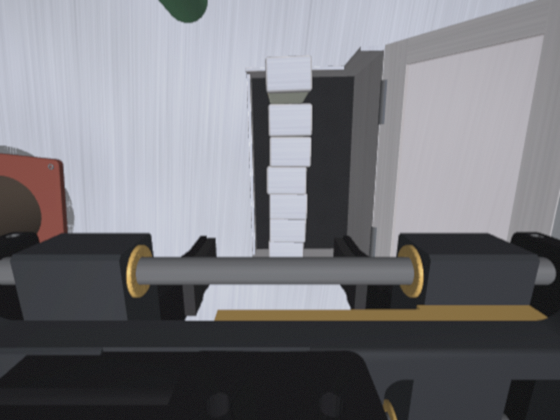

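```bash
python3 - <<'E'
from h import *
w=np.load("w26.npy",allow_pickle=True).item();crop(w,240,50,130,110,6,"w26a.png");crop(w,240,140,130,120,6,"w26b.png")
E
```

```text
(no output)
```

View pics/w26a.png

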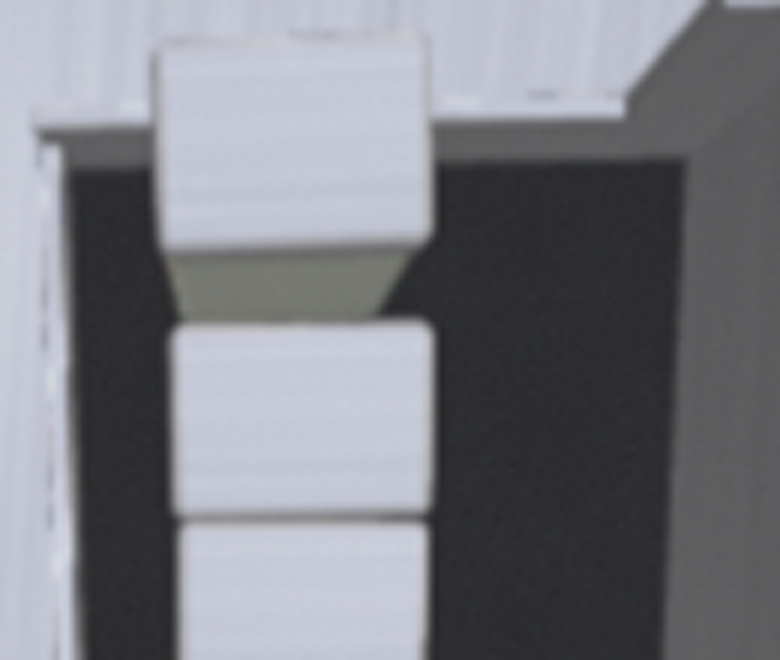

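View pics/w26b.png

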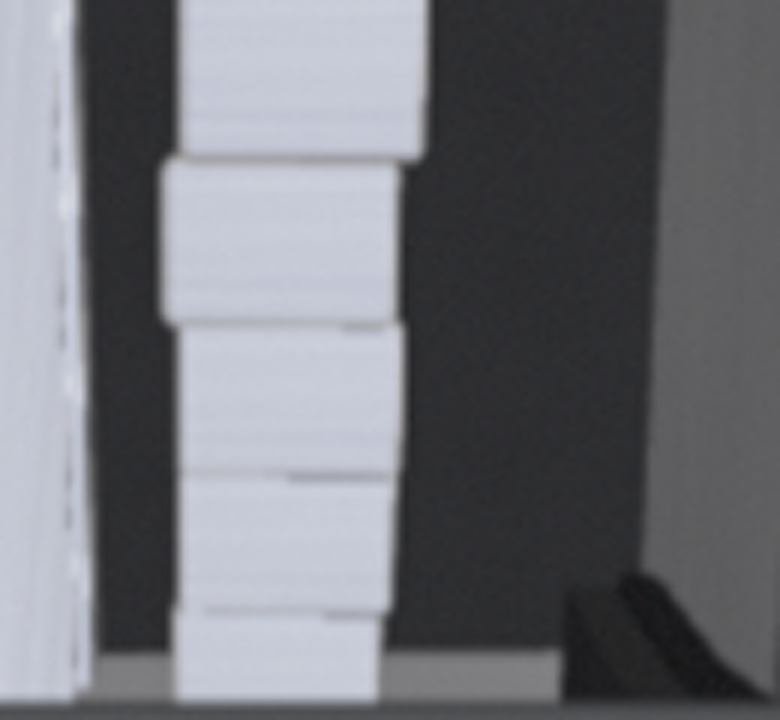

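```bash
python3 - <<'E'
from h import *
w=np.load("w26.npy",allow_pickle=True).item();A=lambda x,y:(240+x/6-.42,50+y/6-.42);B=lambda x,y:(240+x/6-.42,140+y/6-.42)
for n,z,p,f in [("tall",134,[(158,42),(430,35),(432,240),(162,250)],A),("120",124,[(172,328),(434,320),(433,510),(176,517)],A),("110",114,[(178,522),(428,518),(425,697),(180,700)],A),("mid",104,[(163,160),(401,163),(396,322),(163,325)],B),("90",94,[(180,325),(405,325),(401,470),(180,472)],B),("80",84,[(180,475),(396,477),(390,608),(180,610)],B)]:
    c,y=tin(w,f,p,z);print("  ",n,"caddy",w2c(c).round(1),"relyaw",round(y-YAW,1))
for p in [(172,612),(382,615)]: print("short x edges",w2c(plane(w,B(*p),74)).round(1))
for f,p in [(A,(75,170)),(A,(685,160)),(B,(98,650)),(B,(560,648)),(B,(660,150))]: print("floor",w2c(plane(w,f(*p),4)).round(1))
E
```

```text
tin 134 [482.3 253.2] sides [53.8 37.9 54.8 38.6] yaw 7.4
   tall caddy [  1.1 124.6] relyaw 1.1
tin 124 [490.3 201.3] sides [55.1 38.7 55.4 38.6] yaw 7.4
   120 caddy [ 3.4 72.2] relyaw 1.1
tin 114 [495.1 161.5] sides [55.3 39.3 55.5 39.1] yaw 6.7
   110 caddy [ 3.8 32.1] relyaw 0.4
tin 104 [495.  121.1] sides [55.3 37.4 55.3 38.9] yaw 6.0
   mid caddy [-0.8 -8.1] relyaw -0.3
tin 94 [502.3  82. ] sides [54.8 36.5 54.9 37.1] yaw 6.3
   90 caddy [  2.2 -47.7] relyaw 0.0
tin 84 [505.9  42. ] sides [55.  35.1 54.4 36.3] yaw 6.2
   80 caddy [  1.4 -87.9] relyaw -0.1
short x edges [ -28.6 -110. ]
short x edges [  27.1 -110.9]
floor [-54.3 146. ]
floor [110.3 146.8]
floor [ -54.5 -147. ]
floor [  88.3 -146.6]
floor [111.    5.4]
```

Spacing is right. In x the tins sit between −0.8 and +3.8 mm, which I can tidy. I'll close up the tall one first.

```bash
python3 -m jog '[0,2,-3,0, 0,4,-3,0.2, 0,4,-3,0.2, 0,3,-3,0, 0,0,-2,0, 0,0,0,0, 0,0,0,0]'; python3 - <<'E'
from h import *
goc(1,124.5,92);print(get_obs()['tool_rot'])
E
```

```text
time_s: 96.75
tcp_pos: [494.9, 242.8, 210.4]
tool_rot: [0.999, 0.053, 0.006, -0.009]
force: [1.1, 0.7, 0.5]
grip_width: 69.4
tcp [494.9 242.8 210.4] caddy [ 12.5 112.9] yaw 6.11 F [1.1 0.7 0.5] w 69.4 t 96.75 -> d(cm) [ -1.27   1.02 -11.84] dyaw 0.2
[ 0.99851694  0.05338473  0.00616286 -0.00871832]
```

```bash
python3 -m jog '[-1.3,1,0,0.2, 0,0,-1,0, 0,0,-2,0, 0,0,-2,0, 0,0,-1.5,0, 0,0,0,0, 0,0,0,0]'; python3 - <<'E'
from h import *
goc(1,124.5,92);print(get_obs()['tool_rot'])
E
```

```text
time_s: 97.62
tcp_pos: [483.4, 253.6, 147.5]
tool_rot: [0.998, 0.055, 0.011, -0.01]
force: [0.2, -0.4, 0.2]
grip_width: 69.9
tcp [483.4 253.6 147.5] caddy [  2.3 124.9] yaw 6.26 F [ 0.2 -0.4  0.2] w 69.9 t 97.625 -> d(cm) [-0.13 -0.06 -5.55] dyaw 0.0
[ 0.99839852  0.05467293  0.01062697 -0.00991601]
```

```bash
python3 -m jog '[-0.2,0,-1.5,0, -0.1,0,-2,0, -0.1,0,-1.3,0, 0,0,-0.5,0, 0,0,0,0, 0,0,0,0]'; python3 - <<'E'
from h import *
goc(1.5,124.5,91);print(get_obs()['tool_rot'])
E
```

```text
time_s: 98.38
tcp_pos: [480.5, 254.1, 93.7]
tool_rot: [0.998, 0.055, 0.012, -0.01]
force: [-0.2, -0.1, 0.4]
grip_width: 70.1
tcp [480.5 254.1  93.7] caddy [ -0.5 125.7] yaw 6.25 F [-0.2 -0.1  0.4] w 70.1 t 98.375 -> d(cm) [ 0.21 -0.1  -0.27] dyaw 0.0
[ 0.99837239  0.05466308  0.01248465 -0.01042351]
```

```bash
python3 -m jog '[0.2,-0.1,-0.2,0, 0,0,0,0]'; python3 -m jog '[0,0,0,0, 0,0,0,0, 0,0,0,0, 0,0,0,0]' 255 50; python3 -m jog '[0,-0.3,0.1,0, 0.05,-0.4,0,0, 0,0,0,0]'; python3 - <<'E'
from h import *
goc(1.5,112,92);print(get_obs()['tool_rot'])
E
```

```text
time_s: 98.62
tcp_pos: [483.5, 253.3, 92.6]
tool_rot: [0.998, 0.055, 0.013, -0.011]
force: [-0.5, 0.3, -0.4]
grip_width: 70.2
time_s: 99.12
tcp_pos: [483.6, 253.3, 93.0]
tool_rot: [0.998, 0.055, 0.014, -0.011]
force: [-0.1, 0.7, 0.6]
grip_width: 55.8
time_s: 99.5
tcp_pos: [483.3, 245.4, 93.1]
tool_rot: [0.998, 0.055, 0.013, -0.01]
force: [-0.5, -0.2, -2.0]
grip_width: 56.1
tcp [483.3 245.4  93.1] caddy [  1.4 116.8] yaw 6.25 F [-0.5 -0.2 -2. ] w 56.1 t 99.5 -> d(cm) [ 0.07 -0.48 -0.11] dyaw 0.0
[ 0.99836872  0.05467305  0.01273771 -0.01041657]
```

```bash
python3 -m jog '[0,-0.3,-0.1,0, 0,-0.2,0,0, 0,0,0,0]';python3 - <<'E'
from h import *
goc(1.5,112,92)
E
python3 -m jog '[0,-0.2,0,0, 0,0,0,0]'; python3 - <<'E'
from h import *
goc(1.5,112,92)
E
```

```text
time_s: 99.88
tcp_pos: [483.6, 240.9, 93.1]
tool_rot: [0.998, 0.055, 0.013, -0.011]
force: [0.1, 0.2, -1.7]
grip_width: 55.9
tcp [483.6 240.9  93.1] caddy [  1.1 112.3] yaw 6.24 F [ 0.1  0.2 -1.7] w 55.9 t 99.875 -> d(cm) [ 0.04 -0.02 -0.11] dyaw 0.1
time_s: 100.12
tcp_pos: [483.4, 240.4, 93.1]
tool_rot: [0.998, 0.054, 0.013, -0.013]
force: [-0.1, 0.3, -1.3]
grip_width: 56.2
tcp [483.4 240.4  93.1] caddy [  0.8 111.8] yaw 6.19 F [-0.1  0.3 -1.3] w 56.2 t 100.125 -> d(cm) [ 0.06  0.02 -0.11] dyaw 0.1
```

```bash
python3 -m jog '[0,0,-0.1,0, 0,0,0,0]'; python3 -m jog '[0,0,0,0, 0,0,0,0, 0,0,0,0, 0,0,0.7,0, 0,0,2,0, 0,0,3,0, 0,0,1.5,0, 0.1,-1.5,0,0, 0.2,-1.5,0,0, 0.1,-1,0,0, 0,0,0,0, 0,0,0,0]' 50; python3 - <<'E'
from h import *
goc(1.5,72,92);print(get_obs()['tool_rot'])
E
```

```text
time_s: 100.38
tcp_pos: [483.5, 240.5, 93.0]
tool_rot: [0.998, 0.054, 0.013, -0.013]
force: [-0.3, 1.5, -2.5]
grip_width: 56.0
time_s: 101.88
tcp_pos: [486.6, 195.2, 164.7]
tool_rot: [0.998, 0.054, 0.011, -0.011]
force: [-0.6, 0.6, -0.1]
grip_width: 69.8
tcp [486.6 195.2 164.7] caddy [-0.9 66.5] yaw 6.12 F [-0.6  0.6 -0.1] w 69.8 t 101.875 -> d(cm) [ 0.18  0.57 -7.27] dyaw 0.2
[ 0.99843647  0.05353227  0.01131784 -0.01143778]
```

```bash
python3 -m jog '[0.1,0.5,-1,0.2, -0.1,0,-2,0, -0.1,0,-2,0, 0,0,-1.3,0, 0,0,-0.4,0, 0,0,0,0, 0,0,0,0]'; python3 - <<'E'
from h import *
goc(1.5,72,92);print(get_obs()['tool_rot'])
E
```

```text
time_s: 102.75
tcp_pos: [485.2, 203.1, 93.9]
tool_rot: [0.998, 0.057, 0.011, -0.012]
force: [-0.1, 0.1, -0.2]
grip_width: 69.9
tcp [485.2 203.1  93.9] caddy [-1.4 74.5] yaw 6.5 F [-0.1  0.1 -0.2] w 69.9 t 102.75 -> d(cm) [ 0.32 -0.22 -0.19] dyaw -0.2
[ 0.99825289  0.05680278  0.01109439 -0.01189608]
```

```bash
python3 -m jog '[0.25,-0.2,0,-0.2, 0,0,0,0]'; python3 -m jog '[0,0,0,0, 0,0,0,0, 0,0,0,0, 0,0,0,0]' 255 25; python3 - <<'E'
from h import *
goc(1.5,72,92)
E
python3 -m jog '[0,0,0,0, 0,0,0,0, 0,0,0,0, 0,0,0.7,0, 0,0,2,0, 0,0,2.5,0, 0,0,0.5,0, 0.1,-1.5,0,0, 0.2,-1.5,0,0, 0.1,-0.7,0,0, 0,0,0,0, 0,0,0,0]' 50; python3 - <<'E'
from h import *
goc(1.5,32,80);print(get_obs()['tool_rot'])
E
```

```text
time_s: 103.0
tcp_pos: [488.9, 201.1, 95.1]
tool_rot: [0.998, 0.055, 0.012, -0.012]
force: [0.4, 0.1, -0.9]
grip_width: 70.0
time_s: 103.5
tcp_pos: [489.3, 201.1, 95.7]
tool_rot: [0.998, 0.055, 0.013, -0.012]
force: [-0.4, -0.6, 0.3]
grip_width: 55.9
tcp [489.3 201.1  95.7] caddy [ 2.4 72.1] yaw 6.26 F [-0.4 -0.6  0.3] w 55.9 t 103.5 -> d(cm) [-0.09 -0.02 -0.37] dyaw 0.0
time_s: 105.0
tcp_pos: [491.5, 160.1, 151.9]
tool_rot: [0.998, 0.054, 0.01, -0.012]
force: [-0.0, -0.2, -0.6]
grip_width: 69.6
tcp [491.5 160.1 151.9] caddy [ 0.1 31.1] yaw 6.19 F [-0.  -0.2 -0.6] w 69.6 t 105.0 -> d(cm) [ 0.13  0.1  -7.19] dyaw 0.1
[ 0.99841397  0.05409548  0.01028299 -0.01172523]
```

```bash
python3 -m jog '[0,0.1,-1,0.1, -0.1,0,-2,0, -0.1,0,-2,0, 0,0,-1.3,0, 0,0,-0.4,0, 0,0,0,0, 0,0,0,0]'; python3 - <<'E'
from h import *
goc(1.5,32,80);print(get_obs()['tool_rot'])
E
```

```text
time_s: 105.88
tcp_pos: [489.1, 162.9, 81.3]
tool_rot: [0.998, 0.056, 0.01, -0.012]
force: [-0.1, 0.5, 0.3]
grip_width: 69.7
tcp [489.1 162.9  81.3] caddy [-2.  34.2] yaw 6.44 F [-0.1  0.5  0.3] w 69.7 t 105.875 -> d(cm) [ 0.37 -0.18 -0.13] dyaw -0.1
[ 0.99829129  0.05626152  0.01024722 -0.01200568]
```

```bash
python3 -m jog '[0.25,-0.2,0,-0.1, 0,0,0,0]'; python3 -m jog '[0,0,0,0, 0,0,0,0, 0,0,0,0, 0,0,0,0]' 255 25; python3 - <<'E'
from h import *
goc(1.5,32,80)
E
python3 -m jog '[0,0,0,0, 0,0,0,0, 0,0,0,0, 0,0,0.7,0, 0,0,2,0, 0,0,2.5,0, 0,0,0.5,0, 0.1,-1.5,0,0, 0.2,-1.5,0,0, 0.1,-0.7,0,0, 0,0,0,0, 0,0,0,0]' 50; python3 - <<'E'
from h import *
goc(1.5,-8,72);print(get_obs()['tool_rot'])
E
```

```text
time_s: 106.12
tcp_pos: [492.8, 160.9, 82.6]
tool_rot: [0.998, 0.055, 0.011, -0.012]
force: [0.4, -0.4, 0.6]
grip_width: 70.0
time_s: 106.62
tcp_pos: [493.3, 160.9, 83.1]
tool_rot: [0.998, 0.055, 0.012, -0.012]
force: [-0.1, 0.9, -0.1]
grip_width: 55.8
tcp [493.3 160.9  83.1] caddy [ 2.  31.7] yaw 6.32 F [-0.1  0.9 -0.1] w 55.8 t 106.625 -> d(cm) [-0.05  0.03 -0.31] dyaw -0.0
time_s: 108.12
tcp_pos: [495.3, 120.1, 139.3]
tool_rot: [0.998, 0.055, 0.009, -0.012]
force: [-0.7, -0.3, -0.3]
grip_width: 70.0
tcp [495.3 120.1 139.3] caddy [-0.6 -9.1] yaw 6.24 F [-0.7 -0.3 -0.3] w 70.0 t 108.125 -> d(cm) [ 0.19  0.13 -6.73] dyaw 0.1
[ 0.9983974   0.05452118  0.00938056 -0.01191994]
```

```bash
python3 -m jog '[0.2,0.1,-1,0.1, 0,0,-2,0, 0,0,-2,0, 0,0,-1.2,0, 0,0,0,0, 0,0,0,0]'; python3 - <<'E'
from h import *
goc(1.5,-8,73);print(get_obs()['tool_rot'])
E
```

```text
time_s: 108.88
tcp_pos: [497.1, 122.8, 73.7]
tool_rot: [0.998, 0.057, 0.009, -0.012]
force: [-0.5, -0.4, 0.4]
grip_width: 69.6
tcp [497.1 122.8  73.7] caddy [ 1.5 -6.6] yaw 6.48 F [-0.5 -0.4  0.4] w 69.6 t 108.875 -> d(cm) [ 0.01 -0.14 -0.07] dyaw -0.2
[ 0.99827889  0.05663878  0.00909563 -0.01218913]
```

Centre the mid tin, then rise and look down the row.

```bash
python3 -m jog '[0,-0.15,0,-0.2, 0,0,0,0]'; python3 -m jog '[0,0,0,0, 0,0,0,0, 0,0,0,0, 0,0,0,0]' 255 25; python3 - <<'E'
from h import *
goc(1.5,-8,73)
E
python3 -m jog '[0,0,0,0, 0,0,0,0, 0,0,0,0, 0,0,0.7,0, 0,0,3,0, 0,0,5,0, 0,0,5,0, 0,-1,5,0, 0,-2,5,0, 0,0,3,0, 0,0,0,0, 0,0,0,0]' 50; python3 - <<'E'
from h import *
goc(1.5,-8,73);print(get_obs()['tool_rot'])
w=read_camera("wrist");np.save("w27.npy",w,allow_pickle=True);crop(w,200,20,200,240,2.9,"w27.png")
a=read_camera("scene");crop(a,170,175,190,150,4,"s11a.png");b=read_camera("side");crop(b,225,80,165,185,3,"s11.png")
E
```

```text
time_s: 109.12
tcp_pos: [498.1, 121.3, 75.0]
tool_rot: [0.998, 0.055, 0.01, -0.012]
force: [0.3, 0.0, -0.2]
grip_width: 70.2
time_s: 109.62
tcp_pos: [498.4, 121.3, 75.7]
tool_rot: [0.998, 0.055, 0.011, -0.012]
force: [1.1, -0.1, 0.0]
grip_width: 56.4
tcp [498.4 121.3  75.7] caddy [ 2.7 -8.2] yaw 6.27 F [ 1.1 -0.1  0. ] w 56.4 t 109.625 -> d(cm) [-0.12  0.01 -0.27] dyaw 0.0
time_s: 111.12
tcp_pos: [495.3, 90.3, 353.8]
tool_rot: [0.998, 0.055, 0.012, -0.012]
force: [0.4, -0.9, -0.0]
grip_width: 69.8
tcp [495.3  90.3 353.8] caddy [ -3.7 -38.7] yaw 6.29 F [ 0.4 -0.9 -0. ] w 69.8 t 111.125 -> d(cm) [  0.18   3.11 -28.08] dyaw 0.0
[ 0.9983477   0.05499783  0.01169594 -0.01184498]
```

View pics/w27.png

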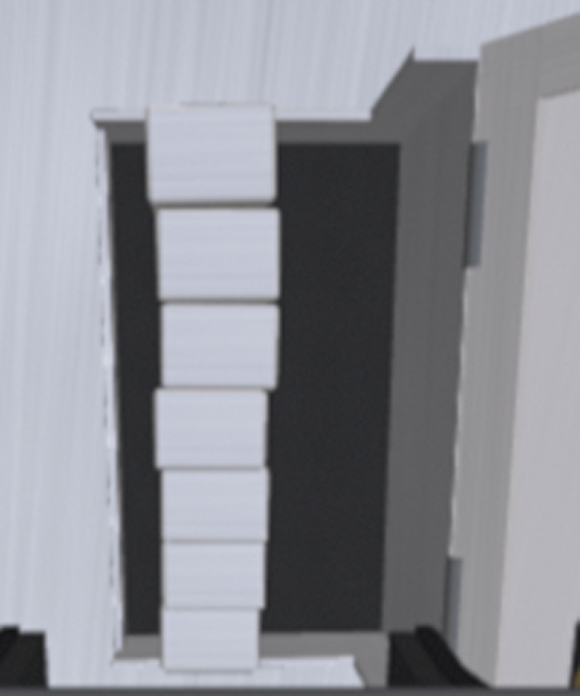

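View pics/s11.png

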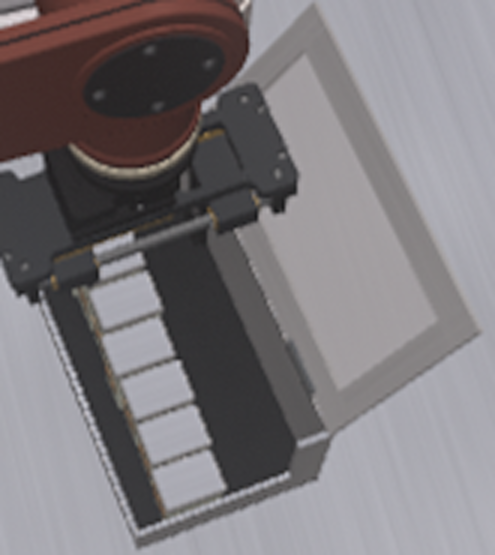

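```bash
python3 - <<'E'
from h import *
w=np.load("w27.npy",allow_pickle=True).item();A=lambda x,y:(200+x/2.9-.33,20+y/2.9-.33)
for n,z,p in [("tall",134,[(148,105),(274,104),(275,201),(150,202)]),("120",124,[(157,209),(279,209),(279,298),(160,299)]),("110",114,[(162,304),(278,304),(276,387),(162,387)]),("mid",104,[(155,390),(267,390),(265,465),(156,466)]),("90",94,[(161,470),(269,467),(268,539),(162,541)]),("80",84,[(162,543),(266,542),(264,606),(162,607)]),("short",74,[(162,610),(259,610),(258,668),(163,669)])]:
    c,y=tin(w,A,p,z);print("  ",n,"caddy",w2c(c).round(1),"relyaw",round(y-YAW,1))
E
```

```text
tin 134 [482.3 240.4] sides [53.6 38.7 54.5 38.6] yaw 7.0
   tall caddy [ -0.2 111.9] relyaw 0.7
tin 124 [490.  201.1] sides [54.7 38.3 54.5 38.6] yaw 6.7
   120 caddy [ 3.1 72. ] relyaw 0.4
tin 114 [495.  161.2] sides [54.6 38.4 54.8 38.2] yaw 6.3
   110 caddy [ 3.7 31.9] relyaw -0.0
tin 104 [495.3 121.5] sides [55.1 37.  54.8 37.4] yaw 6.4
   mid caddy [-0.4 -7.6] relyaw 0.1
tin 94 [501.9  81.9] sides [55.6 37.9 55.6 37.3] yaw 7.4
   90 caddy [  1.9 -47.8] relyaw 1.1
tin 84 [505.7  41.9] sides [55.9 35.8 55.8 35.7] yaw 6.5
   80 caddy [  1.3 -88. ] relyaw 0.2
tin 74 [508.6   1.7] sides [54.3 34.4 54.  34.9] yaw 6.1
   short caddy [  -0.3 -128.2] relyaw -0.2
```

The row is evenly pitched at 40 mm, from −128 to +112, square and within about 4 mm in x. Now the lid: I'll measure its free edge.

```bash
python3 - <<'E'
from h import *
a=read_camera("scene");b=read_camera("side");crop(a,165,205,160,140,5,"l1.png");crop(b,315,70,80,150,4,"l2.png")
E
```

```text
(no output)
```

View pics/l1.png

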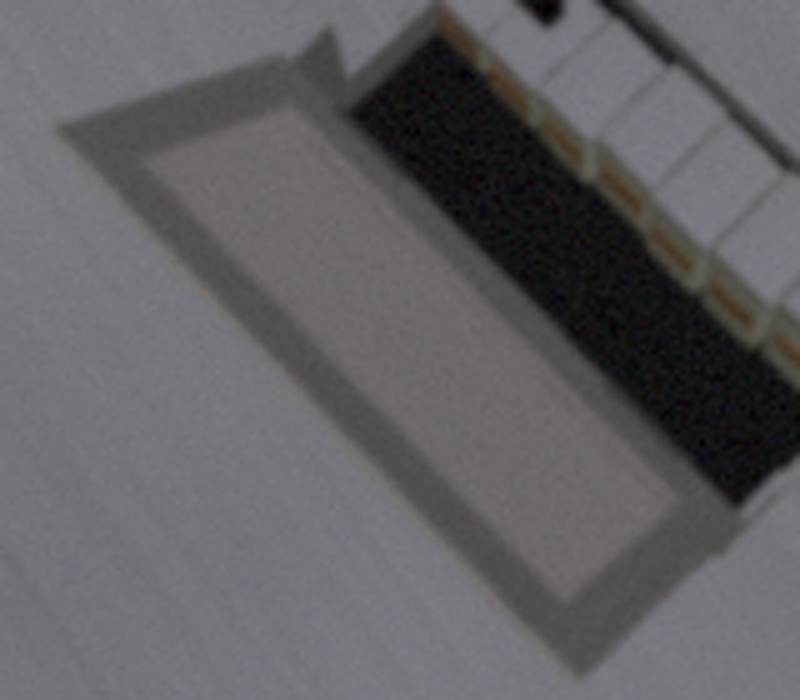

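View pics/l2.png

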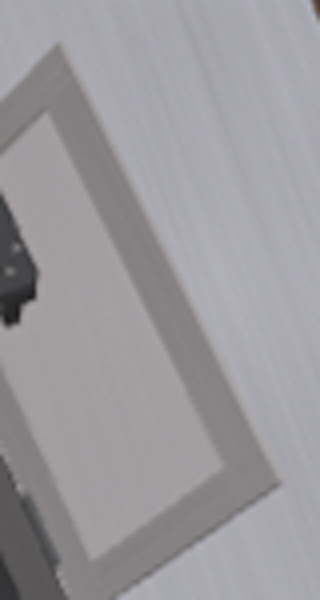

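```bash
python3 - <<'E'
from h import *
a=np.load("a.npy",allow_pickle=True).item();b=np.load("b.npy",allow_pickle=True).item()
S=lambda x,y:(165+x/5-.4,205+y/5-.4);D=lambda x,y:(315+x/4-.375,70+y/4-.375)
for s,d in [((58,128),(280,484)),((580,680),(58,43))]:
    X,e=tri(a,S(*s),b,D(*d));c=w2c(X);print(X.round(1),round(e,1),c.round(1),"ang",np.arctan2(X[2]-142,-(c[0]-112)).round(3),"len",np.hypot(X[2]-142,c[0]-112).round(1))
goc(240,0,330);goc(240,0,270)
E
```

```text
[729.2   1.4 268.8] 3.0 [ 218.9 -152.8] ang 2.271 len 165.9
[693.4 305.6 271.3] 2.1 [216.7 153.6] ang 2.251 len 166.4
tcp [495.2  90.4 353.2] caddy [ -3.9 -38.6] yaw 6.3 F [-0.1 -0.4  0.4] w 70.4 t 111.375 -> d(cm) [23.82  6.52 -2.32] dyaw 0.0
tcp [495.2  90.4 353.2] caddy [ -3.9 -38.6] yaw 6.3 F [-0.1 -0.4  0.4] w 70.4 t 111.375 -> d(cm) [23.82  6.52 -8.32] dyaw 0.0
```

```bash
python3 -m jog '[2,1,0,0, 3.5,1,0,0, 4,1,0,0, 4,1,0,0, 4,1,0,0, 4,1,0,0, 3,0.7,0,0, 0.5,0,0,0, 0,0,0,0, 0,0,0,0]' 255 20; python3 - <<'E'
from h import *
goc(252,0,275);print(get_obs()['tool_rot'])
b=read_camera("side");cv2.imwrite("pics/l3.png",b["frame"][:,:,::-1])
E
```

```text
time_s: 112.62
tcp_pos: [748.9, 160.2, 341.2]
tool_rot: [0.998, 0.056, 0.003, -0.011]
force: [0.8, -0.5, -0.6]
grip_width: 0.3
tcp [748.9 160.2 341.2] caddy [256.   3.] yaw 6.37 F [ 0.8 -0.5 -0.6] w 0.3 t 112.625 -> d(cm) [-0.36 -0.34 -6.62] dyaw -0.1
[ 0.99838148  0.05563443  0.00294298 -0.0114263 ]
```

View pics/l3.png

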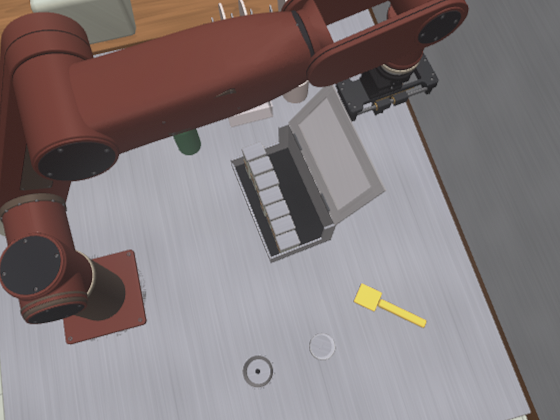

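The gripper is beyond the lid at (390,85), and the side view shows all seven tins stepping up. Lowering behind the free edge.

```bash
python3 -m jog '[0,-0.2,-2,0, 0,0,-2,0, 0,0,-1.8,0, 0,0,0,0, -0.8,-0.1,0,0, -0.8,-0.1,0,0, 0,0,0,0]'; python3 - <<'E'
from h import *
goc(232,0,275);print(get_obs()['tool_rot'])
E
```

```text
time_s: 113.55
tcp_pos: [730.6, 156.0, 286.3]
tool_rot: [0.998, 0.056, 0.006, -0.012]
force: [0.6, -0.9, -0.2]
grip_width: 0.3
tcp [730.6 156.  286.3] caddy [237.3   0.8] yaw 6.38 F [ 0.6 -0.9 -0.2] w 0.3 t 113.55 -> d(cm) [-0.52 -0.14 -1.13] dyaw -0.1
[ 0.99836214  0.0557      0.00601463 -0.01159201]
```

```bash
python3 -m jog '[0.5,0,0,0, 0,0,-1,0, 0,0,0,0]'; python3 -m jog '[-0.6,-0.07,0,0, -0.6,-0.07,0,0, -0.6,-0.07,0,0, 0,0,0,0]'; python3 - <<'E'
from h import *
goc(220,0,275);print(get_obs()['tool_rot'])
E
```

```text
time_s: 113.92
tcp_pos: [736.4, 156.0, 276.4]
tool_rot: [0.998, 0.056, 0.007, -0.012]
force: [0.3, 0.2, -0.0]
grip_width: 0.6
time_s: 114.42
tcp_pos: [716.9, 153.8, 276.2]
tool_rot: [0.998, 0.056, 0.007, -0.012]
force: [-0.6, 0.4, 0.8]
grip_width: 0.3
tcp [716.9 153.8 276.2] caddy [2.235e+02 1.000e-01] yaw 6.38 F [-0.6  0.4  0.8] w 0.3 t 114.425 -> d(cm) [-0.34 -0.05 -0.12] dyaw -0.1
[ 0.99835945  0.05568487  0.00653123 -0.01161678]
```

```bash
python3 -m jog '[-0.6,-0.07,0,0, -0.6,-0.07,0,0, -0.6,-0.07,0,0]'; python3 - <<'E'
from h import *
goc(205,0,275)
a=read_camera("scene");crop(a,150,160,230,190,3.4,"l4.png");b=read_camera("side");crop(b,270,50,170,190,3,"l4b.png")
E
```

```text
time_s: 114.8
tcp_pos: [698.1, 151.5, 276.5]
tool_rot: [0.998, 0.056, 0.007, -0.012]
force: [-0.1, 0.2, 0.3]
grip_width: 0.1
tcp [698.1 151.5 276.5] caddy [ 2.045e+02 -1.000e-01] yaw 6.37 F [-0.1  0.2  0.3] w 0.1 t 114.8 -> d(cm) [ 0.05  0.01 -0.15] dyaw -0.1
```

View pics/l4b.png

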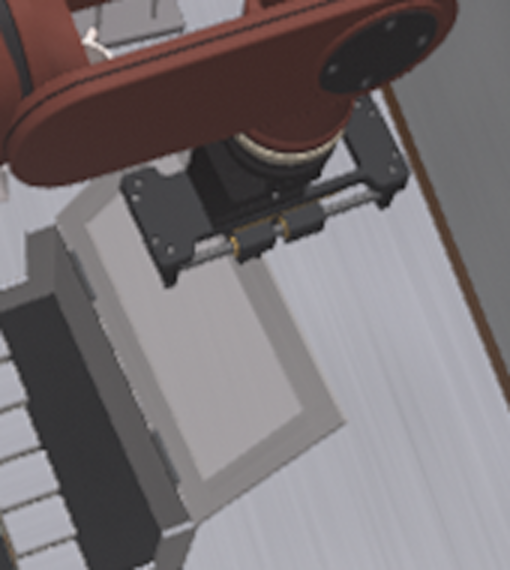

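View pics/l4.png

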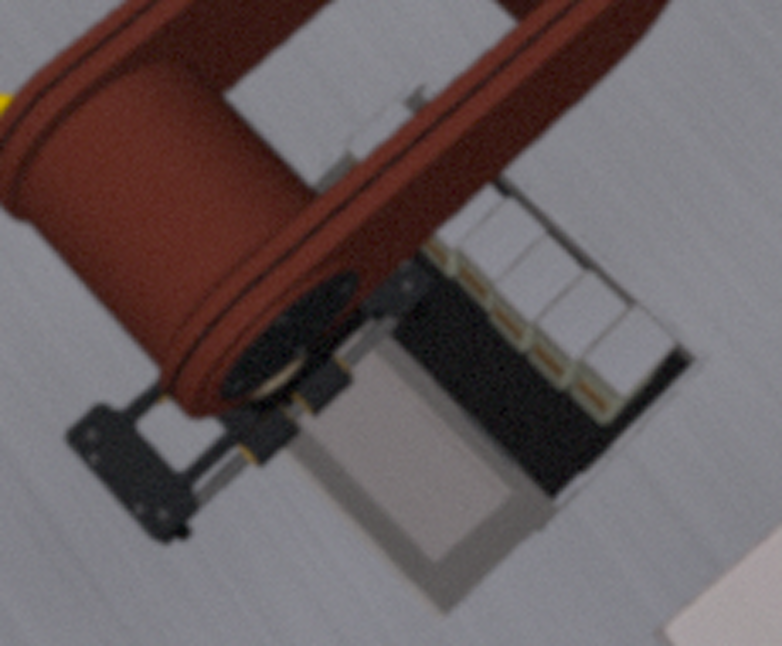

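```bash
python3 - <<'E'
from h import *
w=read_camera("wrist");cv2.imwrite("pics/l5.png",w["frame"][:,:,::-1])
b=read_camera("side");o=get_obs();p=o["tcp_pos"]
for q in (p,p-[0,0,17],p+[0,0,53]): print((proj(b,q)-[270,50])*3)
E
```

```text
[240.22202474 251.52468463]
[237.19656825 261.80857508]
[250.24645844 217.45042898]
```

View pics/l5.png

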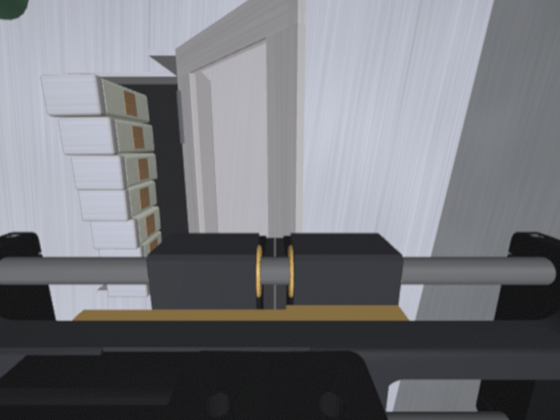

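```bash
python3 - <<'E'
from h import *
from scipy.optimize import brentq
def cyl(c,uv,r=170.1):
    o,d=ray(c,uv);
    def P(t):
        X=o+d*t;cc=w2c(X);return cc[0]-112,X[2]-142,cc[1]
    ts=np.linspace(10,2500,5000);v=[np.hypot(*P(t)[:2])-r for t in ts]
    for i in range(len(ts)-1):
        if v[i]*v[i+1]<0:
            t=brentq(lambda t:np.hypot(*P(t)[:2])-r,ts[i],ts[i+1]);x,z,y=P(t);print(uv,"x",round(x+112,1),"y",round(y,1),"z",round(z+142,1),"th",round(np.arctan2(z,-x),3))
w=read_camera("wrist");a=np.load("a.npy",allow_pickle=True).item();b=np.load("b.npy",allow_pickle=True).item()
for u in [(299,100),(302,200)]: cyl(w,u)
S=lambda x,y:(165+x/5-.4,205+y/5-.4);D=lambda x,y:(315+x/4-.375,70+y/4-.375)
print("scene");cyl(a,S(58,128));cyl(a,S(580,680));print("side");cyl(b,D(280,484));cyl(b,D(58,43))
E
```

```text
(299, 100) x 218.8 y 87.9 z 274.4 th 2.25
(299, 100) x 241.9 y 122.0 z 32.2 th -2.44
(302, 200) x 222.1 y 29.7 z 271.6 th 2.275
(302, 200) x 248.2 y -14.5 z 40.0 th -2.499
scene
(176.2, 230.2) x 216.7 y -148.4 z 276.1 th 2.233
(176.2, 230.2) x 207.5 y -247.0 z 1.2 th -2.167
(280.6, 340.6) x 215.2 y 154.9 z 277.2 th 2.222
(280.6, 340.6) x 205.5 y 148.6 z -0.1 th -2.152
side
(384.625, 190.625) x 219.9 y -155.5 z 273.5 th 2.258
(384.625, 190.625) x 278.9 y -110.5 z 109.1 th -2.947
(329.125, 80.375) x 216.8 y 149.7 z 276.0 th 2.234
(329.125, 80.375) x 277.9 y 249.4 z 104.5 th -2.919
```

```bash
python3 - <<'E'
from h import *
w=read_camera("wrist");b=read_camera("side");a=read_camera("scene");p=get_obs()["tcp_pos"]
print("tcp in wrist",proj(w,p),"tip",proj(w,p-[0,0,17]))
e=np.append(c2w(219,0),274);print("edge0 wrist",proj(w,e))
crop(b,315,70,80,150,4,"l6.png");crop(w,200,150,200,150,4,"l6w.png");crop(a,165,205,160,140,5,"l6a.png")
E
```

```text
tcp in wrist [274.37956577 248.08452898] tip [274.00414872 239.41533681]
edge0 wrist [296.31415006 246.60511118]
```

View pics/l6w.png

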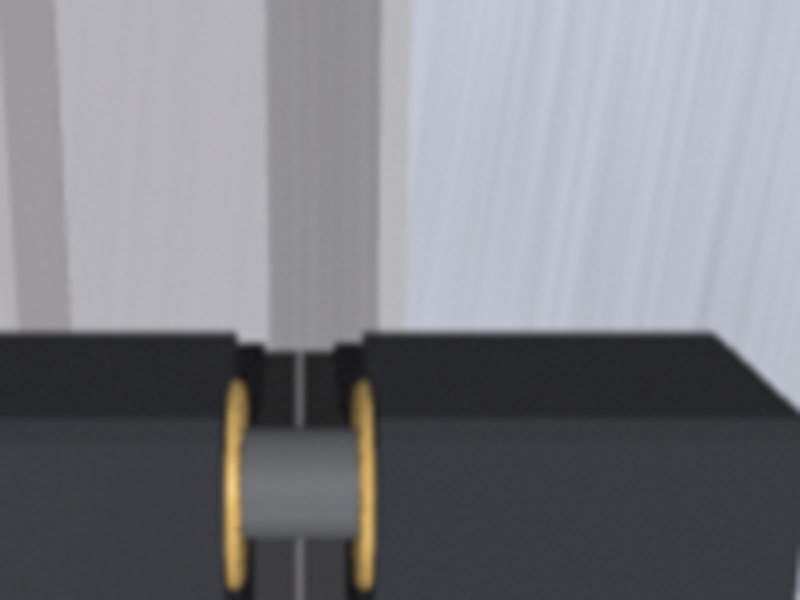

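View pics/l6a.png

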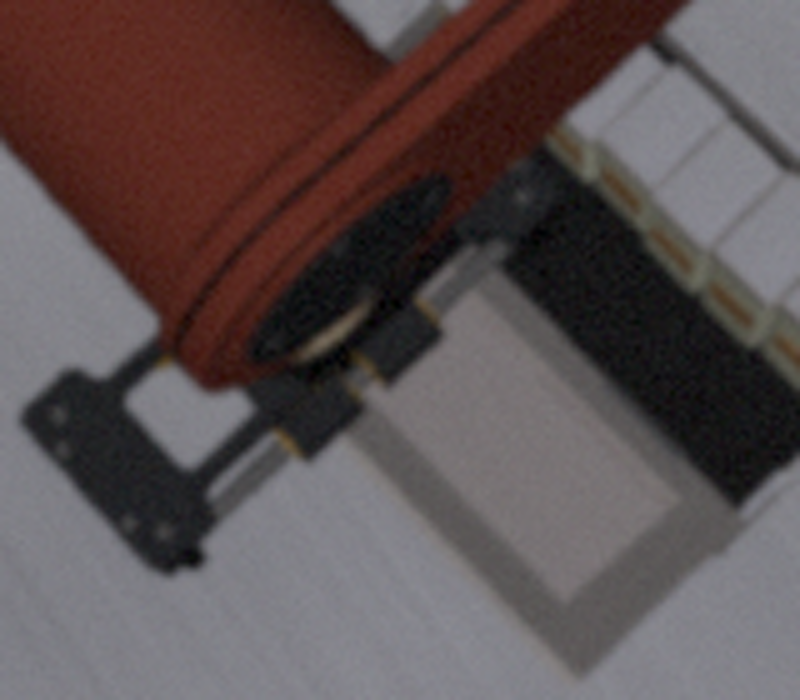

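The fingertips passed just over the lid's edge; the wrist view shows the edge at column ~300, beyond the fingers at 275. I'll back off and go deeper.

```bash
python3 -m jog '[0,0,1.5,0, 2,0.2,0,0, 2.5,0.25,0,0, 1,0.1,0,0, 0,0,0,0, 0,0,-1.5,0, 0,0,-2,0, 0,0,-0.5,0, 0,0,0,0]'; python3 - <<'E'
from h import *
goc(232,0,255);print(get_obs()['tool_rot'])
E
```

```text
time_s: 116.32
tcp_pos: [754.6, 157.3, 254.2]
tool_rot: [0.998, 0.056, 0.008, -0.012]
force: [0.9, 0.3, -0.0]
grip_width: 0.7
tcp [754.6 157.3 254.2] caddy [261.3  -0.5] yaw 6.38 F [ 0.9  0.3 -0. ] w 0.7 t 116.325 -> d(cm) [-2.92 -0.27  0.08] dyaw -0.1
[ 0.99834125  0.05577914  0.00818028 -0.01168403]
```

```bash
python3 -m jog '[-1,-0.1,0,0, -1,-0.1,0,0, -0.7,-0.1,0,0, -0.5,-0.05,0,0]'; python3 - <<'E'
from h import *
goc(210,0,255)
w=read_camera("wrist");crop(w,200,50,200,200,3,"l7.png")
E
```

```text
time_s: 116.82
tcp_pos: [723.0, 153.8, 256.0]
tool_rot: [0.998, 0.056, 0.011, -0.012]
force: [7.2, 1.2, 3.1]
grip_width: 0.3
tcp [723.  153.8 256. ] caddy [229.5  -0.6] yaw 6.37 F [7.2 1.2 3.1] w 0.3 t 116.825 -> d(cm) [-1.94 -0.16 -0.1 ] dyaw -0.1
```

View pics/l7.png

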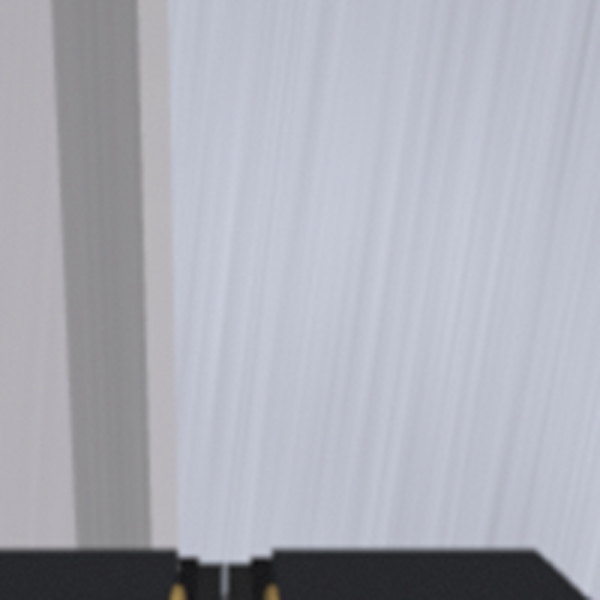

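Contact at 7 N. Now raising the lid along its arc.

```bash
python3 -m jog '[-0.8,-0.09,0.5,0, -0.8,-0.09,0.5,0, -0.8,-0.09,0.5,0, -0.8,-0.09,0.5,0]'; python3 - <<'E'
from h import *
goc(200,0,270)
w=read_camera("wrist");crop(w,200,50,200,200,3,"l8.png")
E
```

```text
time_s: 117.38
tcp_pos: [690.7, 150.0, 278.0]
tool_rot: [0.998, 0.056, 0.013, -0.012]
force: [1.5, 1.2, -1.9]
grip_width: 0.7
tcp [690.7 150.  278. ] caddy [197.   -0.8] yaw 6.36 F [ 1.5  1.2 -1.9] w 0.7 t 117.375 -> d(cm) [ 0.29  0.11 -0.8 ] dyaw -0.1
```

View pics/l8.png

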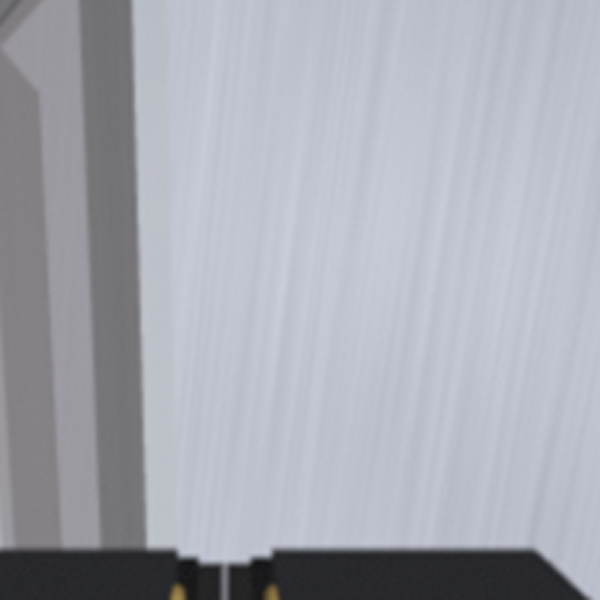

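```bash
python3 -m jog '[-1,-0.11,0.3,0, -1,-0.11,0.2,0, -1,-0.11,0.2,0, -1,-0.11,0.1,0, -1,-0.11,0.1,0, -1,-0.11,0,0]'; python3 - <<'E'
from h import *
goc(130,0,290)
w=read_camera("wrist");crop(w,150,20,250,230,2.8,"l9.png")
b=read_camera("side");cv2.imwrite("pics/l9b.png",b["frame"][:,:,::-1])
E
```

```text
time_s: 118.18
tcp_pos: [627.8, 143.0, 291.7]
tool_rot: [0.998, 0.056, 0.016, -0.012]
force: [3.3, -0.4, 2.0]
grip_width: 0.6
tcp [627.8 143.  291.7] caddy [133.7  -0.8] yaw 6.36 F [ 3.3 -0.4  2. ] w 0.6 t 118.175 -> d(cm) [-0.38  0.04 -0.17] dyaw -0.1
```

View pics/l9b.png

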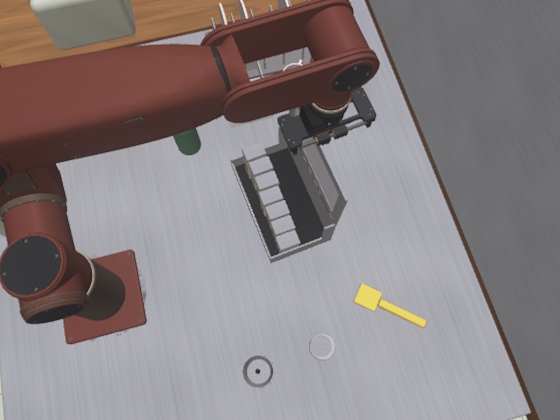

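```bash
python3 -m jog '[-1,-0.1,0.2,0, -1,-0.1,0.2,0, -1,-0.1,0.2,0, -1,-0.1,0.1,0, -1,-0.1,0.1,0, -1,-0.1,0.1,0]'; python3 - <<'E'
from h import *
goc(71,0,301)
b=read_camera("side");crop(b,200,60,200,210,2.8,"l10.png")
E
```

```text
time_s: 119.02
tcp_pos: [561.9, 136.6, 298.2]
tool_rot: [0.998, 0.056, 0.013, -0.012]
force: [-0.5, -0.3, -0.6]
grip_width: 0.6
tcp [561.9 136.6 298.2] caddy [67.5 -0. ] yaw 6.37 F [-0.5 -0.3 -0.6] w 0.6 t 119.025 -> d(cm) [0.34 0.04 0.28] dyaw -0.1
```

View pics/l10.png

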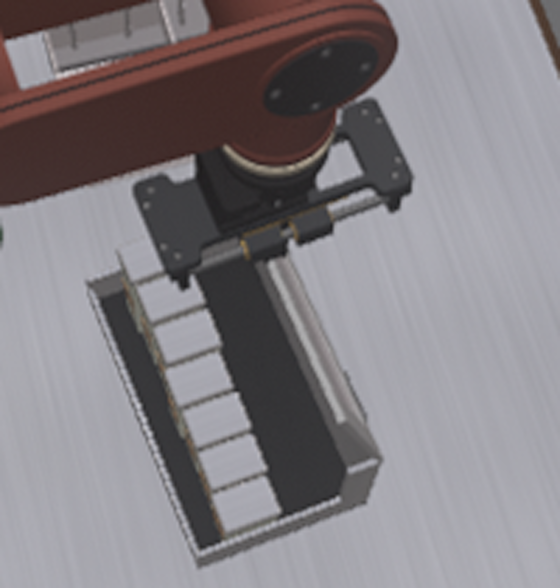

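```bash
python3 - <<'E'
from h import *
b=read_camera("side");crop(b,285,140,70,100,7,"l11.png")
w=read_camera("wrist");cv2.imwrite("pics/l11w.png",w["frame"][:,:,::-1])
E
```

```text
(no output)
```

View pics/l11.png

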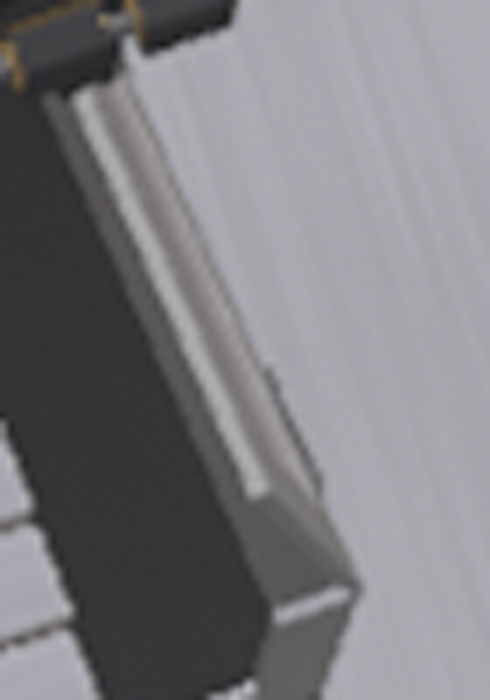

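View pics/l11w.png

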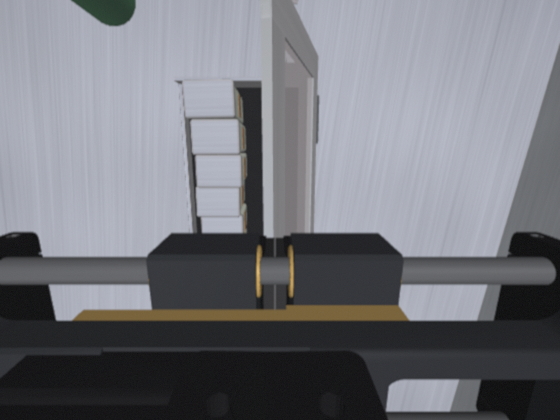

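```bash
cat >> h.py <<'E'
from scipy.optimize import brentq
def cyl(c,uv,r=170.):
    o,d=ray(c,uv)
    def P(t):
        X=o+d*t;cc=w2c(X);return cc[0]-112,X[2]-142,cc[1]
    ts=np.linspace(10,2000,2000);v=[np.hypot(*P(t)[:2])-r for t in ts]
    for i in range(len(ts)-1):
        if v[i]*v[i+1]<0:
            t=brentq(lambda t:np.hypot(*P(t)[:2])-r,ts[i],ts[i+1]);x,z,y=P(t)
            if z>-20: print(uv,"edge x",round(x+112,1),"y",round(y,1),"z",round(z+142,1),"th",round(np.arctan2(z,-x),3))
E
python3 - <<'E'
from h import *
b=read_camera("side");w=read_camera("wrist")
cyl(b,(285+245/7,140+495/7));cyl(b,(285+268/7,140+485/7),170.1);cyl(w,(263,150));cyl(w,(285,150),170.1)
E
```

```text
(320.0, 210.71428571428572) edge x 61.4 y -155.1 z 304.3 th 1.268
(323.2857142857143, 209.28571428571428) edge x 68.7 y -155.3 z 306.5 th 1.313
(263, 150) edge x 61.8 y 60.3 z 304.4 th 1.271
(285, 150) edge x 73.9 y 60.4 z 307.8 th 1.345
```

The lid is at about 1.27 rad, but the fingertip is riding up to its edge. I'll go back behind it and lower to keep good overlap.

```bash
python3 -m jog '[0,0,1,0, 2,0.2,0,0, 2,0.2,0,0, 0.5,0,0,0, 0,0,-1.5,0, 0,0,-1.5,0, 0,0,-0.8,0, 0,0,0,0]'; python3 - <<'E'
from h import *
goc(90,0,275)
b=read_camera("side");crop(b,285,140,70,100,6,"l12.png")
w=read_camera("wrist");crop(w,180,0,200,250,2.4,"l12w.png")
E
```

```text
time_s: 120.28
tcp_pos: [607.8, 140.6, 268.5]
tool_rot: [0.998, 0.056, 0.011, -0.012]
force: [-0.4, -0.4, 0.6]
grip_width: 0.8
tcp [607.8 140.6 268.5] caddy [113.6  -1. ] yaw 6.38 F [-0.4 -0.4  0.6] w 0.8 t 120.275 -> d(cm) [-2.35 -0.16  0.65] dyaw -0.1
```

View pics/l12w.png

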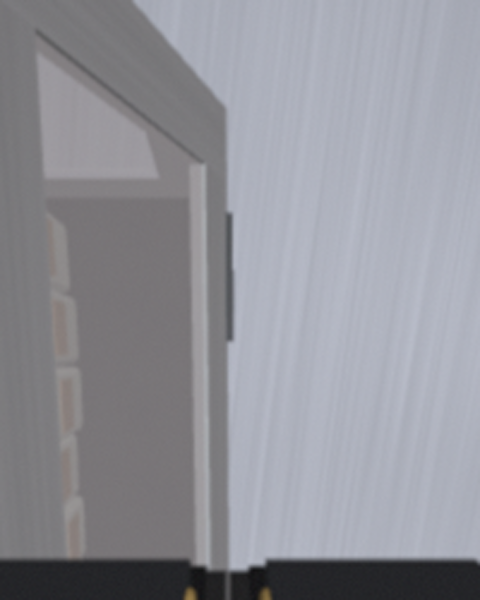

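```bash
python3 -m jog '[-1,-0.1,0,0, -1,-0.1,0,0, -0.8,-0.09,0,0, -0.8,-0.09,0,0, -0.8,-0.09,0,0]'; python3 - <<'E'
from h import *
goc(50,0,265)
w=read_camera("wrist");crop(w,180,0,200,250,2.4,"l13w.png");cyl(w,(0,0))
E
```

```text
time_s: 121.0
tcp_pos: [563.0, 135.9, 272.2]
tool_rot: [0.998, 0.056, 0.015, -0.012]
force: [2.9, 0.3, -0.8]
grip_width: 0.5
tcp [563.  135.9 272.2] caddy [68.5 -0.8] yaw 6.38 F [ 2.9  0.3 -0.8] w 0.5 t 121.0 -> d(cm) [-1.85 -0.12 -0.72] dyaw -0.1
```

View pics/l13w.png

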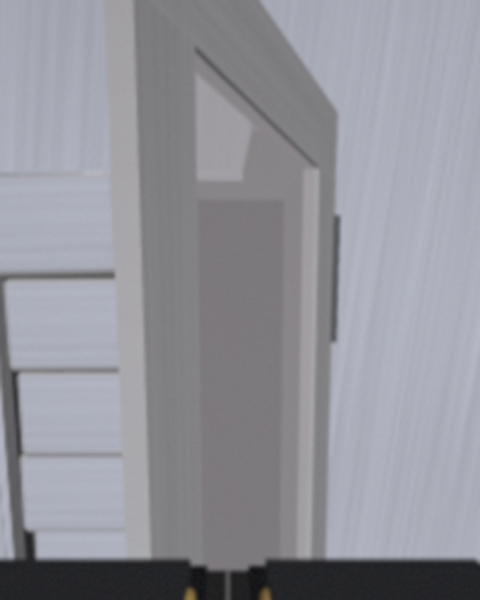

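```bash
python3 -m jog '[-0.8,-0.09,-0.3,0, -0.8,-0.09,-0.5,0, -0.7,-0.08,-0.6,0, -0.7,-0.08,-0.6,0, -0.7,-0.08,-0.6,0]'; python3 - <<'E'
from h import *
goc(18,0,240)
w=read_camera("wrist");cv2.imwrite("pics/l14w.png",w["frame"][:,:,::-1])
E
```

```text
time_s: 121.68
tcp_pos: [523.1, 131.4, 245.6]
tool_rot: [0.998, 0.056, 0.015, -0.012]
force: [0.8, 0.3, 2.1]
grip_width: 0.2
tcp [523.1 131.4 245.6] caddy [28.3 -0.9] yaw 6.39 F [0.8 0.3 2.1] w 0.2 t 121.675 -> d(cm) [-1.04 -0.02 -0.56] dyaw -0.1
```

View pics/l14w.png

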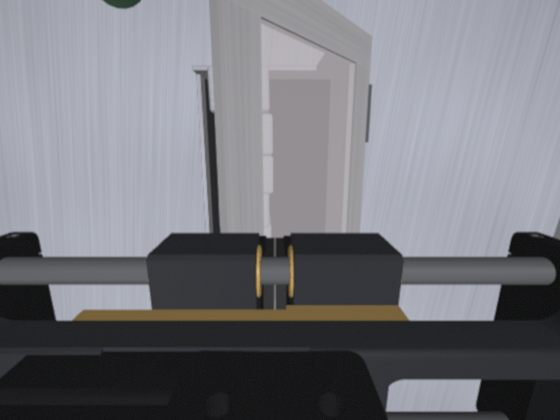

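```bash
python3 - <<'E'
from h import *
w=read_camera("wrist");cyl(w,(216,150));cyl(w,(219,200))
E
python3 -m jog '[-0.8,-0.09,-0.4,0, -0.8,-0.09,-0.6,0, -0.6,-0.06,-0.7,0, -0.6,-0.06,-0.8,0, -0.5,-0.05,-0.8,0]'; python3 - <<'E'
from h import *
goc(-8,0,207)
w=read_camera("wrist");cv2.imwrite("pics/l15w.png",w["frame"][:,:,::-1])
E
```

```text
(216, 150) edge x -2.7 y 59.8 z 267.4 th 0.83
(219, 200) edge x -2.2 y 34.5 z 267.9 th 0.834
time_s: 122.4
tcp_pos: [487.7, 127.4, 209.9]
tool_rot: [0.998, 0.056, 0.015, -0.012]
force: [0.9, -0.5, 1.4]
grip_width: 0.4
tcp [487.7 127.4 209.9] caddy [-7.3 -1. ] yaw 6.39 F [ 0.9 -0.5  1.4] w 0.4 t 122.4 -> d(cm) [-0.08  0.09 -0.29] dyaw -0.1
```

View pics/l15w.png

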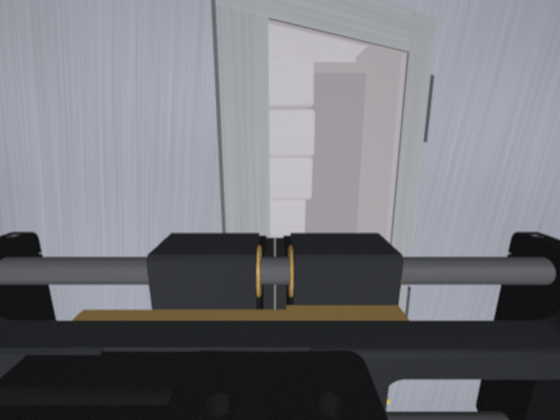

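```bash
python3 -m jog '[-0.5,-0.05,-0.6,0, -0.5,-0.05,-0.7,0, -0.4,-0.04,-0.7,0, -0.3,-0.03,-0.7,0, 0,0,0,0]'; python3 - <<'E'
from h import *
goc(-30,0,165)
w=read_camera("wrist");cv2.imwrite("pics/l16w.png",w["frame"][:,:,::-1]);crop(read_camera("side"),200,60,200,210,2.8,"l16.png")
E
```

```text
time_s: 123.08
tcp_pos: [467.8, 125.7, 179.1]
tool_rot: [0.998, 0.056, 0.013, -0.012]
force: [0.7, 0.0, -0.1]
grip_width: 0.4
tcp [467.8 125.7 179.1] caddy [-27.2  -0.5] yaw 6.4 F [ 0.7  0.  -0.1] w 0.4 t 123.075 -> d(cm) [-0.28  0.02 -1.41] dyaw -0.1
```

View pics/l16.png

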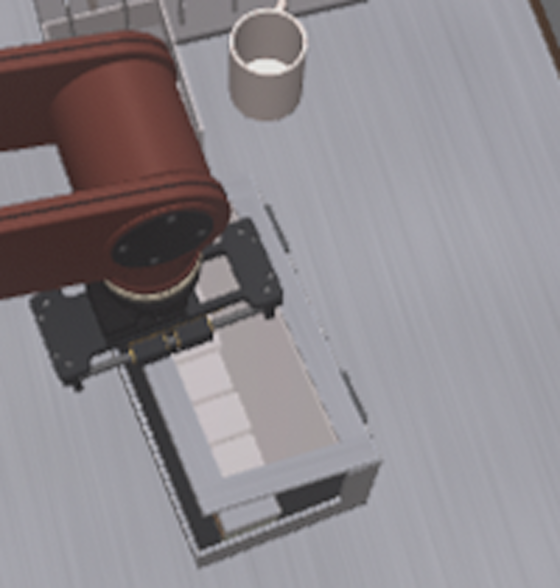

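View pics/l16w.png

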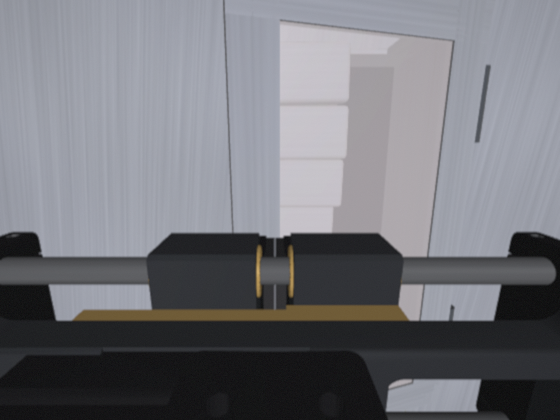

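```bash
python3 - <<'E'
from h import *
w=read_camera("wrist");cyl(w,(228,100));cyl(w,(231,200))
E
python3 -m jog '[0,0,-0.4,0, 0,0,-0.4,0, 0,0,-0.4,0, 0,0,0,0]'; python3 - <<'E'
from h import *
goc(-28,0,160)
w=read_camera("wrist");crop(w,200,0,220,240,2.5,"l17.png")
E
```

```text
(228, 100) edge x -51.3 y 85.6 z 189.2 th 0.281
(228, 100) edge x -57.9 y 93.1 z 135.5 th -0.038
(231, 200) edge x -51.6 y 31.9 z 188.2 th 0.275
(231, 200) edge x -57.9 y 22.1 z 136.8 th -0.031
time_s: 123.72
tcp_pos: [469.0, 125.8, 167.7]
tool_rot: [0.998, 0.056, 0.014, -0.012]
force: [0.3, 0.2, -0.2]
grip_width: 0.2
tcp [469.  125.8 167.7] caddy [-26.   -0.5] yaw 6.4 F [ 0.3  0.2 -0.2] w 0.2 t 123.725 -> d(cm) [-0.2   0.03 -0.77] dyaw -0.1
```

View pics/l17.png

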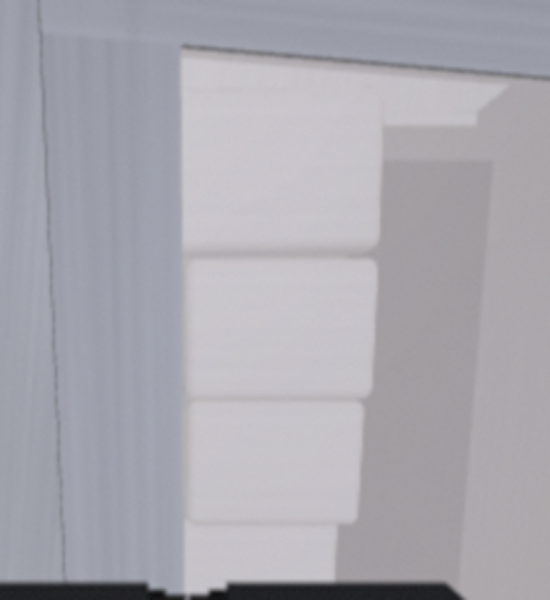

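```bash
python3 - <<'E'
from h import *
w=read_camera("wrist");cyl(w,(200+48/2.5,250/2.5));cyl(w,(200+60/2.5,480/2.5))
E
python3 -m jog '[0,0,-0.4,0, 0,0,-0.3,0, 0,0,-0.3,0, 0,0,0,0]'; python3 - <<'E'
from h import *
goc(-28,0,155)
E
```

```text
(224.0, 192.0) edge x -55.6 y 35.6 z 170.5 th 0.168
(224.0, 192.0) edge x -56.8 y 34.3 z 162.4 th 0.12
time_s: 124.32
tcp_pos: [469.2, 125.8, 157.4]
tool_rot: [0.998, 0.056, 0.014, -0.012]
force: [-0.1, 0.1, 0.2]
grip_width: 0.6
tcp [469.2 125.8 157.4] caddy [-25.9  -0.5] yaw 6.4 F [-0.1  0.1  0.2] w 0.6 t 124.325 -> d(cm) [-0.22  0.03 -0.24] dyaw -0.1
```

```bash
python3 -m jog '[0,0,-0.3,0, 0,0,-0.2,0, 0,0,0,0]'; python3 -m jog '[0,0,-0.2,0, 0,0,-0.2,0, 0,0,0,0]'; python3 - <<'E'
from h import *
goc(-28,0,150)
b=read_camera("side");crop(b,200,60,200,210,2.8,"l18.png");crop(read_camera("scene"),170,165,200,160,4,"l18a.png")
E
```

```text
time_s: 124.7
tcp_pos: [469.1, 125.8, 152.1]
tool_rot: [0.998, 0.056, 0.014, -0.012]
force: [-0.5, 0.0, -0.2]
grip_width: 0.2
time_s: 125.08
tcp_pos: [469.2, 125.8, 147.9]
tool_rot: [0.998, 0.056, 0.014, -0.012]
force: [-0.6, 0.2, 0.4]
grip_width: 0.7
tcp [469.2 125.8 147.9] caddy [-25.9  -0.5] yaw 6.4 F [-0.6  0.2  0.4] w 0.7 t 125.075 -> d(cm) [-0.22  0.03  0.21] dyaw -0.1
```

View pics/l18.png

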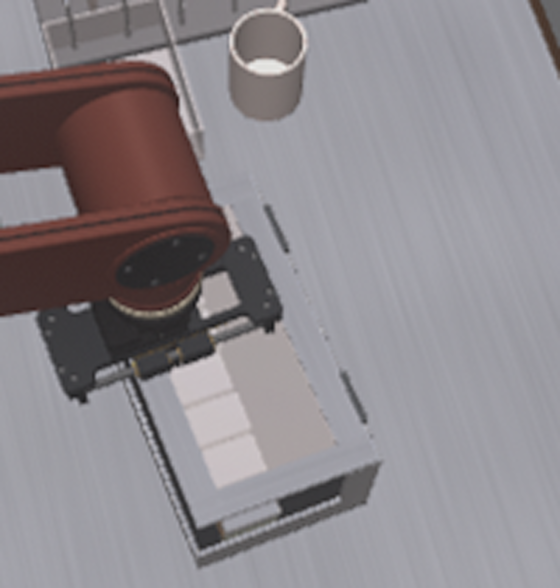

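```bash
python3 - <<'E'
from h import *
w=read_camera("wrist");cv2.imwrite("pics/l19.png",w["frame"][:,:,::-1]);p=get_obs()["tcp_pos"];print(proj(w,p),proj(w,p-[0,0,17]))
E
```

```text
[274.35150211 248.25169427] [273.60841121 239.55335673]
```

View pics/l19.png

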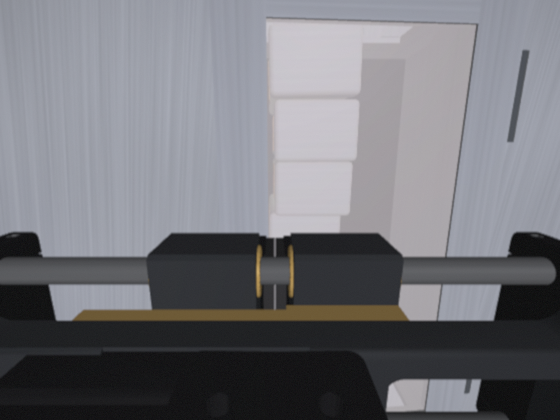

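View pics/l18a.png

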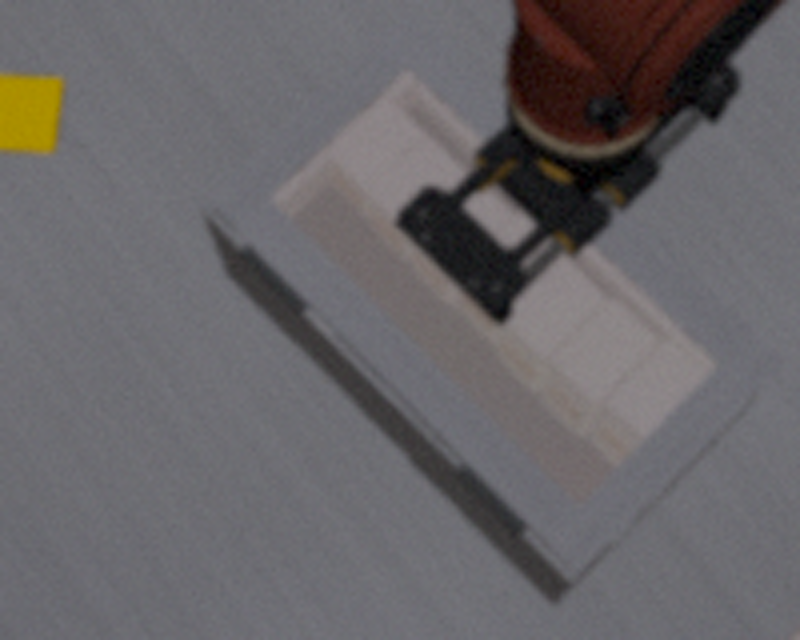

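```bash
python3 - <<'E'
from h import *
b=read_camera("side");w=read_camera("wrist")
for th in (0,.05,.1,.2):
    for r,dz in ((170,6),):
        x=112-r*np.cos(th)+dz*np.sin(th);z=142+r*np.sin(th)+dz*np.cos(th)
        print(th,((proj(b,np.append(c2w(x,-153),z))-[200,60])*2.8).round(0), "hinge",((proj(b,np.append(c2w(112,-153),148))-[200,60])*2.8).round(0))
crop(b,255,195,90,80,8,"l20.png")
E
```

```text
0 [193. 526.] hinge [374. 457.]
0.05 [193. 524.] hinge [374. 457.]
0.1 [194. 521.] hinge [374. 457.]
0.2 [197. 514.] hinge [374. 457.]
```

View pics/l20.png

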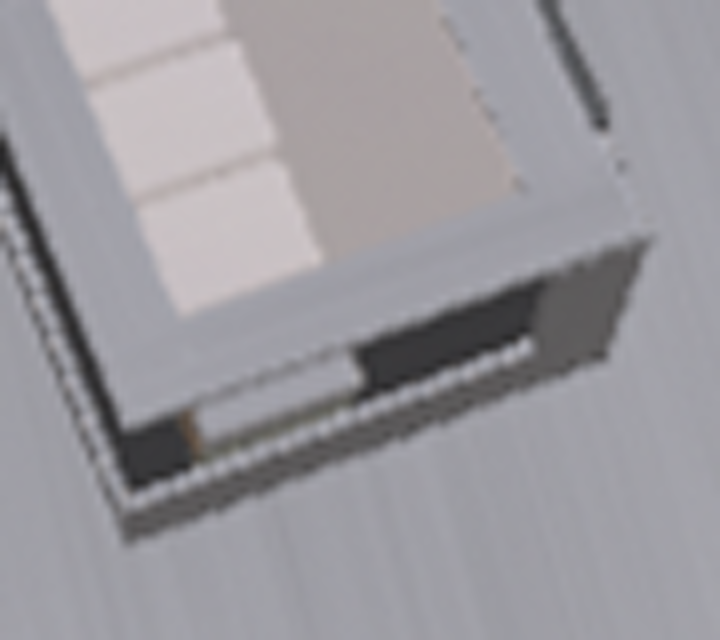

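The lid corner at (270,249) in the side view matches the shut position. I'll press on gently to confirm the stop.

```bash
python3 -m jog '[0,0,-0.2,0, 0,0,0,0]'; python3 -m jog '[0,0,-0.2,0, 0,0,0,0]';python3 -m jog '[0,0,-0.2,0, 0,0,0,0]'
```

```text
time_s: 125.58
tcp_pos: [469.3, 125.8, 146.1]
tool_rot: [0.998, 0.056, 0.014, -0.012]
force: [0.3, 0.7, -1.0]
grip_width: 0.4
time_s: 125.82
tcp_pos: [469.3, 125.9, 144.0]
tool_rot: [0.998, 0.056, 0.015, -0.012]
force: [0.3, -0.1, 0.4]
grip_width: 0.4
time_s: 126.08
tcp_pos: [469.3, 125.8, 141.8]
tool_rot: [0.998, 0.056, 0.015, -0.012]
force: [0.1, -0.5, -0.7]
grip_width: 0.6
```

```bash
python3 - <<'E'
from h import *
w=read_camera("wrist");cv2.imwrite("pics/l21.png",w["frame"][:,:,::-1])
print(w2c(plane(w,(267,100),148)),w2c(plane(w,(268,200),148)))
b=read_camera("side");crop(b,255,195,90,80,8,"l21b.png");crop(b,225,150,70,60,10,"l21c.png")
E
```

```text
[-29.91087502  86.14120655] [-29.58277178  31.38823013]
```

View pics/l21c.png

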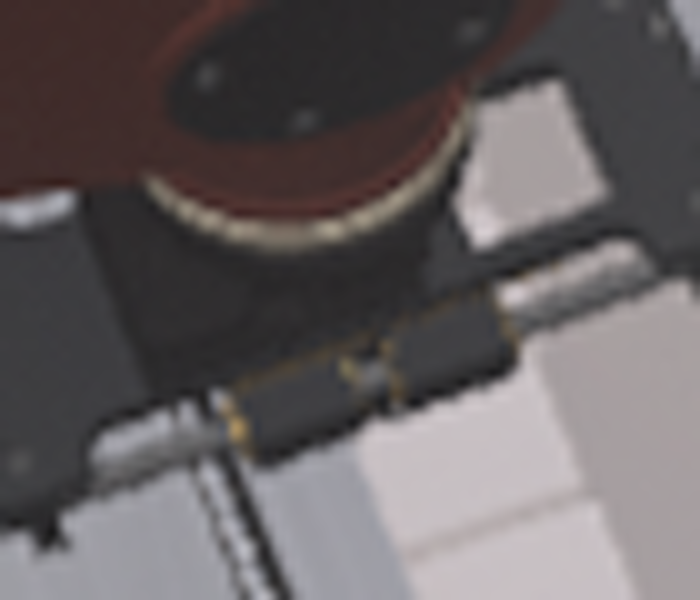

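View pics/l21.png

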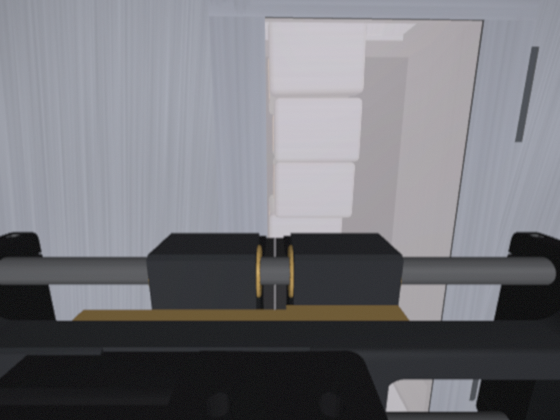

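```bash
python3 -m jog '[0,0,0.5,0, 0,0,1.5,0, 0,0,3,0, 0,0,4,0, -1,0,4,0, 0,0,3,0, 0,0,0,0]'; python3 - <<'E'
from h import *
goc(-45,0,165)
w=read_camera("wrist");cv2.imwrite("pics/l22.png",w["frame"][:,:,::-1]);np.save("w28.npy",w,allow_pickle=True)
b=read_camera("side");crop(b,225,130,120,145,5,"l22b.png")
E
```

```text
time_s: 127.05
tcp_pos: [458.6, 125.8, 313.2]
tool_rot: [0.998, 0.056, 0.017, -0.012]
force: [-0.0, 0.7, -0.4]
grip_width: 0.5
tcp [458.6 125.8 313.2] caddy [-36.4   0.6] yaw 6.4 F [-0.   0.7 -0.4] w 0.5 t 127.05 -> d(cm) [ -0.85  -0.16 -14.82] dyaw -0.1
```

View pics/l22.png

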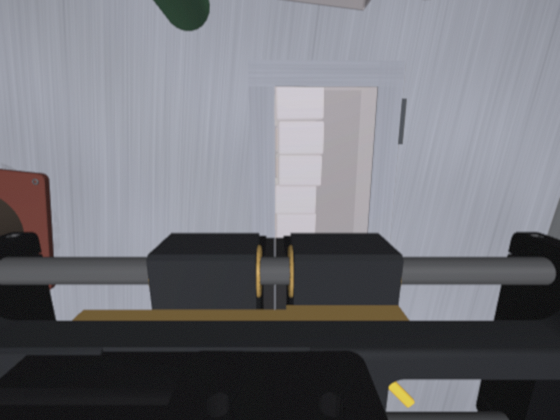

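View pics/l22b.png

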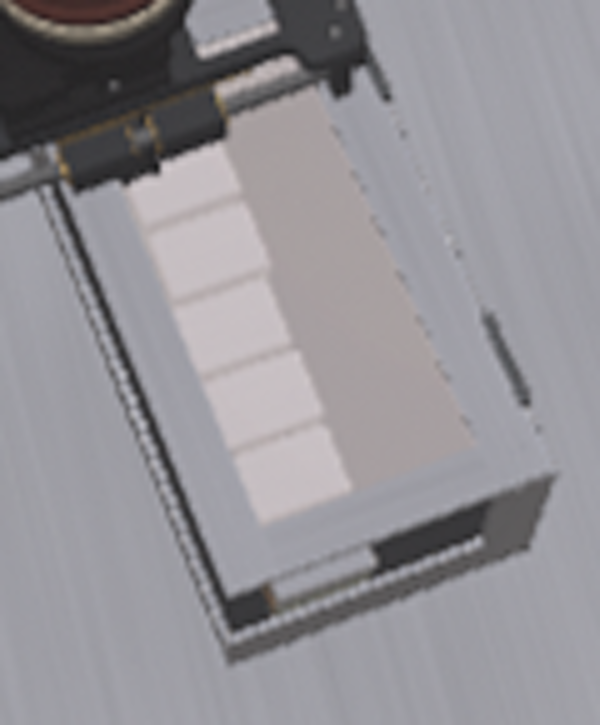

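```bash
python3 - <<'E'
from h import *
w=np.load("w28.npy",allow_pickle=True).item();crop(w,230,50,190,190,4,"l23.png")
b=read_camera("side");a=read_camera("scene")
for th in (0,.03,.06,.1,.15):
    x=112-170*np.cos(th)+6*np.sin(th);z=142+170*np.sin(th)+6*np.cos(th)
    P=[np.append(c2w(x,s),z) for s in(-153,153)]
    print(th,"side",[(proj(b,p)-[225,130])*5 for p in P],"scene",[proj(a,p).round(1) for p in P],"wrist",[((proj(w,p)-[230,50])*4).round(0) for p in P])
crop(a,240,165,130,150,5,"l23a.png")
E
```

```text
0 side [array([219.00486226, 589.75194705]), array([ 7.35035409, 56.21034153])] scene [array([272.4, 167.6]), array([364.9, 256.1])] wrist [array([  92., 1063.]), array([75., 33.])]
0.03 side [array([219.27371392, 586.9371553 ]), array([ 6.77945851, 51.53220377])] scene [array([272.3, 166.8]), array([365.3, 255.7])] wrist [array([  93., 1073.]), array([75., 27.])]
0.06 side [array([219.84401924, 583.9903356 ]), array([ 6.48620409, 46.72896308])] scene [array([272.2, 166.1]), array([365.6, 255.4])] wrist [array([  93., 1082.]), array([75., 21.])]
0.1 side [array([221.07889294, 579.85802949]), array([ 6.5331336 , 40.13565731])] scene [array([271.9, 165.2]), array([365.9, 254.9])] wrist [array([  95., 1095.]), array([77., 13.])]
0.15 side [array([223.39452301, 574.37099907]), array([ 7.3062588 , 31.60203013])] scene [array([271.5, 164.1]), array([366.2, 254.5])] wrist [array([  99., 1112.]), array([81.,  3.])]
```

View pics/l23.png

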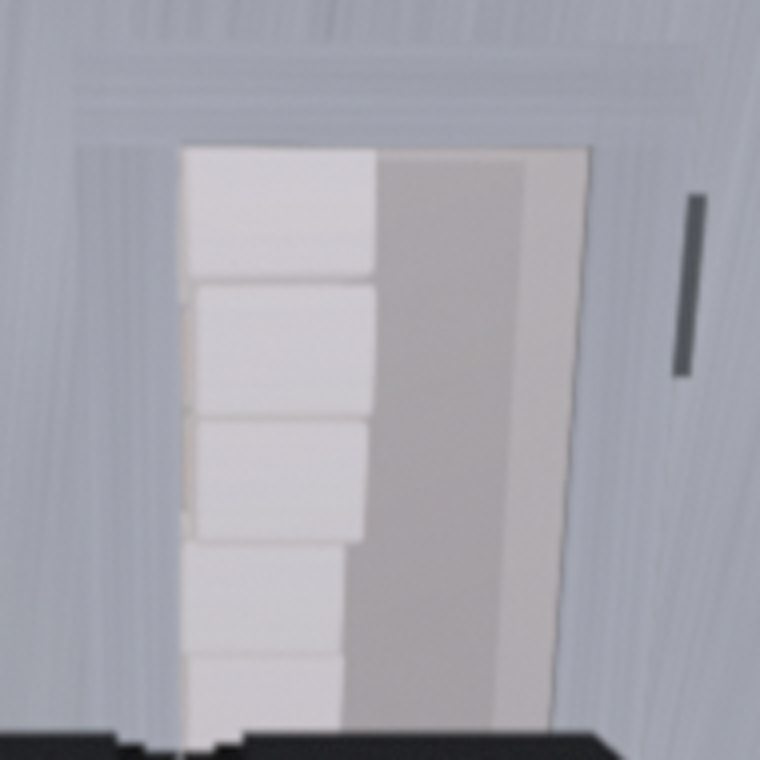

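View pics/l23a.png

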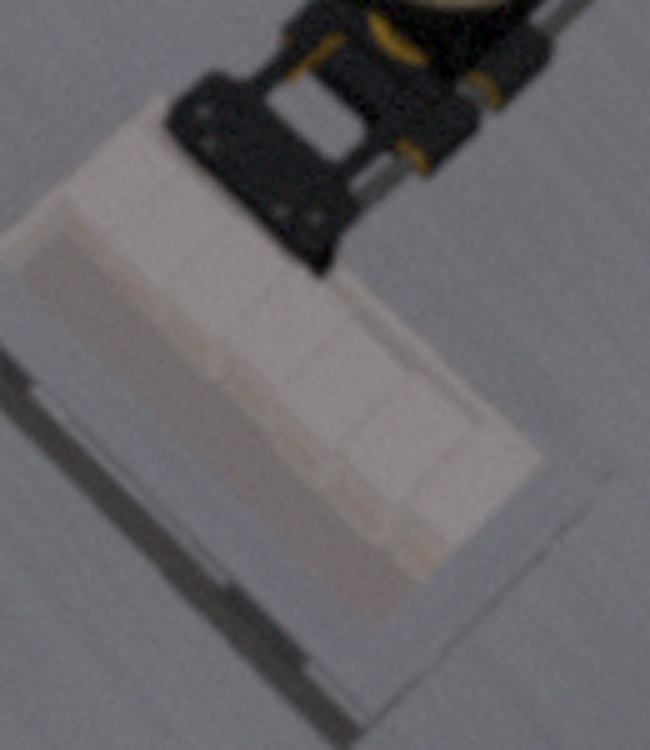

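Both views match a shut lid to within about 0.03 rad. I felt no force because the shut fingers were at the window's edge, so I'll press on the solid frame at x ≈ −45 to confirm.

```bash
python3 -m jog '[-0.8,-0.1,-3,0, 0,0,-3,0, 0,0,-3,0, 0,0,-2.5,0, 0,0,-1,0, 0,0,0,0]'; python3 - <<'E'
from h import *
goc(-45,0,165)
E
```

```text
time_s: 128.0
tcp_pos: [442.8, 123.9, 171.4]
tool_rot: [0.998, 0.056, 0.006, -0.012]
force: [0.5, 0.2, 0.2]
grip_width: 0.4
tcp [442.8 123.9 171.4] caddy [-52.2   0.5] yaw 6.37 F [0.5 0.2 0.2] w 0.4 t 128.0 -> d(cm) [ 0.72  0.03 -0.64] dyaw -0.1
```

```bash
python3 -m jog '[0.7,0,-0.2,0, 0,0,0,0]'; python3 -m jog '[0,0,-0.3,0, 0,0,0,0]';python3 -m jog '[0,0,-0.3,0, 0,0,0,0]';python3 -m jog '[0,0,-0.3,0, 0,0,0,0]'
```

```text
time_s: 128.25
tcp_pos: [451.5, 124.1, 170.9]
tool_rot: [0.998, 0.056, 0.007, -0.012]
force: [-0.2, -0.5, -0.4]
grip_width: 0.4
time_s: 128.5
tcp_pos: [452.4, 124.1, 168.9]
tool_rot: [0.998, 0.056, 0.008, -0.012]
force: [0.8, 0.9, -0.1]
grip_width: 0.8
time_s: 128.75
tcp_pos: [452.5, 124.1, 166.0]
tool_rot: [0.998, 0.056, 0.008, -0.012]
force: [0.4, 0.0, 0.2]
grip_width: 0.3
time_s: 129.0
tcp_pos: [452.4, 124.1, 162.7]
tool_rot: [0.998, 0.056, 0.008, -0.012]
force: [0.7, -0.4, 0.0]
grip_width: 0.8
```

```bash
for i in 1 2 3 4; do python3 -m jog '[0,0,-0.3,0, 0,0,0,0]' | egrep 'tcp|force'; done
```

```text
tcp_pos: [452.4, 124.1, 159.4]
force: [0.3, 0.5, -0.3]
tcp_pos: [452.3, 124.2, 156.2]
force: [-0.3, -0.4, 0.9]
tcp_pos: [452.3, 124.1, 153.0]
force: [-0.3, -0.2, -0.2]
tcp_pos: [452.3, 124.1, 149.8]
force: [-0.2, -0.5, -0.2]
```

```bash
for i in 1 2 3; do python3 -m jog '[0,0,-0.2,0, 0,0,0,0]' | egrep 'tcp|force'; done; python3 - <<'E'
from h import *
b=read_camera("side");crop(b,215,130,100,100,7,"l24.png")
goc(-45,0,150)
E
```

```text
tcp_pos: [452.4, 124.1, 147.6]
force: [-0.4, 0.2, -0.3]
tcp_pos: [452.4, 124.1, 145.6]
force: [0.2, 0.3, 0.3]
tcp_pos: [452.4, 124.1, 143.4]
force: [0.7, 0.2, -0.4]
tcp [452.5 124.2 143.6] caddy [-42.6  -0.4] yaw 6.38 F [0.5 0.1 0.1] w 0.1 t 130.8 -> d(cm) [-0.25  0.01  0.64] dyaw -0.1
```

View pics/l24.png

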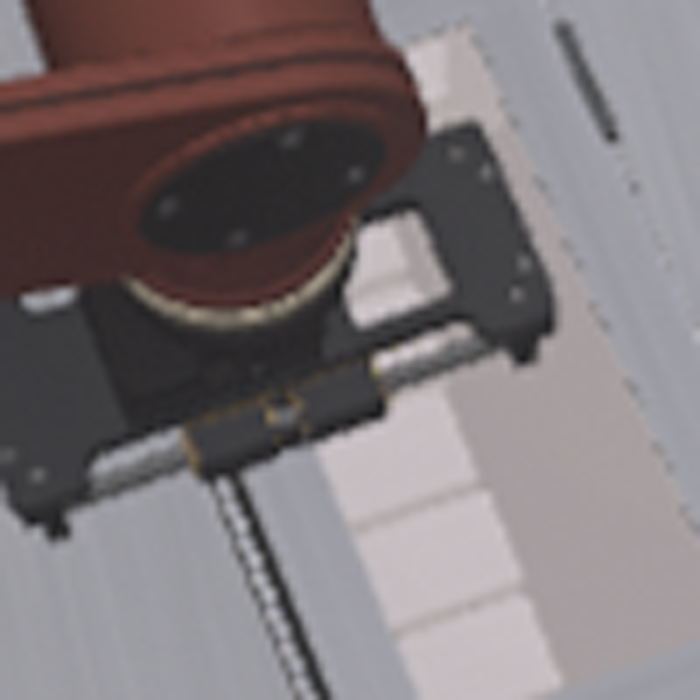

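```bash
for i in 1 2 3 4; do python3 -m jog '[0,0,-0.2,0, 0,0,0,0]' | egrep 'tcp|force'; done
```

```text
tcp_pos: [452.7, 124.2, 141.6]
force: [0.0, 0.1, 0.2]
tcp_pos: [452.8, 124.2, 139.8]
force: [-1.1, -0.5, 1.0]
tcp_pos: [453.1, 124.2, 139.9]
force: [0.6, 0.0, 0.2]
tcp_pos: [453.4, 124.3, 139.8]
force: [-1.5, -0.2, 0.2]
```

```bash
python3 -m jog '[0,0,-0.5,0]'; python3 -m jog '[0,0,-0.8,0]'; python3 -c "
from h import *
o=get_obs();print(o['tau'].round(2),o['ft_torque'].round(2),o['joint_positions'].round(3))"
```

```text
time_s: 131.93
tcp_pos: [453.7, 124.3, 139.0]
tool_rot: [0.998, 0.056, 0.009, -0.011]
force: [-26.1, -3.0, 57.9]
grip_width: 0.4
time_s: 132.05
tcp_pos: [453.8, 124.4, 138.8]
tool_rot: [0.998, 0.057, 0.008, -0.011]
force: [-40.8, -7.3, 81.9]
grip_width: 0.4
[ -2.07  -0.4  -18.44   0.86 -13.58  -0.04] [-1.07  7.22  0.14] [ 0.083 -0.105  2.012  0.023  1.217 -0.038]
```

The press reached a hard stop, with the force coming through the fingertips, so the lid is on its stop. Backing off at once.

```bash
python3 -m jog '[0,0,0.4,0, 0,0,0.5,0, 0,0,0,0]'; python3 - <<'E'
from h import *
goc(-45,0,150)
b=read_camera("side");crop(b,225,130,120,145,5,"l25b.png")
w=read_camera("wrist");cv2.imwrite("pics/l25.png",w["frame"][:,:,::-1])
E
```

```text
time_s: 132.43
tcp_pos: [454.9, 124.5, 149.7]
tool_rot: [0.998, 0.057, 0.01, -0.011]
force: [-0.1, -0.6, 0.1]
grip_width: 1.0
tcp [454.9 124.5 149.7] caddy [-40.2  -0.3] yaw 6.52 F [-0.1 -0.6  0.1] w 1.0 t 132.425 -> d(cm) [-0.48 -0.03  0.03] dyaw -0.2
```

View pics/l25b.png

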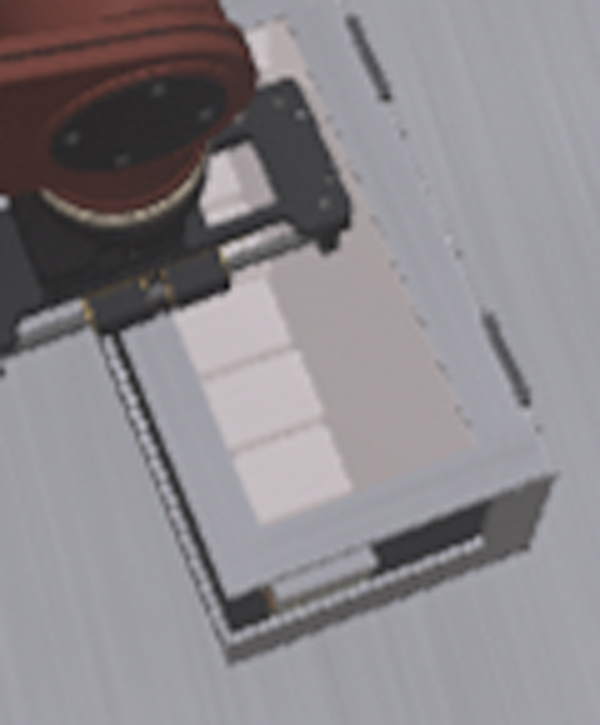

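View pics/l25.png

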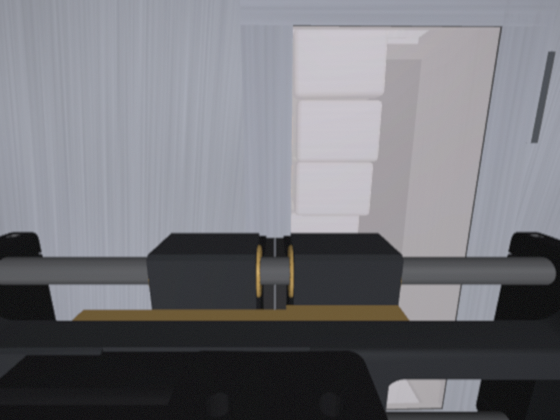

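```bash
python3 -m jog '[0,0,1.5,0, 0,0,3,0, 0,0,5,0, 0,0,5,0, -1,4,4,0, -1,5,2,0, -1,5,0,0, -1,5,0,0, -1,5,0,0, -1,5,0,0, 0,0,0,0]'; python3 - <<'E'
from h import *
goc(-45,0,150)
a=read_camera("scene");b=read_camera("side");cv2.imwrite("pics/f_side.png",b["frame"][:,:,::-1]);cv2.imwrite("pics/f_scene.png",a["frame"][:,:,::-1])
crop(b,225,120,120,155,5,"f_sidec.png");crop(a,200,150,180,170,4,"f_scenec.png")
E
```

```text
time_s: 133.9
tcp_pos: [388.6, 422.4, 365.7]
tool_rot: [0.998, 0.055, 0.009, -0.013]
force: [-0.1, -0.8, -0.0]
grip_width: 0.3
tcp [388.6 422.4 365.7] caddy [-73.4 303.1] yaw 6.25 F [-0.1 -0.8 -0. ] w 0.3 t 133.9 -> d(cm) [  6.15 -29.81 -21.57] dyaw 0.1
```

View pics/f_side.png

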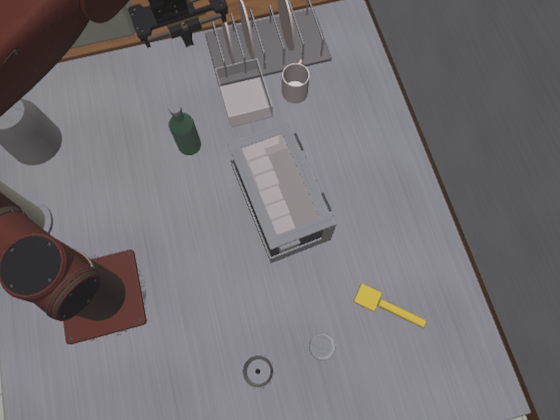

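View pics/f_sidec.png

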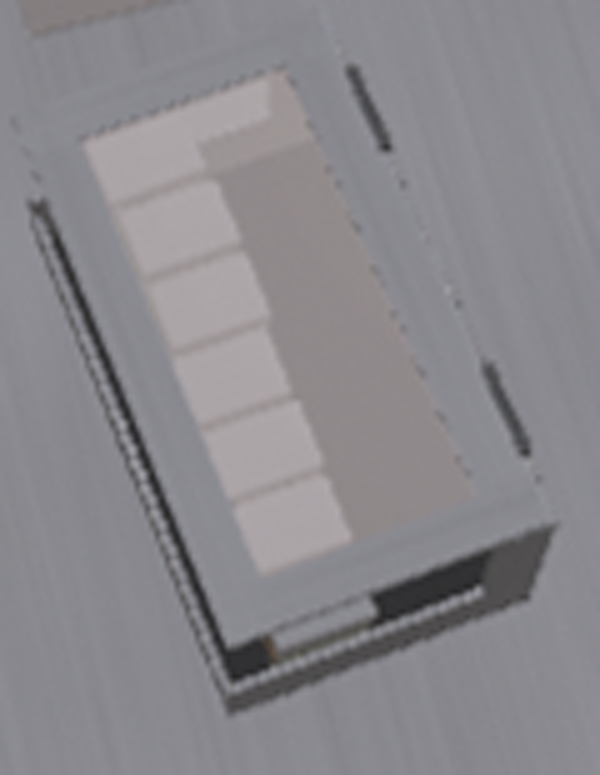

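View pics/f_scenec.png

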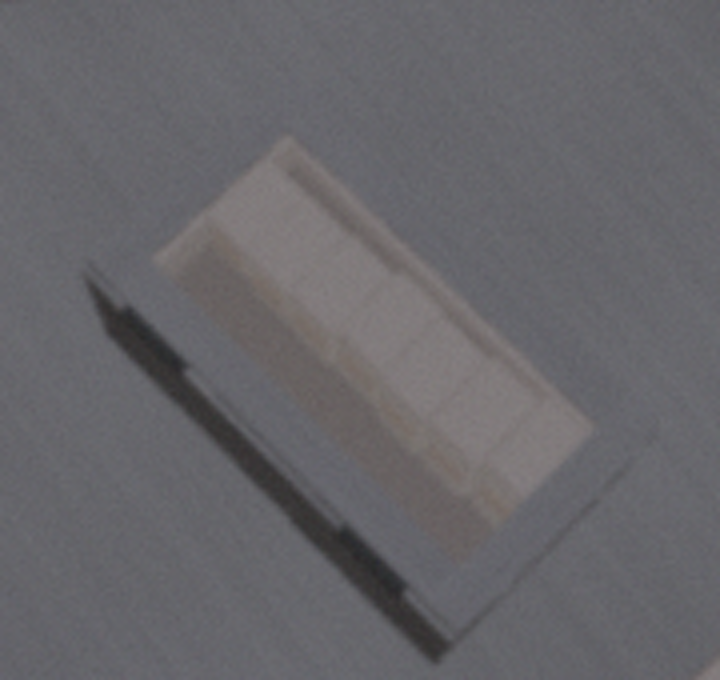

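```bash
python3 -c "
from rig import *
print(hand_in())"
```

```text
the job is handed in; nothing more can be done
None
```

All four loose tins (80, 90, 110 and 120) are back in the caddy, the lid is shut on its stop, and I handed the job in at about 134 s.

**Row:** With the lid open, the last wrist-camera check put the tins 40 mm apart, from −128 mm (shortest, at the right-hand wall) to +112 mm (tallest). They were square to about 1° and rose in height order from right to left. Seen through the closed lid's window in the side view, the tins still looked in line.

**Lid:** I raised and closed it slowly with shut fingers, then pressed on its frame until it would not move. In the camera views it is shut to within about 0.05 rad.

**Faults and disagreements:**
- **In line:** the tins vary from −0.4 to +3.7 mm front to back. I regripped three to centre them, which did not change it, and left it.
- **Tool tilt:** the tool kept drifting 1–5° off vertical during moves, so I corrected it several times.
- **Fingertips:** when shut, they sat about 25 mm higher than the stated geometry implied. My first try behind the lid's edge therefore passed over it without touching.
- **Last press:** it peaked at about 92 N at the wrist, more than I intended but under the 120 N limit. The sensed moment fits contact at the fingertips rather than the gripper body.
- **Knocked tin:** tin_80 was moved about 5 cm during the run; I found it again in the images before picking it up.
- **Other things on the ledge:** I touched none of them knowingly. In the last side view they look unmoved, but I did not measure this.

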